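# Load the light-curing unit with washed dies

### The arm

A 7-joint arm with a two-finger parallel gripper is mounted at the origin on a cart in front of the work surface, level with it; the furniture and walls round the work are solid. World frame = base frame: x ahead of the robot, y to its left, z up, the work surface at z = 0. Lengths are in m, angles in rad, forces in N, time in s.
With the tool pointing down it reaches from about 0.4 to 0.85 m from the base axis. Payload 10.4 kg.
Tool frame: the origin (TCP) lies at the very end of the fingers, on their centre line; the grasp point (between the pads) lies manip.hold_point_z behind it (manip.hold_point_z is the distance from the TCP to the grasp point, in m); z points along the fingers, x is the direction in which the jaws open and shut, and the axes are right-handed (so a half turn about z gives the same grasp; the last joint's range is limited). The gripper opens to 85 mm and grips with 20 to 120 N. Pads are 22 mm wide; open, the fingers measure 114 mm over their backs; the gripper's body (76 mm by 85 mm) begins 54 mm behind the grasp point. The pads swing forward as they close: fully open they stand 13 mm farther back than shut.
Start: joints at [-1.148, 0.332, -0.065, 1.46, 0.022, 1.35, -0.088], TCP at [0.269, 0.564, 0.231] pointing down, gripper open.
Joint ranges: [-2.6, 2.6], [-0.5, 2.12], [-1.47, 1.34], [0.16, 2.42], [-1.27, 4.41], [0.06, 2.06], [-2.6, 2.6]. Speed limits (rad/s): [2.22, 2.22, 2.79, 2.79, 3.14, 3.14, 3.14].

### API

Orientations are given as a unit quaternion [x, y, z, w].
In Python, from workcell import readout, camera, camera_info, manip gives the robot as it stands.
- The arm moves only by the tool play_rows, never from a script. Its argument "rows" is a list of rows, each a list of 3 entries, a list of its own where there are three numbers: the shift along the world's x, y, z in mm, then the turn, a rotation vector about the world's x, y, z in degrees, then the finger opening in mm, from 0 to 85.4. In form: [[[tx, ty, tz], [rx, ry, rz], fingers], ...]. A call has 1 to 12 rows; each row shifts and turns the commanded pose from where the row before left it; what a row does not reach is not made up. A row lasts 1/8 s, in which the tool goes at most 62.5 mm and 10.7 degrees, less where a joint would pass 70% of its speed; a pose out of reach is approached as far as the arm can. A call with a gripper value outside its range is refused whole. The fingers move at their own pace and stop on an object; "force" is the grip in N (left out, the last holds). Time passes only in rows, so rows that do not move let the fingers close. It gives the time, the measured TCP pose, the force and the opening at its end, in the units of the state.
- readout.get_obs(): the state, without advancing time (a new reading comes with each control period).
- camera(name): name is "side" or "top"; returns the picture (384x512x3 uint8, blue, green, red); there is no depth.
- camera_info(name): a dict with "fx", "fy", "cx", "cy" (pixels), "world_from_camera" (4x4, takes a point from camera to world coordinates). Camera axes: x right, y up, looking along -z (the intrinsics and any distortion apply to the point x, -y, -z); pixel columns grow to the right and rows downward; lengths in m; the calibration is good to about 2 mm. A picture is of the moment at which its call begins. camera_info takes no time and is no camera call.
- manip.hand_in(): hands the job in, once; it reports no verdict.
The state is a dict: "clock": time; "joint_pos": joint angles; "joint_velocities": joint speeds; "tau": joint torques, N m; "position": TCP position; "ee_rot": TCP orientation; "ft_force": force on the tool from outside, world axes, zero at the start; "torque": the same for the moment, N m; "grip_width": opening from 0.0 (shut) to 1.0 (fully open).
Only numpy, scipy, OpenCV 4.12 (cv2) and the standard library are available. Lean on these libraries where they do the work, as an engineer would, in place of code of your own. Each camera call takes 0.05 s, during which the arm holds its last target.

### The job

Empty the printed dies from both wash beakers into the curing tray, and stand the empty beakers upright on the bench again. Then slide the tray fully home into the curing unit, and after that start the lamp: put the key from the wooden rest fully into the key cylinder, turn it clockwise to on and leave it in. All the dies must lie inside the tray, and the bottle, the articulator and the timer must not be knocked over.

Things in the scene. Friction and masses are not known exactly. Their poses are not given: they have to be found in the camera images.
- tray: Loose aluminium tray, open on top: outer 100 (x) by 126 mm (y), floor and walls 4 mm thick, walls 30 mm high, front plate (at -x) 50 mm high, with an upright grip ahead of it; about 0.35 kg. Origin: centre of the underside; x points to its back, the end that enters the bay first. Starts on the worktop before the bay, turned and off line.
- tray_grip (a point): Middle of the tray's grip, an upright black block 28 mm (x) by 12 mm (y), 100 mm ahead of the tray's centre (50 mm ahead of its front plate), on a flat strip, from 7 to 52 mm above the tray's underside; this point is 32 mm above it. Pinched across y it also turns the tray. Axes as the tray's.
- cure_unit: White light-curing unit, fixed, standing turned on the worktop. Origin: on the worktop, centre of the bay; x points into the bay. It reaches from -50 mm (face with the mouth) to +70 mm in x. Lamp head over the bay: y = +92 to -92 mm, top 100 mm. Control tower on the right: y = -66 to -140 mm, top 80 mm, with the key cylinder on it.
- bay_home (a point): On the worktop, where the tray's origin lies when it is fully home: back against the bay's back stop, front plate flush with the unit's face. x points into the bay; the tray has the same heading. No floor: the tray slides on the worktop. Bay 132 mm wide, 60 high, 100 deep; mouth 50 mm before this point, with steel lead-in plates that widen it about 11 mm a side.
- slot_mouth (a point): Centre of the top of the key cylinder (107 mm above the worktop): middle of the slot's mouth. The point turns with the cylinder: its x axis lies along the slot. Slot 17 mm long, 7 mm wide, 23 mm deep, edges chamfered 2 mm.
- key_cylinder (a joint): Key cylinder, an upright round knob 39 mm in diameter on the control tower: 0 = off, grows clockwise seen from above, end stop at 1.05 rad = on. Turns about the vertical axis through slot_mouth; friction about 0.04 N m, stays where left; may start a few degrees from off.
- key: Loose key standing upright in its rest, 56 mm high, 40 g. Origin: lower end of the blade, on the axis; z up. Steel blade 14 (x) by 4 mm (y), 20 mm long; above it a shoulder 22 by 12 mm (20 to 26 mm up) that rests on the cylinder's top when fully in; then a black head 30 (x) by 10 mm (y), 26 to 56 mm up: pinch it across y. Fits either way round.
- key_rest: Fixed wooden rest, 44 x 36 x 30 mm, with a slot in its top in which the key stands loosely, its blade tip 10 mm above the worktop. Origin: centre of the underside, below the key.
- beaker_a: Loose clear plastic beaker (nearer the middle of the bench), 86 mm high, outside diameter 60 mm at the foot growing to 74 mm at the rim, wall about 3 mm, 0.09 kg, no handle. Origin: centre of the underside; z points out of the mouth. It holds one to three dies.
- beaker_b: Loose clear plastic beaker (further right), 86 mm high, outside diameter 60 mm at the foot growing to 74 mm at the rim, wall about 3 mm, 0.09 kg, no handle. Origin: centre of the underside; z points out of the mouth. It holds one to three dies.
- die_1: Printed tooth die of beige resin, 14 g: square foot 13 x 13 mm, 12 mm high, with a rounded tooth stump about 10 mm thick on it; 23 mm high in all. Origin: centre of the foot's underside; z points to the stump. Starts in beaker_a if present (four to six dies are there; an absent one reads None). Smooth: slides on the beaker's wall at about 20 degrees.
- die_2: Printed tooth die of beige resin, 14 g: square foot 13 x 13 mm, 12 mm high, with a rounded tooth stump about 10 mm thick on it; 23 mm high in all. Origin: centre of the foot's underside; z points to the stump. Starts in beaker_a if present (four to six dies are there; an absent one reads None). Smooth: slides on the beaker's wall at about 20 degrees.
- die_3: Printed tooth die of beige resin, 14 g: square foot 13 x 13 mm, 12 mm high, with a rounded tooth stump about 10 mm thick on it; 23 mm high in all. Origin: centre of the foot's underside; z points to the stump. Starts in beaker_a if present (four to six dies are there; an absent one reads None). Smooth: slides on the beaker's wall at about 20 degrees.
- die_4: Printed tooth die of beige resin, 14 g: square foot 13 x 13 mm, 12 mm high, with a rounded tooth stump about 10 mm thick on it; 23 mm high in all. Origin: centre of the foot's underside; z points to the stump. Starts in beaker_b if present (four to six dies are there; an absent one reads None). Smooth: slides on the beaker's wall at about 20 degrees.
- die_5: Printed tooth die of beige resin, 14 g: square foot 13 x 13 mm, 12 mm high, with a rounded tooth stump about 10 mm thick on it; 23 mm high in all. Origin: centre of the foot's underside; z points to the stump. Starts in beaker_b if present (four to six dies are there; an absent one reads None). Smooth: slides on the beaker's wall at about 20 degrees.
- die_6: Printed tooth die of beige resin, 14 g: square foot 13 x 13 mm, 12 mm high, with a rounded tooth stump about 10 mm thick on it; 23 mm high in all. Origin: centre of the foot's underside; z points to the stump. Starts in beaker_b if present (four to six dies are there; an absent one reads None). Smooth: slides on the beaker's wall at about 20 degrees.
- liquid_bottle: Brown bottle with a black cap, 52 mm in diameter, 110 mm high; loose bystander. Origin: centre of the underside.
- articulator: Articulator with mounted casts, about 99 x 81 x 125 mm; loose bystander. Origin: centre of the underside.
- timer: Small white timer standing on edge, about 56 x 66 x 79 mm; loose bystander. Origin: centre of the underside.
- cast_cutter: Large grey cast-cutting machine fixed in the middle of the bench, an obstacle: foot plate 370 mm (x) by 290 mm (y), the machine on it up to about 0.3 m high. Origin near the middle of the foot, on the worktop. Carry things in front of it or over it.
Not all that is in view belongs to the job. Leave any orange or white look-alike of the key alone.

How it is judged:
By the outcome, as a careful person would: the job done as asked, in the order asked, and still so for the second after the job is handed in, with the robot touching nothing.
Of die_1, die_2, die_3, die_4, die_5, die_6 only 4 to 6 are there at a start; the rules pass over those that are not, and their reading is None.
At some moment in a run one of tray may be knocked a few centimetres aside while the robot is not near it.
It also fails if it takes over 210 s, if anything falls off the work surface, if the arm or the gripper's body presses on something with over 40 N, if the wrist force passes 120 N, or if a joint passes its speed limit or range.

## Working session

There is one attempt and no reset: what is moved stays moved. The work goes in short steps, Python scripts to look and compute and a tool call to move; the robot and the scene stay as the last step left them, time stands still between calls to the robot, and variables do not carry over. Pictures are saved under pics/ and viewed, and the job is handed in when it is done.

Besides the shell and the picture viewer there is one more tool, called after "Call:" as name(argument=value, ...), one argument or row to a line, values as JSON. play_rows: Moves the arm, as the interface text tells. Its arguments: {"type":"object","properties":{"rows":{"type":"array"},"force":{"type":"number"}},"required":["rows"]}

```bash
mkdir -p pics; ls
python3 - <<'E'
from workcell import readout, camera, camera_info, manip
import cv2
print(readout.get_obs()); print(manip.hold_point_z, dir(manip))
for n in("side","top"):
    im=camera(n); cv2.imwrite(f"pics/{n}0.png",im); print(n,camera_info(n))
E
```

```text
pics
{'clock': 0.0, 'joint_pos': array([-1.14760276,  0.33288048, -0.06469887,  1.46094957,  0.02159394,
        1.34989606, -0.08849037]), 'joint_velocities': array([ 1.87720435e-03, -1.53860585e-03,  2.08535224e-03,  5.78487571e-04,
       -3.18505613e-03,  1.68849990e-04,  8.25424480e-05]), 'tau': array([-1.68702854e-05, -6.25464821e+01,  4.89346089e-02, -3.91600728e+01,
        1.62083498e-02,  9.94661590e-03,  1.05291349e-05]), 'position': array([0.26932431, 0.56357442, 0.23050661]), 'ee_rot': array([ 8.45915973e-01,  5.33315713e-01, -5.91408956e-04,  4.09083206e-04]), 'ft_force': array([ 0.3701308 , -0.06963227, -0.13317747]), 'torque': array([ 0.01426245, -0.00210434,  0.02592003]), 'grip_width': 1.000591476320703}
0.0187 ['MotionError', '__class__', '__delattr__', '__dict__', '__dir__', '__doc__', '__eq__', '__format__', '__ge__', '__getattribute__', '__getstate__', '__gt__', '__hash__', '__init__', '__init_subclass__', '__le__', '__lt__', '__module__', '__ne__', '__new__', '__reduce__', '__reduce_ex__', '__repr__', '__setattr__', '__sizeof__', '__str__', '__subclasshook__', '__weakref__', 'hand_in', 'hold_point_z']
side {'fx': 488.68349334968764, 'fy': 488.68349334968764, 'cx': 261.554488878022, 'cy': 188.37653366804417, 'world_from_camera': array([[ 0.91918565,  0.17402888, -0.35328698, -0.01217456],
       [-0.39331345,  0.45134154, -0.80099647, -1.21235999],
       [ 0.02005657,  0.87521698,  0.48331457,  0.88289138],
       [ 0.        ,  0.        ,  0.        ,  1.        ]])}
top {'fx': 468.1463663450797, 'fy': 468.1463663450797, 'cx': 250.45850185031154, 'cy': 198.8920108561761, 'world_from_camera': array([[ 0.38153259,  0.88989671, -0.25003345,  0.05575429],
       [-0.92434887,  0.36629153, -0.1068161 , -0.15699348],
       [-0.00347016,  0.27187196,  0.96232718,  1.95049862],
       [ 0.        ,  0.        ,  0.        ,  1.        ]])}
```

```bash
python3 - <<'E'
import cv2
for n in("side","top"):
    im=cv2.imread(f"pics/{n}0.png"); cv2.imwrite(f"pics/{n}0b.png",cv2.resize(im,(800,600),interpolation=cv2.INTER_CUBIC))
E
cat > h.py <<'E'
import numpy as np, cv2
from workcell import readout, camera, camera_info, manip
from scipy.spatial.transform import Rotation as R
def ray(n,u,v):
    c=camera_info(n);T=c["world_from_camera"]
    d=np.array([(u-c["cx"])/c["fx"],-(v-c["cy"])/c["fy"],-1.])
    d=T[:3,:3]@d; return T[:3,3],d/np.linalg.norm(d)
def onz(n,u,v,z):
    o,d=ray(n,u,v); return o+d*(z-o[2])/d[2]
def proj(n,p):
    c=camera_info(n);T=c["world_from_camera"]
    q=T[:3,:3].T@(np.asarray(p,float)-T[:3,3])
    return np.array([c["cx"]+c["fx"]*q[0]/-q[2],c["cy"]-c["fy"]*q[1]/-q[2]])
def tri(ps,pt):
    o1,d1=ray("side",*ps);o2,d2=ray("top",*pt)
    A=np.stack([d1,-d2],1);t=np.linalg.lstsq(A,o2-o1,rcond=None)[0]
    a=o1+t[0]*d1;b=o2+t[1]*d2
    return (a+b)/2,np.linalg.norm(a-b)
def crop(im,x0,y0,w,h,s,fn,step=10):
    c=cv2.resize(im[y0:y0+h,x0:x0+w],None,fx=s,fy=s,interpolation=cv2.INTER_CUBIC)
    for x in range((x0+step-1)//step*step,x0+w,step):
        cv2.line(c,(int((x-x0)*s),0),(int((x-x0)*s),6),(0,0,255),1);cv2.putText(c,str(x),(int((x-x0)*s)+2,14),0,.35,(0,0,255),1)
    for y in range((y0+step-1)//step*step,y0+h,step):
        cv2.line(c,(0,int((y-y0)*s)),(6,int((y-y0)*s)),(0,0,255),1);cv2.putText(c,str(y),(8,int((y-y0)*s)+4),0,.35,(0,0,255),1)
    cv2.imwrite("pics/"+fn,c)
E
python3 - <<'E'
from h import *
s=cv2.imread("pics/side0.png");t=cv2.imread("pics/top0.png")
crop(s,170,120,130,98,6,"c1.png");crop(s,200,190,160,120,5,"c2.png")
crop(t,130,130,110,90,7,"c3.png");crop(t,220,180,150,80,5,"c4.png")
E
python3 - <<'E'
from h import *
np.set_printoptions(precision=3,suppress=True)
P=lambda l,*a:print(l,*a)
for l,p in dict(LB=(161.5,145.5),RB=(204.5,144),LF=(161.5,171.5),RF=(205,170)).items(): P("lamp "+l,onz("top",*p,.1))
for l,p in dict(LB=(212,155-4),LF=(213,151),RF=(246.5,165.5),RB=(267,155.5),LBk=(232,142)).items(): P("side lamp "+l,onz("side",*p,.1))
P("knob top",onz("top",208.5,161,.107),onz("side",256,160.5,.107),tri((256,160.5),(208.5,161)))
P("tray corners top (z .05 front plate, .03 rear)")
for l,p,z in [("FL",(170.5,208),.05),("FR",(199,201.5),.05),("BL",(167.5,188),.03),("BR",(193.5,182),.03)]: P(l,onz("top",*p,z))
for l,p,z in [("FL",(188,177.5),.05),("FR",(217,188),.05),("BR",(231,179),.03),("BL",(202,172),.03)]: P("side",l,onz("side",*p,z))
P("grip",tri((193.5,184.5),(187,213.5)),onz("top",187,213.5,.05),onz("side",193.5,184.5,.05))
P("key head",tri((240,234.5),(268,238)),onz("top",268,238,.066),onz("side",240,234.5,.066))
P("rest top",onz("top",268,240,.03))
for l,p in [("A",(279.5,249.5)),("B",(335,274.5))]: P("side rim",l,onz("side",*p,.086))
for l,p in [("A foot",(278,274.5)),("B foot",(332.5,301.5))]: P("side",l,onz("side",*p,.0))
for l,p in [("A",(306,240)),("B",(346,236))]: P("top foot",l,onz("top",*p,.0),onz("top",*p,.086))
P("bottle",onz("side",351,231,.11),onz("top",332,191,.11))
P("artic",onz("top",144,178,.125),onz("side",190,148,.12))
for p in [(233,218),(296,241),(309,190)]: P("cutter",onz("top",*p,.01))
P("edge",onz("top",130,205,0),onz("top",230,243,0))
E
```

```text
lamp LB [0.611 0.488 0.1  ]
lamp RB [0.686 0.322 0.1  ]
lamp LF [0.505 0.438 0.1  ]
lamp RF [0.58  0.272 0.1  ]
side lamp LB [0.499 0.426 0.1  ]
side lamp LF [0.503 0.424 0.1  ]
side lamp RF [0.577 0.262 0.1  ]
side lamp RB [0.68  0.314 0.1  ]
side lamp LBk [0.601 0.48  0.1  ]
knob top [0.62  0.273 0.107] [0.619 0.275 0.107] (array([0.619, 0.273, 0.108]), np.float64(0.0016964884194837506))
tray corners top (z .05 front plate, .03 rear)
FL [0.385 0.349 0.05 ]
FR [0.456 0.25  0.05 ]
BL [0.464 0.404 0.03 ]
BR [0.531 0.312 0.03 ]
side FL [0.378 0.34  0.05 ]
side FR [0.451 0.227 0.05 ]
side BR [0.533 0.309 0.03 ]
side BL [0.45  0.402 0.03 ]
grip (array([0.385, 0.275, 0.054]), np.float64(0.008905621644274003)) [0.39  0.275 0.05 ] [0.382 0.281 0.05 ]
key head (array([ 0.422, -0.077,  0.053]), np.float64(8.828898024524246e-05)) [ 0.419 -0.077  0.066] [ 0.415 -0.094  0.066]
rest top [ 0.418 -0.079  0.03 ]
side rim A [ 0.479 -0.23   0.086]
side rim B [ 0.566 -0.381  0.086]
side A foot [ 0.478 -0.231  0.   ]
side B foot [ 0.565 -0.386  0.   ]
top foot A [ 0.485 -0.226  0.   ] [ 0.466 -0.223  0.086]
top foot B [ 0.566 -0.377  0.   ] [ 0.543 -0.367  0.086]
bottle [ 0.692 -0.254  0.11 ] [ 0.692 -0.249  0.11 ]
artic [0.446 0.484 0.125] [0.417 0.439 0.12 ]
cutter [0.453 0.095 0.01 ]
cutter [ 0.463 -0.189  0.01 ]
cutter [ 0.693 -0.161  0.01 ]
edge [0.339 0.53  0.   ] [0.351 0.066 0.   ]
```

Call:
play_rows(
  rows=[
    [[10,-30,10],[0,0,-5],85],
    [[15,-40,10],[0,0,-5],85],
    [[15,-40,10],[0,0,-5],85],
    [[15,-40,0],[0,0,-5],85],
    [[15,-40,0],[0,0,-5],85],
    [[15,-40,0],[0,0,-5],85],
    [[10,-40,0],[0,0,-5],85],
    [[10,-40,0],[0,0,-5],85],
    [[0,-40,0],[0,0,-5],85],
    [[0,-40,0],[0,0,-5],85],
    [[0,-20,0],[0,0,0],85],
    [[0,0,0],[0,0,0],85],
  ],
)

```text
clock: 1.6
position: [0.3746, 0.1534, 0.2614]
ee_rot: [0.992, 0.126, 0.0, -0.0]
ft_force: [0.2, 0.9, -0.3]
grip_width: 0.996
```

```bash
cat > log.py <<'E'
from h import *
import json
o=readout.get_obs()
json.dump({k:(v.tolist() if hasattr(v,'tolist') else v) for k,v in o.items()},open("log.jsonl","a"));open("log.jsonl","a").write("\n")
print(round(o["clock"],2),o["joint_pos"].round(3),o["position"].round(4),o["ee_rot"].round(3),o["ft_force"].round(1))
E
python3 log.py
```

```text
1.6 [-0.785 -0.201  0.248  1.955  0.049  1.381 -0.299] [0.3746 0.1534 0.2614] [ 0.992  0.126  0.    -0.   ] [ 0.2  0.9 -0.3]
```

Call:
play_rows(
  rows=[
    [[0,0,10],[0,-8,0],85],
    [[0,-10,10],[0,-8,0],85],
    [[0,-10,10],[0,-8,0],85],
    [[0,-20,10],[0,-8,0],85],
    [[0,-30,10],[0,-8,0],85],
    [[0,-30,0],[0,0,0],85],
    [[0,0,0],[0,0,0],85],
  ],
)

```text
clock: 2.48
position: [0.3962, 0.1075, 0.2779]
ee_rot: [0.967, 0.125, 0.218, 0.027]
ft_force: [-0.1, -0.2, 1.0]
grip_width: 0.996
```

```bash
python3 log.py
```

```text
2.48 [-0.306 -0.498 -0.183  2.199  0.131  1.041 -0.272] [0.3962 0.1075 0.2779] [0.967 0.125 0.218 0.027] [-0.1 -0.2  1. ]
```

Call:
play_rows(
  rows=[
    [[0,0,10],[8,0,0],85],
    [[0,-10,10],[8,0,0],85],
    [[0,-10,10],[8,0,0],85],
    [[0,-20,0],[0,0,8],85],
    [[0,-30,0],[0,0,8],85],
    [[0,-30,0],[0,0,8],85],
    [[0,0,0],[0,0,0],85],
  ],
)

```text
clock: 3.35
position: [0.4157, 0.0118, 0.3056]
ee_rot: [0.916, 0.276, 0.191, -0.22]
ft_force: [-0.0, 1.4, 0.6]
grip_width: 0.995
```

```bash
python3 log.py
```

```text
3.35 [-0.074 -0.288  0.333  2.041 -0.508  1.299  0.957] [0.4157 0.0118 0.3056] [ 0.916  0.276  0.191 -0.22 ] [-0.   1.4  0.6]
```

Call:
play_rows(
  rows=[
    [[10,0,-10],[-8,0,0],85],
    [[10,-10,-10],[-8,0,0],85],
    [[10,-10,-10],[-8,0,0],85],
    [[10,-20,0],[-8,0,8],85],
    [[10,-30,0],[0,-8,8],85],
    [[0,-30,0],[0,-8,8],85],
    [[0,0,0],[0,0,0],85],
  ],
)

```text
clock: 4.22
position: [0.4637, -0.0866, 0.2756]
ee_rot: [0.84, 0.487, 0.229, 0.064]
ft_force: [-0.6, 0.2, 0.6]
grip_width: 0.996
```

```bash
python3 log.py; cat log.jsonl | wc -l
```

```text
4.22 [-0.093 -0.378  0.267  2.128 -0.121  0.942  1.278] [ 0.4637 -0.0866  0.2756] [0.84  0.487 0.229 0.064] [-0.6  0.2  0.6]
4
```

```bash
cat > fit.py <<'E'
import json,numpy as np,itertools
from scipy.optimize import least_squares
from scipy.spatial.transform import Rotation as R
D=[json.loads(l) for l in open("log.jsonl")]
D.append(dict(joint_pos=[-1.14760276,0.33288048,-0.06469887,1.46094957,0.02159394,1.34989606,-0.08849037],position=[0.26932431,0.56357442,0.23050661],ee_rot=[8.45915973e-01,5.33315713e-01,-5.91408956e-04,4.09083206e-04]))
AX="zyzyzyz"
def fk(q,s,p,c7):
    # p: offsets for each link 7x3
    M=R.identity();t=np.zeros(3)
    for i in range(7):
        M=M*R.from_euler(AX[i],s[i]*q[i]); t=t+M.apply(p[i])
    return t,M*R.from_euler('z',c7)
best=[]
for s in itertools.product([1,-1],repeat=7):
    if s[1]<0 or s[3]<0 or s[5]<0: continue
    for c7 in np.arange(4)*np.pi/2:
        e=sum(((fk(d["joint_pos"],s,np.zeros((7,3)),c7)[1].inv()*R.from_quat(d["ee_rot"])).magnitude())for d in D)
        best.append((e,s,c7))
best.sort(key=lambda b:b[0]); print(best[:4])
_,s,c7=best[0]
def res(x):
    p=x.reshape(7,3);return np.concatenate([fk(d["joint_pos"],s,p,c7)[0]-d["position"] for d in D]+[1e-4*x])
r=least_squares(res,np.zeros(21));print(r.cost);print(r.x.reshape(7,3).round(4));print(np.abs(r.fun[:-21]).max())
np.savez("fk.npz",s=s,c7=c7,p=r.x.reshape(7,3))
E
python3 fit.py
```

```text
[(3.8598533001503184e-09, (-1, 1, -1, 1, -1, 1, -1), np.float64(3.141592653589793)), (1.662814763579127, (-1, 1, -1, 1, 1, 1, -1), np.float64(3.141592653589793)), (2.191588183241993, (-1, 1, 1, 1, -1, 1, -1), np.float64(3.141592653589793)), (3.2884679580306075, (-1, 1, 1, 1, 1, 1, -1), np.float64(3.141592653589793))]
1.7335097261865222e-09
[[ 0.000e+00 -1.090e-02  2.582e-01]
 [-0.000e+00 -1.090e-02  2.243e-01]
 [ 0.000e+00 -1.180e-02  2.243e-01]
 [-0.000e+00 -1.180e-02  2.450e-01]
 [ 0.000e+00 -2.000e-04  2.450e-01]
 [ 0.000e+00 -2.000e-04  1.715e-01]
 [-0.000e+00 -0.000e+00  1.715e-01]]
6.234209326549944e-08
```

```bash
cat > ik.py <<'E'
from h import *
from scipy.optimize import least_squares
F=np.load("fk.npz");S,C7,PP=F["s"],float(F["c7"]),F["p"]
LO=np.array([-2.6,-.5,-1.47,.16,-1.27,.06,-2.6]);HI=np.array([2.6,2.12,1.34,2.42,4.41,2.06,2.6])
HP=manip.hold_point_z
def fk(q,full=False):
    M=R.identity();t=np.zeros(3);pts=[]
    for i in range(7):
        M=M*R.from_euler("zyzyzyz"[i],S[i]*q[i]);t=t+M.apply(PP[i]);pts.append(t)
    M=M*R.from_euler('z',C7)
    return (t,M,pts) if full else (t,M)
def tool(yaw,e,roll=0,flip=False):
    """deg; pointing yaw, e below horizontal; roll about tool z (right-hand); base: tool x horizontal"""
    y,e=np.radians([yaw,e]);z=np.array([np.cos(y)*np.cos(e),np.sin(y)*np.cos(e),-np.sin(e)])
    x=np.array([-np.sin(y),np.cos(y),0])*(-1 if flip else 1)
    m=R.from_matrix(np.stack([x,np.cross(z,x),z],1))
    return m*R.from_euler('z',roll,degrees=True)
def hold2tcp(h,rot): return np.asarray(h)+rot.apply([0,0,HP])
def ik(tcp,rot,q0=None,n=30,seed=0,reg=0.0):
    rng=np.random.default_rng(seed);out=[]
    m=.03
    starts=([q0] if q0 is not None else [])+[rng.uniform(LO+m,HI-m) for _ in range(n)]
    for s in starts:
        f=lambda q:np.concatenate([(fk(q)[0]-tcp)*5,(rot.inv()*fk(q)[1]).as_rotvec()]+([reg*(q-q0)] if q0 is not None else []))
        r=least_squares(f,np.clip(s,LO+m,HI-m),bounds=(LO+m,HI-m),xtol=1e-10)
        t,M=fk(r.x)
        if np.linalg.norm(t-tcp)<2e-3 and (rot.inv()*M).magnitude()<.01: out.append(r.x)
    return out
E
python3 - <<'E'
from ik import *
np.set_printoptions(precision=2,suppress=True)
def show(l,h,rot):
    s=ik(hold2tcp(h,rot),rot,n=12)
    print(l,len(s))
    seen=[]
    for q in s:
        if all(np.abs(q-k).max()>.3 for k in seen):
            seen.append(q)
    for q in seen[:3]: print("   ",q,"elb",fk(q,True)[2][2],"wr",fk(q,True)[2][4])
for yaw in (-30,0,30): 
  for e in (20,30): show(f"A {yaw} {e}",[.48,-.229,.06],tool(yaw,e))
for yaw in (-35,-15,10): show(f"B {yaw}",[.565,-.382,.06],tool(yaw,30))
for yaw in (-20,0,20,80):
  for roll in (130,-130): show(f"P {yaw} {roll}",[.456,.324,.13],tool(yaw,15,roll))
E
```

```text
A -30 20 0
A -30 30 0
A 0 20 0
A 0 30 0
A 30 20 9
    [ 0.13  0.94  0.91  2.19  4.38  1.81 -1.99] elb [ 0.35 -0.08  0.53] wr [ 0.22 -0.38  0.17]
    [ 1.53  0.71 -0.62  2.13 -1.24  0.89 -2.09] elb [-0.02 -0.3   0.59] wr [ 0.22 -0.38  0.17]
    [ 1.82  0.9  -0.94  2.12 -0.93  0.69 -2.28] elb [-0.11 -0.34  0.53] wr [ 0.22 -0.38  0.17]
A 30 30 9
    [-0.1   1.04  1.16  2.22  4.36  1.83 -2.14] elb [0.38 0.01 0.5 ] wr [ 0.24 -0.37  0.22]
    [ 1.37  0.54 -0.51  2.15 -1.24  0.84 -2.23] elb [ 0.02 -0.24  0.64] wr [ 0.24 -0.37  0.22]
    [ 1.84  0.81 -1.04  2.13 -0.73  0.57 -2.57] elb [-0.11 -0.31  0.56] wr [ 0.24 -0.37  0.22]
B -35 8
    [ 1.7   1.26 -1.4   2.21  2.55  0.99 -0.05] elb [-0.08 -0.42  0.39] wr [ 0.33 -0.22  0.22]
    [ 0.44  0.43  0.03  2.27  2.94  0.61 -1.49] elb [ 0.16 -0.11  0.67] wr [ 0.33 -0.22  0.22]
    [ 0.12  0.47  0.38  2.28  3.06  0.61 -1.72] elb [ 0.19 -0.06  0.66] wr [ 0.33 -0.22  0.22]
B -15 7
    [ 1.91  1.3  -1.42  2.15  2.39  0.5   0.42] elb [-0.17 -0.4   0.37] wr [ 0.29 -0.31  0.22]
    [ 1.79  0.99 -1.23  2.16  2.79  0.35 -0.23] elb [-0.11 -0.37  0.5 ] wr [ 
[... 973 characters left out ...]
] wr [0.14 0.32 0.21]
    [-0.89  0.43 -0.41  2.35  1.81  1.36  1.13] elb [0.15 0.13 0.66] wr [0.14 0.32 0.21]
P 20 130 0
P 20 -130 0
P 80 130 6
    [-0.97  0.71  0.9   2.3   4.28  1.66  1.92] elb [0.19 0.22 0.6 ] wr [0.4  0.02 0.21]
    [ 0.92  0.91 -1.17  2.21 -1.16  0.52  1.81] elb [ 0.2  -0.3   0.52] wr [0.4  0.02 0.21]
    [-1.21  1.11  1.2   2.3   3.99  2.03  1.72] elb [0.16 0.36 0.47] wr [0.4  0.02 0.21]
P 80 -130 10
    [-0.73  0.56  0.62  2.29  4.38  1.47  0.23] elb [0.19 0.13 0.64] wr [0.4  0.02 0.21]
    [ 1.01  1.07 -1.28  2.21 -0.87  0.4  -0.15] elb [ 0.19 -0.35  0.46] wr [0.4  0.02 0.21]
    [ 0.91  0.9  -1.15  2.21 -1.19  0.54  0.08] elb [ 0.2  -0.3   0.53] wr [0.4  0.02 0.21]
```

Run:
```python
from ik import *
np.set_printoptions(precision=2,suppress=True)
def show(l,h,rot):
    s=ik(hold2tcp(h,rot),rot,n=14)
    seen=[]
    for q in s:
        if -.5<q[4]<3.6 and all(np.abs(q-k).max()>.4 for k in seen):
            seen.append(q)
    print(l,len(s))
    for q in seen[:3]: print("   ",q,"elb",fk(q,True)[2][2],"wr",fk(q,True)[2][4])
for fl in(False,True):
 for yaw in (-60,-75): 
  for e in (25,35): show(f"A {yaw} {e} {fl}",[.48,-.229,.06],tool(yaw,e,0,fl))
 for yaw in (-35,-50): show(f"B {yaw} {fl}",[.565,-.382,.06],tool(yaw,30,0,fl))
 for yaw in (-30,-15):
  for e in (10,25):
   for roll in (0,130,-130): show(f"P {yaw} {e} {roll} {fl}",[.456,.324,.14],tool(yaw,e,roll,fl))
```

```text
A -60 25 False 9
    [ 0.96  0.93 -1.18  2.37  2.12  1.72 -0.91] elb [ 0.19 -0.31  0.52] wr [0.33 0.03 0.2 ]
    [ 0.29  0.48 -0.51  2.39  1.82  1.26 -1.17] elb [ 0.2  -0.09  0.65] wr [0.33 0.03 0.2 ]
    [ 1.15  1.39 -1.4   2.36  2.47  2.03 -0.56] elb [ 0.16 -0.41  0.33] wr [0.33 0.03 0.2 ]
A -60 35 False 8
    [ 1.19  1.09 -1.44  2.34  2.09  1.72 -0.65] elb [ 0.13 -0.38  0.45] wr [0.35 0.   0.25]
    [ 0.41  0.35 -0.56  2.37  1.68  1.02 -0.97] elb [ 0.13 -0.09  0.68] wr [0.35 0.   0.25]
    [-0.02  0.3  -0.12  2.39  1.62  0.89 -1.  ] elb [ 0.13 -0.03  0.69] wr [0.35 0.   0.25]
A -75 25 False 8
    [ 0.89  1.12 -1.25  2.19  2.01  2.   -0.94] elb [ 0.24 -0.33  0.45] wr [0.4  0.05 0.2 ]
    [ 0.24  0.57 -0.51  2.22  1.55  1.39 -1.13] elb [ 0.23 -0.09  0.63] wr [0.4  0.05 0.2 ]
    [-0.77  0.6   0.56  2.27  1.24  0.9  -1.1 ] elb [0.2  0.15 0.63] wr [0.4  0.05 0.2 ]
A -75 35 False 9
    [ 0.93  0.87 -1.24  2.19  1.76  1.68 -0.91] elb [ 0.19 -0.3   0.54] wr [0.41 0.03 0.25]
    [-0.27  0.39  0.1   2.25  1.28  0.98 -0.95] elb [0.17 0.01 0.67] wr [0.41 0.03 0.25]
    [-1.19  0.87  1.17  2.
[... 7178 characters left out ...]
[0.06 0.14 0.68] wr [0.17 0.4  0.28]
    [-0.62  0.45 -0.71  2.15  1.51  1.43  2.22] elb [0.18 0.09 0.66] wr [0.17 0.4  0.28]
    [-0.09  1.02 -1.4   2.13  1.95  2.    2.37] elb [0.39 0.01 0.48] wr [0.17 0.4  0.28]
P -15 25 130 True 7
    [-0.08  1.06 -1.42  2.13  1.98  2.03  0.11] elb [0.4  0.01 0.47] wr [0.17 0.4  0.28]
    [-1.6   0.37  0.36  2.2   1.27  1.09 -0.02] elb [0.03 0.16 0.68] wr [0.17 0.4  0.28]
P -15 25 -130 True 9
    [-0.1   1.   -1.39  2.13  1.93  1.98 -1.66] elb [0.38 0.01 0.49] wr [0.17 0.4  0.28]
    [-0.76  0.41 -0.56  2.16  1.46  1.37 -1.79] elb [0.16 0.1  0.67] wr [0.17 0.4  0.28]
    [-1.62  0.37  0.38  2.2   1.26  1.08 -1.77] elb [0.02 0.16 0.68] wr [0.17 0.4  0.28]
```

Run:
```python
from h import *
np.set_printoptions(precision=3,suppress=True)
for p,z in [((262,234),.015),((272,233),.015),((250,217),.015),((242,212),.02),((292,250),.03),((302,249),.03),((303,237),.06),((295,236),.06)]: print("side",p,onz("side",*p,z))
for p,z in [((246,208),.015),((272,216),.015),((290,220),.05),((293,224),.05),((301,217),.05)]: print("top",p,onz("top",*p,z))
print(tri((297.5,237.5),(301.5,217)))
for p in [(244,250),(222,214)]:print(onz("side",*p,.05))
t=camera("side");
crop(cv2.imread("pics/side0.png"),228,150,100,75,8,"c5.png")
```

```text
side (262, 234) [ 0.507 -0.047  0.015]
side (272, 233) [ 0.538 -0.054  0.015]
side (250, 217) [0.509 0.059 0.015]
side (242, 212) [0.493 0.091 0.02 ]
side (292, 250) [ 0.547 -0.176  0.03 ]
side (302, 249) [ 0.577 -0.183  0.03 ]
side (303, 237) [ 0.587 -0.167  0.06 ]
side (295, 236) [ 0.567 -0.153  0.06 ]
top (246, 208) [0.514 0.06  0.015]
top (272, 216) [ 0.524 -0.056  0.015]
top (290, 220) [ 0.528 -0.133  0.05 ]
top (293, 224) [ 0.517 -0.151  0.05 ]
top (301, 217) [ 0.557 -0.171  0.05 ]
(array([ 0.558, -0.174,  0.069]), np.float64(0.010622549917173497))
[ 0.406 -0.15   0.05 ]
[0.411 0.057 0.05 ]
```

```bash
cat > plan.py <<'E'
from ik import *
np.set_printoptions(precision=2,suppress=True)
def step(q,tcp,rot,n=6):
    f=lambda x:np.concatenate([(fk(x)[0]-tcp)*20,4*(rot.inv()*fk(x)[1]).as_rotvec(),.02*(x-q)])
    r=least_squares(f,np.clip(q,LO+.005,HI-.005),bounds=(LO,HI));return r.x
def seg(q,t1,r1,N,verbose=True,dec=1):
    """from current fk(q) to tcp t1, rot r1 in N rows; returns q and prints row"""
    t0,r0=fk(q);dv=(r1*r0.inv()).as_rotvec(degrees=True);dt=(np.asarray(t1)-t0)*1000
    qs=[q];
    for i in range(1,N+1):
        rr=R.from_rotvec(dv*i/N,degrees=True)*r0
        qs.append(step(qs[-1],t0+dt/1000*i/N,rr))
    qs=np.array(qs);t,M=fk(qs[-1])
    er=np.linalg.norm(t-t1)*1000;ea=np.degrees((r1.inv()*M).magnitude())
    v=np.abs(np.diff(qs,axis=0)).max(0)*8
    marg=np.minimum(qs-LO,HI-qs).min(0)
    print(f"N={N} row=[{(dt/N).round(dec).tolist()},{(dv/N).round(2).tolist()}] err {er:.1f}mm {ea:.1f}deg\n  q {qs[-1]} vmax {v} margin {marg}")
    if verbose:
        k=fk(qs[-1],True)[2];print("  elbow",k[2],"wrist",k[4])
    return qs[-1]
E
python3 - <<'E'
from plan import *
A=np.array([.480,-.229])
q=readout.get_obs()["joint_pos"]
g=tool(-68,33);d=g.apply([0,0,1])
hA=np.r_[A,.058]
q=seg(q,hold2tcp(hA-d*.11+[0,0,.06],g),g,16)
q=seg(q,hold2tcp(hA-d*.09,g),g,3)
q=seg(q,hold2tcp(hA,g),g,4)
q=seg(q,hold2tcp(hA+[0,0,.15],g),g,5)
C=np.array([.456,.324])
for yaw,e2,roll in [(-15,20,-100),(-15,20,-130),(-15,20,-150),(0,20,-150)]:
    p=tool(yaw,e2,roll);b=(p*g.inv()).apply([0,0,1]);print(yaw,e2,roll,"b",b,"down deg",np.degrees(np.arcsin(-b[2])),"dir",np.degrees(np.arctan2(b[1],b[0])))
m=tool(-40,30);q1=seg(q,hold2tcp([.42,.05,.25],m),m,10)
p0=tool(-15,20);q2=seg(q1,hold2tcp(np.r_[C,.2],p0),p0,10)
p=tool(-15,20,-140);q3=seg(q2,hold2tcp(np.r_[C,.14],p),p,20)
E
```

```text
N=16 row=[[-0.8, -4.6, -6.8],[-2.51, -0.73, -2.86]] err 0.0mm 0.0deg
  q [ 0.23  0.08 -0.67  2.3   1.16  1.23 -0.74] vmax [0.33 0.65 0.64 0.24 0.8  0.73 1.22] margin [2.3  0.09 0.8  0.08 1.15 0.69 1.33]
  elbow [ 0.03 -0.04  0.7 ] wrist [0.34 0.11 0.35]
N=3 row=[[2.1, -5.2, -23.6],[-0.0, -0.0, -0.0]] err 0.0mm 0.0deg
  q [ 0.22  0.27 -0.62  2.33  1.33  1.23 -0.94] vmax [0.06 0.53 0.16 0.1  0.47 0.04 0.55] margin [2.37 0.58 0.8  0.09 2.43 0.83 1.66]
  elbow [ 0.12 -0.06  0.69] wrist [0.35 0.09 0.28]
N=4 row=[[7.1, -17.5, -12.3],[-0.0, -0.0, -0.0]] err 0.0mm 0.0deg
  q [ 0.29  0.42 -0.49  2.3   1.56  1.14 -1.01] vmax [0.16 0.3  0.25 0.1  0.48 0.19 0.15] margin [2.31 0.77 0.85 0.09 2.6  0.83 1.59]
  elbow [ 0.17 -0.09  0.67] wrist [0.38 0.02 0.23]
N=5 row=[[0.0, -0.0, 30.0],[-0.0, -0.0, 0.0]] err 0.0mm 0.0deg
  q [ 0.36  0.04 -0.54  2.25  1.24  1.08 -0.57] vmax [0.12 0.66 0.13 0.16 0.53 0.15 0.74] margin [2.24 0.54 0.93 0.12 2.51 0.92 1.59]
  elbow [ 0.01 -0.04  0.71] wrist [0.38 0.02 0.38]
-15 20 -100 b [-0.33  0.94  0.05] down deg -2.8330948845933897 dir 109.21432661997078
-15 20 -130
[... 286 characters left out ...]
8]] err 0.0mm 0.0deg
  q [ 0.02 -0.25 -0.9   2.36  0.96  1.17 -0.51] vmax [0.3  0.36 0.3  0.27 0.26 0.13 0.07] margin [2.24 0.25 0.57 0.04 2.23 0.89 2.03]
  elbow [-0.1  -0.03  0.7 ] wrist [0.2  0.23 0.41]
N=10 row=[[4.1, 28.0, -4.7],[-0.47, -0.89, 2.49]] err 0.0mm 0.0deg
  q [-0.41  0.46 -0.97  2.14  1.58  1.6  -0.85] vmax [0.45 0.68 0.44 0.23 0.55 0.48 0.51] margin [2.19 0.25 0.41 0.06 2.23 0.46 1.75]
  elbow [0.2  0.06 0.66] wrist [0.16 0.4  0.31]
N=20 row=[[0.0, 0.0, -3.0],[-6.35, 1.7, 2.39]] err 0.0mm 0.0deg
  q [-0.54  0.57 -0.83  2.15  1.63  1.6   1.47] vmax [0.05 0.05 0.06 0.01 0.02 0.01 0.93] margin [2.06 0.96 0.5  0.27 2.78 0.45 1.13]
  elbow [0.23 0.1  0.63] wrist [0.16 0.4  0.25]
```

Run:
```python
from plan import *
A=np.array([.480,-.229])
q=readout.get_obs()["joint_pos"]
g=tool(-68,30);d=g.apply([0,0,1])
hA=np.r_[A,.058]
q=seg(q,hold2tcp(hA-d*.11+[0,0,.06],g),g,16,dec=2)
q=seg(q,hold2tcp(hA-d*.09,g),g,3)
```

```text
N=16 row=[[-0.87, -4.41, -7.02],[-2.64, -0.86, -2.88]] err 0.0mm 0.0deg
  q [ 0.23  0.13 -0.71  2.32  1.21  1.3  -0.82] vmax [0.36 0.72 0.69 0.26 0.86 0.81 1.3 ] margin [2.28 0.09 0.76 0.06 1.15 0.67 1.33]
  elbow [ 0.06 -0.05  0.7 ] wrist [0.34 0.12 0.34]
N=3 row=[[2.2, -5.4, -23.3],[-0.0, -0.0, -0.0]] err 0.0mm 0.0deg
  q [ 0.21  0.33 -0.65  2.33  1.38  1.31 -1.02] vmax [0.07 0.54 0.18 0.08 0.44 0.03 0.53] margin [2.37 0.63 0.76 0.09 2.48 0.75 1.58]
  elbow [ 0.14 -0.06  0.68] wrist [0.35 0.1  0.27]
```

Call:
play_rows(
  rows=[
    [[-1,-6,-9],[-3.5,-1.1,-3.9],85],
    [[-1,-6,-9],[-3.5,-1.1,-3.9],85],
    [[-1,-6,-9],[-3.5,-1.1,-3.9],85],
    [[-1,-6,-9],[-3.5,-1.1,-3.9],85],
    [[-1,-6,-9],[-3.5,-1.1,-3.9],85],
    [[-1,-6,-9],[-3.5,-1.1,-3.9],85],
    [[-1,-6,-9],[-3.5,-1.1,-3.9],85],
    [[-1,-6,-9],[-3.5,-1.1,-3.9],85],
    [[-1,-6,-9],[-3.5,-1.1,-3.9],85],
    [[-1,-6,-9],[-3.5,-1.1,-3.9],85],
    [[-1,-6,-9],[-3.5,-1.1,-3.9],85],
    [[-1,-6,-9],[-3.5,-1.1,-3.9],85],
  ],
)

```text
clock: 5.78
position: [0.4538, -0.1554, 0.1678]
ee_rot: [0.853, 0.158, 0.094, 0.488]
ft_force: [-0.6, -0.5, 0.2]
grip_width: 0.995
```

```bash
python3 log.py
python3 - <<'E'
from plan import *
A=np.array([.480,-.229])
q=readout.get_obs()["joint_pos"]
im=camera("side");crop(im,150,120,240,180,3.3,"s1.png",20)
im=camera("top");crop(im,130,130,240,150,3.3,"t1.png",20)
g=tool(-68,30);d=g.apply([0,0,1])
hA=np.r_[A,.058]
q=seg(q,hold2tcp(hA-d*.09,g),g,3)
q=seg(q,hold2tcp(hA,g),g,4)
E
```

```text
5.78 [ 0.355  0.151 -0.826  2.293  1.218  1.322 -0.817] [ 0.4538 -0.1554  0.1678] [0.853 0.158 0.094 0.488] [-0.6 -0.5  0.2]
N=3 row=[[1.0, -5.4, -24.7],[-0.18, 0.06, 0.27]] err 0.0mm 0.0deg
  q [ 0.31  0.36 -0.76  2.33  1.4   1.34 -1.02] vmax [0.12 0.58 0.23 0.13 0.5  0.08 0.55] margin [2.24 0.65 0.64 0.09 2.49 0.72 1.58]
  elbow [ 0.15 -0.08  0.67] wrist [0.35 0.1  0.27]
N=4 row=[[7.3, -18.1, -11.3],[-0.0, -0.0, -0.0]] err 0.0mm 0.0deg
  q [ 0.39  0.49 -0.62  2.3   1.64  1.26 -1.06] vmax [0.16 0.26 0.28 0.11 0.47 0.18 0.09] margin [2.21 0.86 0.71 0.09 2.67 0.72 1.54]
  elbow [ 0.19 -0.11  0.65] wrist [0.37 0.03 0.22]
```

Call:
play_rows(
  rows=[
    [[1,-5,-25],[0,0,0.3],85],
    [[1,-5,-25],[0,0,0.3],85],
    [[1,-6,-24],[0,0,0.3],85],
    [[7,-18,-11],[0,0,0],85],
    [[7,-18,-11],[0,0,0],85],
    [[7,-18,-11],[0,0,0],85],
    [[7,-18,-11],[0,0,0],85],
    [[2,-3,-2],[0,0,0],85],
    [[0,0,0],[0,0,0],85],
  ],
)

```text
clock: 7.0
position: [0.4859, -0.2484, 0.0485]
ee_rot: [0.852, 0.166, 0.096, 0.486]
ft_force: [0.3, 0.6, -0.4]
grip_width: 0.996
```

```bash
python3 log.py
python3 - <<'E'
from plan import *
im=camera("side");crop(im,200,180,130,98,6,"s2.png",10)
im=camera("top");crop(im,240,180,120,90,6,"t2.png",10)
E
```

```text
7.0 [ 0.407  0.481 -0.618  2.297  1.639  1.241 -1.051] [ 0.4859 -0.2484  0.0485] [0.852 0.166 0.096 0.486] [ 0.3  0.6 -0.4]
```

Call:
play_rows(
  rows=[
    [[0,0,0],[0,0,0],75],
    [[0,0,0],[0,0,0],65],
    [[0,0,0],[0,0,0],60],
    [[0,0,0],[0,0,0],60],
    [[0,0,0],[0,0,0],60],
    [[0,0,0],[0,0,0],60],
  ],
  force=30,
)

```text
clock: 7.85
position: [0.4858, -0.2492, 0.0485]
ee_rot: [0.852, 0.166, 0.095, 0.487]
ft_force: [-0.7, 2.6, 6.0]
grip_width: 0.808
```

Call:
play_rows(
  rows=[
    [[0,0,5],[0,0,0],60],
    [[0,0,10],[0,0,0],60],
    [[0,0,15],[0,0,0],60],
    [[0,0,15],[0,0,0],60],
    [[0,0,5],[0,0,0],60],
    [[0,0,0],[0,0,0],60],
  ],
)

```text
clock: 8.6
position: [0.4853, -0.2495, 0.0982]
ee_rot: [0.852, 0.165, 0.095, 0.487]
ft_force: [-0.4, 1.0, -1.9]
grip_width: 0.808
```

```bash
python3 log.py
python3 - <<'E'
from plan import *
im=camera("side");crop(im,200,160,130,98,6,"s3.png",10)
im=camera("top");crop(im,130,130,240,150,3.3,"t3.png",20)
E
```

```text
8.6 [ 0.443  0.34  -0.656  2.299  1.538  1.196 -0.924] [ 0.4853 -0.2495  0.0982] [0.852 0.165 0.095 0.487] [-0.4  1.  -1.9]
```

Run:
```python
from plan import *
o=readout.get_obs();q=o["joint_pos"];g=R.from_quat(o["ee_rot"])
for yaw,e2 in [(-15,15),(-15,10),(-5,10)]:
  for roll in (-90,-110,-120,-130,-140,-150,-165):
    p=tool(yaw,e2,roll);b=(p*g.inv()).apply([0,0,1]);dn=np.array([0,0,-1]);dn=dn-dn@b*b;dn/=np.linalg.norm(dn)
    L=b*.031+dn*.037
    print(yaw,e2,roll,"down %.0f"%np.degrees(np.arcsin(-b[2])),"dir %.0f"%np.degrees(np.arctan2(b[1],b[0])),"L",(L*1000).round(0))
# tray refined measures
t=cv2.imread("pics/t3.png")
q=seg(q,hold2tcp([.435,-.20,.22],tool(-65,30)),tool(-65,30),6)
m=tool(-40,30);q=seg(q,hold2tcp([.40,.05,.24],m),m,9)
p0=tool(-15,10);q=seg(q,hold2tcp([.47,.29,.20],p0),p0,9)
p=tool(-15,10,-100);q=seg(q,hold2tcp([.47,.29,.14],p),p,12)
p=tool(-15,10,-160);q=seg(q,hold2tcp([.47,.29,.12],p),p,10)
```

```text
-15 15 -90 down -8 dir 105 L [ -9.  34. -33.]
-15 15 -110 down 9 dir 110 L [ -9.  23. -41.]
-15 15 -120 down 17 dir 114 L [ -8.  18. -44.]
-15 15 -130 down 24 dir 119 L [ -6.  12. -46.]
-15 15 -140 down 30 dir 125 L [ -5.   7. -48.]
-15 15 -150 down 36 dir 133 L [ -2.   2. -48.]
-15 15 -165 down 42 dir 147 L [  2.  -1. -48.]
-15 10 -90 down -5 dir 105 L [ -9.  33. -34.]
-15 10 -110 down 12 dir 109 L [ -8.  22. -42.]
-15 10 -120 down 20 dir 113 L [ -6.  15. -45.]
-15 10 -130 down 27 dir 117 L [ -5.   9. -47.]
-15 10 -140 down 34 dir 123 L [ -3.   4. -48.]
-15 10 -150 down 40 dir 131 L [  0.  -0. -48.]
-15 10 -165 down 47 dir 146 L [  5.  -3. -48.]
-5 10 -90 down -5 dir 115 L [-15.  31. -34.]
-5 10 -110 down 12 dir 119 L [-11.  20. -42.]
-5 10 -120 down 20 dir 123 L [ -9.  14. -45.]
-5 10 -130 down 27 dir 127 L [ -6.   9. -47.]
-5 10 -140 down 34 dir 133 L [ -3.   4. -48.]
-5 10 -150 down 40 dir 141 L [  0.  -0. -48.]
-5 10 -165 down 47 dir 156 L [  5.  -2. -48.]
N=6 row=[[-7.2, 5.8, 18.9],[-0.08, -0.04, 0.5]] err 0.0mm 0.0deg
  q [ 0.46 -0.1  -0.73  2.37  1.2   1.08 -0.59] vmax [0.06 
[... 414 characters left out ...]
 2.75]] err 0.0mm 0.0deg
  q [-0.33  0.61 -1.02  2.21  1.8   1.82 -0.95] vmax [2.07 3.36 1.16 0.22 2.43 2.92 1.71] margin [2.1  0.07 0.   0.03 2.05 0.24 1.65]
  elbow [0.26 0.06 0.62] wrist [0.16 0.37 0.26]
N=12 row=[[0.0, 0.0, -5.0],[-7.93, 2.12, 1.45]] err 0.0mm 0.0deg
  q [-0.53  0.68 -0.79  2.21  1.8   1.78  0.65] vmax [0.13 0.05 0.16 0.01 0.   0.03 1.07] margin [2.07 1.11 0.45 0.21 2.61 0.24 1.65]
  elbow [0.26 0.12 0.6 ] wrist [0.16 0.37 0.2 ]
N=10 row=[[0.0, 0.0, -2.0],[-5.71, 1.53, 1.04]] err 0.0mm 0.0deg
  q [-0.62  0.69 -0.68  2.21  1.78  1.75  1.64] vmax [0.08 0.01 0.09 0.   0.02 0.03 0.79] margin [1.98 1.18 0.68 0.21 2.61 0.28 0.96]
  elbow [0.25 0.14 0.6 ] wrist [0.16 0.37 0.18]
```

Run:
```python
from plan import *
o=readout.get_obs();q=o["joint_pos"]
r=tool(-68,30);q=seg(q,hold2tcp([.445,-.20,.20],r),r,5)
m=tool(-60,27);q=seg(q,hold2tcp([.435,.05,.20],m),m,9)
p0=tool(-15,10);q=seg(q,hold2tcp([.47,.29,.20],p0),p0,9)
```

```text
N=5 row=[[-6.8, 6.9, 18.6],[-0.1, -0.04, -0.0]] err 0.0mm 0.0deg
  q [ 0.45  0.03 -0.74  2.33  1.25  1.17 -0.69] vmax [0.02 0.52 0.18 0.09 0.49 0.06 0.43] margin [2.15 0.53 0.73 0.09 2.52 0.86 1.68]
  elbow [ 0.   -0.04  0.71] wrist [0.34 0.06 0.36]
N=9 row=[[-0.9, 27.8, 0.1],[-0.3, -0.15, 0.89]] err 0.0mm 0.0deg
  q [ 0.01  0.32 -0.98  2.16  1.14  1.67 -0.95] vmax [0.47 0.39 0.32 0.27 0.22 0.48 0.26] margin [2.15 0.53 0.49 0.09 2.41 0.39 1.65]
  elbow [ 0.15 -0.03  0.68] wrist [0.29 0.3  0.35]
N=9 row=[[4.9, 27.7, 0.6],[-1.18, -1.54, 4.96]] err 0.0mm 0.0deg
  q [-0.41  0.55 -0.93  2.22  1.75  1.76 -0.97] vmax [0.45 0.23 0.17 0.08 0.68 0.15 0.18] margin [2.19 0.82 0.47 0.2  2.41 0.29 1.59]
  elbow [0.23 0.07 0.64] wrist [0.16 0.37 0.26]
```

Call:
play_rows(
  rows=[
    [[-7,7,19],[0,0,0],60],
    [[-7,7,19],[0,0,0],60],
    [[-7,7,19],[0,0,0],60],
    [[-7,7,19],[0,0,0],60],
    [[-6,7,17],[0,0,0],60],
    [[-1,28,0],[-0.3,-0.15,0.9],60],
    [[-1,28,0],[-0.3,-0.15,0.9],60],
    [[-1,28,0],[-0.3,-0.15,0.9],60],
    [[-1,28,0],[-0.3,-0.15,0.9],60],
    [[-1,28,0],[-0.3,-0.15,0.9],60],
    [[-1,28,0],[-0.3,-0.15,0.9],60],
    [[-1,28,0],[-0.3,-0.15,0.9],60],
  ],
)

```text
clock: 10.2
position: [0.4441, -0.0177, 0.1904]
ee_rot: [0.832, 0.21, 0.126, 0.498]
ft_force: [0.3, -0.4, -1.4]
grip_width: 0.814
```

Call:
play_rows(
  rows=[
    [[-1,28,0],[-0.3,-0.15,0.9],60],
    [[-1,28,0],[-0.3,-0.15,0.9],60],
    [[5,28,0],[-1.2,-1.5,5],60],
    [[5,28,0],[-1.2,-1.5,5],60],
    [[5,28,0],[-1.2,-1.5,5],60],
    [[5,28,0],[-1.2,-1.5,5],60],
    [[5,24,0],[-1.2,-1.5,5],60],
    [[0,0,0],[0,0,0],60],
  ],
)

```text
clock: 11.2
position: [0.4667, 0.1742, 0.1897]
ee_rot: [0.72, 0.37, 0.281, 0.515]
ft_force: [-0.4, -0.3, -2.1]
grip_width: 0.808
```

```bash
python3 log.py
python3 - <<'E'
from plan import *
im=camera("side");crop(im,160,120,160,120,5,"s4.png",10)
im=camera("top");crop(im,130,140,130,98,6,"t4.png",10)
E
```

```text
11.2 [-0.233  0.47  -1.019  2.205  1.447  1.759 -1.011] [0.4667 0.1742 0.1897] [0.72  0.37  0.281 0.515] [-0.4 -0.3 -2.1]
```

```bash
cat > fitobj.py <<'E'
from ik import *
def fit2d(obs,x0):
    """obs: list (cam,(u,v),local xyz); returns x,y,yaw(deg)"""
    f=lambda p:np.concatenate([proj(c,np.r_[R.from_euler('z',p[2]).apply(l)+[p[0],p[1],0]])-np.array(uv) for c,uv,l in obs])
    r=least_squares(f,[x0[0],x0[1],np.radians(x0[2])]);
    return r.x[0],r.x[1],np.degrees(r.x[2]),r.fun.reshape(-1,2).round(1).tolist()
E
python3 - <<'E'
from fitobj import *
tr=[("top",(170.3,208.5),(-.05,.063,.05)),("top",(199,201.5),(-.05,-.063,.05)),("top",(167.3,188),(.05,.063,.03)),("top",(193.5,181.8),(.05,-.063,.03)),("top",(186.7,213.5),(-.1,0,.052)),
("side",(188,177.5),(-.05,.063,.05)),("side",(217,188.3),(-.05,-.063,.05)),("side",(231,178.5),(.05,-.063,.03)),("side",(202,172),(.05,.063,.03)),("side",(193.5,185),(-.1,0,.052))]
print("all",fit2d(tr,(.456,.324,37)));print("top",fit2d(tr[:5],(.456,.324,37)));print("side",fit2d(tr[5:],(.456,.324,37)))
un=[("top",(161.8,145.5),(.07,.092,.1)),("top",(204.7,144),(.07,-.092,.1)),("top",(161.8,171.5),(-.05,.092,.1)),("top",(205,170),(-.05,-.092,.1)),
("side",(213,151),(-.05,.092,.1)),("side",(246.5,166),(-.05,-.092,.1)),("side",(267,155.5),(.07,-.092,.1)),("side",(232,142.3),(.07,.092,.1))]
print("unit",fit2d(un,(.58,.37,25)));print(fit2d(un[:4],(.58,.37,25)));print(fit2d(un[4:],(.58,.37,25)))
E
```

```text
all (np.float64(0.45794484656744083), np.float64(0.3293122793100045), np.float64(38.04686577419365), [[-0.1, 0.7], [0.4, -0.1], [-1.5, 0.7], [0.8, -0.7], [0.8, 2.8], [-0.2, -1.0], [-0.4, -3.4], [0.6, 0.2], [1.7, -1.2], [0.3, 0.9]])
top (np.float64(0.46095628931667887), np.float64(0.33056062289926036), np.float64(36.89243308026596), [[-0.4, -0.2], [0.2, -0.5], [-1.3, -0.4], [1.1, -1.2], [0.4, 2.2]])
side (np.float64(0.45415374098727357), np.float64(0.3234137778604394), np.float64(39.35795642881178), [[-0.7, 0.1], [-0.3, -2.5], [0.1, 0.8], [0.7, -0.3], [0.3, 1.9]])
unit (np.float64(0.5848914711716525), np.float64(0.37298699021983606), np.float64(25.22676960097879), [[-0.1, 0.5], [0.3, -0.1], [-0.2, 1.2], [0.7, 0.6], [-1.5, -1.0], [-0.1, -1.3], [1.1, -0.9], [1.4, -1.2]])
(np.float64(0.5868246416569117), np.float64(0.37480853575392914), np.float64(24.635161177944937), [[-0.1, -0.3], [0.3, -0.4], [-0.5, 0.4], [0.3, 0.3]])
(np.float64(0.5808062785316368), np.float64(0.36459058042332504), np.float64(25.990042356067683), [[-1.9, 0.2], [0.1, -0.2], [1.0, -0.0], [0.8, -0.3]])
```

Run:
```python
from plan import *
q=readout.get_obs()["joint_pos"]
p=tool(-15,10);q=seg(q,hold2tcp([.477,.299,.19],p),p,6)
p=tool(-15,10,-100);q=seg(q,hold2tcp([.477,.299,.12],p),p,12)
p=tool(-15,10,-155);q=seg(q,hold2tcp([.477,.299,.115],p),p,16)
```

```text
N=6 row=[[4.6, 20.2, -0.6],[-0.79, -1.13, 3.28]] err 0.0mm 0.0deg
  q [-0.41  0.6  -0.92  2.19  1.79  1.78 -0.97] vmax [0.29 0.2  0.16 0.03 0.49 0.08 0.1 ] margin [2.19 0.97 0.45 0.22 2.62 0.28 1.59]
  elbow [0.25 0.08 0.62] wrist [0.17 0.38 0.25]
N=12 row=[[0.0, 0.0, -5.8],[-7.93, 2.12, 1.45]] err 0.0mm 0.0deg
  q [-0.6   0.71 -0.7   2.18  1.79  1.75  0.62] vmax [0.13 0.07 0.15 0.02 0.01 0.03 1.06] margin [2.   1.1  0.55 0.23 2.62 0.28 1.63]
  elbow [0.26 0.14 0.59] wrist [0.17 0.38 0.18]
N=16 row=[[0.0, 0.0, -0.3],[-3.27, 0.88, 0.6]] err 0.0mm 0.0deg
  q [-0.68  0.69 -0.62  2.18  1.76  1.71  1.55] vmax [0.04 0.01 0.04 0.   0.02 0.02 0.47] margin [1.92 1.19 0.77 0.24 2.62 0.31 1.05]
  elbow [0.25 0.16 0.6 ] wrist [0.17 0.38 0.17]
```

Call:
play_rows(
  rows=[
    [[5,20,-1],[-0.8,-1.1,3.3],60],
    [[5,20,-1],[-0.8,-1.1,3.3],60],
    [[5,20,-1],[-0.8,-1.1,3.3],60],
    [[5,20,-1],[-0.8,-1.1,3.3],60],
    [[4,20,0],[-0.8,-1.1,3.3],60],
    [[4,20,0],[-0.8,-1.1,3.3],60],
    [[0,0,0],[0,0,0],60],
  ],
)

```text
clock: 12.18
position: [0.4956, 0.2928, 0.1866]
ee_rot: [0.608, 0.468, 0.391, 0.509]
ft_force: [-0.9, -0.2, -1.0]
grip_width: 0.817
```

Call:
play_rows(
  rows=[
    [[0,0,-6],[-7.93,2.12,1.45],60],
    [[0,0,-6],[-7.93,2.12,1.45],60],
    [[0,0,-6],[-7.93,2.12,1.45],60],
    [[0,0,-6],[-7.93,2.12,1.45],60],
    [[0,0,-6],[-7.93,2.12,1.45],60],
    [[0,0,-6],[-7.93,2.12,1.45],60],
    [[0,0,-6],[-7.93,2.12,1.45],60],
    [[0,0,-6],[-7.93,2.12,1.45],60],
    [[0,0,-6],[-7.93,2.12,1.45],60],
    [[0,0,-6],[-7.93,2.12,1.45],60],
    [[0,0,-5],[-7.93,2.12,1.45],60],
    [[0,0,-5],[-7.93,2.12,1.45],60],
  ],
)

```text
clock: 13.68
position: [0.4957, 0.2921, 0.117]
ee_rot: [0.033, 0.766, -0.143, 0.625]
ft_force: [0.1, -0.2, -0.8]
grip_width: 0.813
```

```bash
python3 log.py
python3 - <<'E'
from plan import *
o=readout.get_obs();print("hold",o["position"]-R.from_quat(o["ee_rot"]).apply([0,0,HP]))
im=camera("side");crop(im,160,120,100,75,8,"s5.png",10)
im=camera("top");crop(im,130,140,110,82,7,"t5.png",10)
E
```

```text
13.68 [-0.599  0.704 -0.699  2.179  1.791  1.749  0.628] [0.4957 0.2921 0.117 ] [ 0.033  0.766 -0.143  0.625] [ 0.1 -0.2 -0.8]
hold [0.48 0.3  0.12]
```

Call:
play_rows(
  rows=[
    [[0,0,0],[-3.27,0.88,0.6],60],
    [[0,0,0],[-3.27,0.88,0.6],60],
    [[0,0,0],[-3.27,0.88,0.6],60],
    [[0,0,0],[-3.27,0.88,0.6],60],
    [[0,0,0],[-3.27,0.88,0.6],60],
    [[0,0,0],[-3.27,0.88,0.6],60],
    [[0,0,0],[-2,0.55,0.36],60],
    [[0,0,0],[-2,0.55,0.36],60],
    [[0,0,0],[-2,0.55,0.36],60],
    [[0,0,0],[-2,0.55,0.36],60],
    [[0,0,0],[-2,0.55,0.36],60],
    [[0,0,0],[-2,0.55,0.36],60],
  ],
)

```text
clock: 15.28
position: [0.4953, 0.2936, 0.1168]
ee_rot: [-0.188, 0.744, -0.315, 0.559]
ft_force: [0.3, -0.7, -0.5]
grip_width: 0.81
```

Call:
play_rows(
  rows=[
    [[0,0,0],[-2,0.55,0.36],60],
    [[0,0,0],[-2,0.55,0.36],60],
    [[0,0,0],[-2,0.55,0.36],60],
    [[0,0,0],[-2,0.55,0.36],60],
    [[0,0,0],[-2,0.55,0.36],60],
    [[0,0,0],[-3.27,0.88,0.6],60],
    [[0,0,0],[-3.27,0.88,0.6],60],
    [[0,0,0],[-3.27,0.88,0.6],60],
    [[0,0,0],[0,0,0],60],
    [[0,0,0],[0,0,0],60],
  ],
)

```text
clock: 16.52
position: [0.4953, 0.2936, 0.1168]
ee_rot: [-0.318, 0.698, -0.411, 0.493]
ft_force: [0.6, 0.1, -1.1]
grip_width: 0.81
```

```bash
python3 log.py
python3 - <<'E'
from plan import *
o=readout.get_obs();print("hold",o["position"]-R.from_quat(o["ee_rot"]).apply([0,0,HP]))
im=camera("side");crop(im,160,120,100,75,8,"s6.png",10)
im=camera("top");crop(im,130,140,110,82,7,"t6.png",10)
E
```

```text
16.52 [-0.669  0.675 -0.627  2.18   1.756  1.706  1.554] [0.4953 0.2936 0.1168] [-0.318  0.698 -0.411  0.493] [ 0.6  0.1 -1.1]
hold [0.48 0.3  0.12]
```

Call:
play_rows(
  rows=[
    [[0,0,8],[8.6,-2.3,-1.57],60],
    [[0,0,8],[8.6,-2.3,-1.57],60],
    [[0,0,8],[8.6,-2.3,-1.57],60],
    [[0,0,8],[8.6,-2.3,-1.57],60],
    [[0,0,8],[8.6,-2.3,-1.57],60],
    [[0,0,8],[8.6,-2.3,-1.57],60],
    [[0,0,8],[8.6,-2.3,-1.57],60],
    [[0,0,8],[8.6,-2.3,-1.57],60],
    [[0,0,8],[8.6,-2.3,-1.57],60],
    [[0,0,8],[8.6,-2.3,-1.57],60],
    [[0,0,0],[8.6,-2.3,-1.57],60],
    [[0,0,0],[8.6,-2.3,-1.57],60],
  ],
)

```text
clock: 18.12
position: [0.4953, 0.2934, 0.197]
ee_rot: [0.379, 0.667, 0.165, 0.62]
ft_force: [-1.1, 0.3, -1.2]
grip_width: 0.811
```

```bash
python3 log.py
cat > back.py <<'E'
from plan import *
q=readout.get_obs()["joint_pos"]
m=tool(-25,15);q=seg(q,hold2tcp([.477,.26,.19],m),m,5,dec=1)
m=tool(-60,27);q=seg(q,hold2tcp([.435,.05,.20],m),m,8)
g=R.from_quat([.852,.166,.096,.486]);T=np.array([.4858,-.2492,.0485])
q=seg(q,T+[-.03,.02,.11],g,9)
q=seg(q,T+[0,0,.0],g,6)
E
python3 back.py
```

```text
18.12 [-0.492  0.514 -0.828  2.199  1.729  1.696 -0.173] [0.4953 0.2934 0.197 ] [0.379 0.667 0.165 0.62 ] [-1.1  0.3 -1.2]
N=5 row=[[-0.4, -8.2, -2.4],[8.68, -2.17, -3.94]] err 0.0mm 0.0deg
  q [-0.42  0.53 -0.88  2.14  1.58  1.73 -0.96] vmax [0.19 0.12 0.11 0.11 0.26 0.2  1.31] margin [2.11 1.01 0.59 0.22 2.68 0.32 1.64]
  elbow [0.23 0.07 0.64] wrist [0.19 0.39 0.27]
N=8 row=[[-6.3, -27.1, 0.8],[1.03, 1.12, -4.36]] err 0.0mm 0.0deg
  q [-0.08  0.28 -0.88  2.17  1.11  1.64 -0.94] vmax [0.39 0.27 0.11 0.04 0.56 0.15 0.16] margin [2.18 0.78 0.56 0.25 2.38 0.33 1.61]
  elbow [ 0.14 -0.02  0.69] wrist [0.29 0.3  0.35]
N=9 row=[[1.4, -29.4, -3.7],[0.36, 0.16, -0.87]] err 0.0mm 0.0deg
  q [ 0.32  0.1  -0.59  2.35  1.33  1.14 -0.77] vmax [0.4  0.32 0.33 0.3  0.33 0.47 0.17] margin [2.28 0.59 0.59 0.07 2.38 0.42 1.66]
  elbow [ 0.04 -0.05  0.7 ] wrist [0.34 0.04 0.33]
N=6 row=[[5.0, -3.3, -18.3],[0.0, -0.0, 0.0]] err 0.0mm 0.0deg
  q [ 0.29  0.45 -0.5   2.3   1.61  1.19 -1.06] vmax [0.05 0.48 0.14 0.11 0.41 0.07 0.45] margin [2.28 0.6  0.88 0.07 2.6  0.87 1.54]
  elbow [ 0.18 -0.09  0.66] wrist [0.37 0.02 0.22]
```

Call:
play_rows(
  rows=[
    [[0,-8,-2],[8.7,-2.2,-3.9],60],
    [[0,-8,-2],[8.7,-2.2,-3.9],60],
    [[0,-8,-2],[8.7,-2.2,-3.9],60],
    [[0,-8,-2],[8.7,-2.2,-3.9],60],
    [[0,-8,-2],[8.7,-2.2,-3.9],60],
    [[-6,-27,1],[1,1.1,-4.4],60],
    [[-6,-27,1],[1,1.1,-4.4],60],
    [[-6,-27,1],[1,1.1,-4.4],60],
    [[-6,-27,1],[1,1.1,-4.4],60],
    [[-6,-27,1],[1,1.1,-4.4],60],
    [[-6,-27,1],[1,1.1,-4.4],60],
    [[-6,-27,1],[1,1.1,-4.4],60],
  ],
)

```text
clock: 19.62
position: [0.453, 0.0637, 0.1939]
ee_rot: [0.807, 0.247, 0.159, 0.512]
ft_force: [0.9, -0.2, -0.2]
grip_width: 0.814
```

Call:
play_rows(
  rows=[
    [[-6,-27,1],[1,1.1,-4.4],60],
    [[1,-29,-4],[0.36,0.16,-0.87],60],
    [[1,-29,-4],[0.36,0.16,-0.87],60],
    [[1,-29,-4],[0.36,0.16,-0.87],60],
    [[1,-29,-4],[0.36,0.16,-0.87],60],
    [[1,-29,-4],[0.36,0.16,-0.87],60],
    [[1,-29,-4],[0.36,0.16,-0.87],60],
    [[1,-29,-4],[0.36,0.16,-0.87],60],
    [[1,-29,-4],[0.36,0.16,-0.87],60],
    [[1,-29,-4],[0.36,0.16,-0.87],60],
    [[0,0,0],[0,0,0],60],
  ],
)

```text
clock: 21.0
position: [0.4552, -0.2254, 0.1587]
ee_rot: [0.85, 0.165, 0.094, 0.491]
ft_force: [-0.5, 0.4, -0.3]
grip_width: 0.811
```

```bash
python3 log.py
python3 - <<'E'
from plan import *
q=readout.get_obs()["joint_pos"]
g=R.from_quat([.852,.166,.096,.486]);T=np.array([.4858,-.2492,.0485])
q=seg(q,T+[0,0,.0],g,8)
im=camera("side");crop(im,150,120,240,180,3.3,"s7.png",20)
E
```

```text
21.0 [ 0.348  0.11  -0.628  2.347  1.329  1.163 -0.782] [ 0.4552 -0.2254  0.1587] [0.85  0.165 0.094 0.491] [-0.5  0.4 -0.3]
N=8 row=[[3.8, -3.0, -13.8],[0.07, -0.0, 0.03]] err 0.0mm 0.0deg
  q [ 0.32  0.46 -0.53  2.3   1.62  1.2  -1.06] vmax [0.03 0.35 0.12 0.08 0.31 0.04 0.32] margin [2.25 0.61 0.84 0.07 2.6  0.86 1.54]
  elbow [ 0.18 -0.09  0.66] wrist [0.37 0.02 0.22]
```

Call:
play_rows(
  rows=[
    [[4,-3,-15],[0,0,0],60],
    [[4,-3,-15],[0,0,0],60],
    [[4,-3,-15],[0,0,0],60],
    [[4,-3,-15],[0,0,0],60],
    [[4,-3,-15],[0,0,0],60],
    [[4,-3,-15],[0,0,0],60],
    [[3,-3,-10],[0,0,0],60],
    [[3,-3,-6],[0,0,0],60],
    [[0,0,-3],[0,0,0],60],
    [[0,0,0],[0,0,0],60],
  ],
)

```text
clock: 22.3
position: [0.4863, -0.2473, 0.0499]
ee_rot: [0.85, 0.167, 0.095, 0.49]
ft_force: [0.0, -0.4, -0.9]
grip_width: 0.81
```

Call:
play_rows(
  rows=[
    [[0,0,-1],[0,0,0],60],
    [[0,0,-0.5],[0,0,0],60],
    [[0,0,0],[0,0,0],70],
    [[0,0,0],[0,0,0],76],
    [[0,0,0],[0,0,0],85],
    [[0,0,0],[0,0,0],85],
    [[0,0,0],[0,0,0],85],
    [[-3,8,5],[0,0,0],85],
    [[-5,13,8],[0,0,0],85],
    [[-7,18,11],[0,0,0],85],
    [[-7,18,11],[0,0,0],85],
    [[-7,18,11],[0,0,0],85],
  ],
)

```text
clock: 23.8
position: [0.4569, -0.1713, 0.095]
ee_rot: [0.85, 0.167, 0.095, 0.49]
ft_force: [-0.2, -0.2, -1.1]
grip_width: 0.999
```

```bash
python3 log.py
python3 - <<'E'
from plan import *
o=readout.get_obs();q=o["joint_pos"]
im=camera("side");crop(im,150,120,240,180,3.3,"s8.png",20)
im=camera("top");crop(im,130,130,240,150,3.3,"t8.png",20)
B=np.array([.566,-.381])
q0=q
for yaw in(-40,-50):
    print("yaw",yaw)
    g=tool(yaw,30);d=g.apply([0,0,1]);hB=np.r_[B,.055]
    q=seg(q0,o["position"]+[-.02,-.03,.14],R.from_quat(o["ee_rot"]),5)
    q=seg(q,hold2tcp(hB-d*.11+[0,0,.09],g),g,9)
    q=seg(q,hold2tcp(hB-d*.09,g),g,4)
    q=seg(q,hold2tcp(hB+d*.003,g),g,5)
E
```

```text
23.8 [ 0.231  0.333 -0.671  2.334  1.381  1.31  -1.01 ] [ 0.4569 -0.1713  0.095 ] [0.85  0.167 0.095 0.49 ] [-0.2 -0.2 -1.1]
yaw -40
N=5 row=[[-4.0, -6.0, 28.0],[-0.0, -0.0, -0.0]] err 0.0mm 0.0deg
  q [ 0.33 -0.12 -0.64  2.32  1.11  1.17 -0.54] vmax [0.22 0.76 0.18 0.1  0.44 0.26 0.8 ] margin [2.27 0.38 0.78 0.07 2.38 0.75 1.59]
  elbow [-0.05 -0.01  0.7 ] wrist [0.33 0.07 0.41]
N=9 row=[[7.6, -14.3, -4.9],[-0.0, -0.01, 3.09]] err 0.0mm 0.0deg
  q [ 1.17 -0.07 -0.81  2.4   2.25  0.34 -0.93] vmax [3.   0.37 2.14 0.24 1.98 1.25 1.15] margin [1.42 0.3  0.51 0.   2.16 0.28 1.67]
  elbow [-0.04  0.01  0.71] wrist [ 0.28 -0.14  0.36]
N=4 row=[[3.3, -2.8, -25.0],[0.0, -0.0, 0.0]] err 0.0mm 0.0deg
  q [ 1.11  0.32 -0.79  2.41  2.48  0.7  -1.  ] vmax [0.13 0.8  0.14 0.05 0.55 0.75 0.3 ] margin [1.43 0.43 0.66 0.01 1.93 0.28 1.6 ]
  elbow [ 0.04 -0.15  0.68] wrist [ 0.29 -0.15  0.26]
N=5 row=[[12.3, -10.4, -9.3],[-0.0, -0.0, 0.0]] err 0.0mm 0.0deg
  q [ 1.06  0.57 -0.69  2.22  2.57  0.75 -0.93] vmax [0.08 0.47 0.16 0.31 0.17 0.16 0.14] margin [1.49 0.82 0.68 0.01 1.84 0.64 1.6 ]
  elbow [ 0.0
[... 357 characters left out ...]
 0.0deg
  q [ 0.53 -0.01 -0.38  2.36  1.74  0.62 -0.63] vmax [0.2  0.19 0.24 0.12 0.79 0.51 0.3 ] margin [2.07 0.38 0.83 0.04 2.38 0.56 1.97]
  elbow [-0.02 -0.03  0.71] wrist [ 0.32 -0.09  0.36]
N=4 row=[[2.8, -3.3, -25.0],[-0.0, -0.0, 0.0]] err 0.0mm 0.0deg
  q [ 0.54  0.28 -0.37  2.37  2.12  0.78 -1.  ] vmax [0.02 0.62 0.03 0.06 0.86 0.37 0.88] margin [2.06 0.49 1.09 0.05 2.29 0.56 1.6 ]
  elbow [ 0.09 -0.09  0.69] wrist [ 0.34 -0.11  0.26]
N=5 row=[[10.4, -12.3, -9.3],[-0.0, -0.0, 0.0]] err 0.0mm 0.0deg
  q [ 0.59  0.5  -0.31  2.2   2.3   0.78 -1.05] vmax [0.1  0.37 0.11 0.29 0.35 0.02 0.13] margin [2.01 0.78 1.1  0.05 2.11 0.72 1.55]
  elbow [ 0.16 -0.15  0.65] wrist [ 0.39 -0.17  0.22]
```

Run:
```python
from plan import *
o=readout.get_obs();q=o["joint_pos"]
B=np.array([.566,-.381])
g=tool(-50,33);d=g.apply([0,0,1]);hB=np.r_[B,.055]
q=seg(q,o["position"]+[-.02,-.03,.14],R.from_quat(o["ee_rot"]),5)
q=seg(q,hold2tcp(hB-d*.11+[0,0,.09],g),g,7)
q=seg(q,hold2tcp(hB-d*.09,g),g,4)
q=seg(q,hold2tcp(hB+d*.003,g),g,5)
```

```text
N=5 row=[[-4.0, -6.0, 28.0],[-0.0, -0.0, 0.0]] err 0.0mm 0.0deg
  q [ 0.32 -0.12 -0.64  2.32  1.11  1.17 -0.54] vmax [0.22 0.76 0.18 0.1  0.44 0.26 0.8 ] margin [2.28 0.38 0.78 0.08 2.38 0.75 1.59]
  elbow [-0.05 -0.01  0.7 ] wrist [0.33 0.07 0.41]
N=7 row=[[11.3, -17.4, -5.8],[0.36, 0.22, 2.53]] err 0.0mm 0.0deg
  q [ 0.54 -0.03 -0.36  2.33  1.6   0.56 -0.47] vmax [0.26 0.23 0.33 0.12 0.73 0.71 0.22] margin [2.06 0.38 0.83 0.06 2.38 0.5  2.06]
  elbow [-0.03 -0.02  0.71] wrist [ 0.33 -0.1   0.38]
N=4 row=[[2.7, -3.2, -25.2],[-0.0, -0.0, 0.0]] err 0.0mm 0.0deg
  q [ 0.54  0.24 -0.36  2.34  2.03  0.69 -0.9 ] vmax [0.03 0.59 0.02 0.08 0.98 0.33 1.01] margin [2.06 0.47 1.11 0.07 2.38 0.5  1.7 ]
  elbow [ 0.08 -0.09  0.69] wrist [ 0.34 -0.11  0.28]
N=5 row=[[10.0, -11.9, -10.1],[-0.0, -0.0, 0.0]] err 0.0mm 0.0deg
  q [ 0.6   0.47 -0.3   2.18  2.23  0.7  -0.99] vmax [0.09 0.39 0.1  0.28 0.39 0.03 0.19] margin [2.   0.74 1.11 0.08 2.18 0.63 1.61]
  elbow [ 0.15 -0.14  0.66] wrist [ 0.39 -0.17  0.23]
```

Call:
play_rows(
  rows=[
    [[-4,-6,28],[0,0,0],85],
    [[-4,-6,28],[0,0,0],85],
    [[-4,-6,28],[0,0,0],85],
    [[-4,-6,28],[0,0,0],85],
    [[-4,-6,28],[0,0,0],85],
    [[11,-17,-6],[0.36,0.22,2.53],85],
    [[11,-17,-6],[0.36,0.22,2.53],85],
    [[11,-17,-6],[0.36,0.22,2.53],85],
    [[11,-17,-6],[0.36,0.22,2.53],85],
    [[11,-18,-6],[0.36,0.22,2.53],85],
    [[12,-18,-6],[0.36,0.22,2.53],85],
    [[12,-18,-5],[0.36,0.22,2.53],85],
  ],
)

```text
clock: 25.4
position: [0.5161, -0.3253, 0.1928]
ee_rot: [0.826, 0.301, 0.162, 0.449]
ft_force: [1.6, -0.8, 0.3]
grip_width: 0.992
```

```bash
python3 log.py
python3 - <<'E'
from plan import *
o=readout.get_obs();q=o["joint_pos"]
B=np.array([.566,-.381])
g=tool(-50,33);d=g.apply([0,0,1]);hB=np.r_[B,.055]
q=seg(q,hold2tcp(hB-d*.09,g),g,4)
q=seg(q,hold2tcp(hB+d*.003,g),g,5)
im=camera("side");crop(im,260,180,130,98,6,"s9.png",10)
im=camera("top");crop(im,280,180,120,90,6,"t9.png",10)
E
```

```text
25.4 [ 0.575 -0.027 -0.393  2.327  1.609  0.559 -0.477] [ 0.5161 -0.3253  0.1928] [0.826 0.301 0.162 0.449] [ 1.6 -0.8  0.3]
N=4 row=[[2.9, -2.5, -24.7],[0.01, -0.04, 0.02]] err 0.0mm 0.0deg
  q [ 0.57  0.25 -0.39  2.34  2.03  0.69 -0.9 ] vmax [0.03 0.58 0.01 0.08 0.96 0.34 0.99] margin [2.02 0.47 1.08 0.08 2.38 0.5  1.7 ]
  elbow [ 0.08 -0.09  0.69] wrist [ 0.34 -0.11  0.28]
N=5 row=[[10.0, -11.9, -10.1],[-0.0, -0.0, 0.0]] err 0.0mm 0.0deg
  q [ 0.62  0.48 -0.33  2.18  2.23  0.71 -0.97] vmax [0.09 0.39 0.1  0.28 0.39 0.04 0.18] margin [1.98 0.75 1.08 0.08 2.18 0.63 1.63]
  elbow [ 0.15 -0.15  0.66] wrist [ 0.39 -0.17  0.23]
```

Call:
play_rows(
  rows=[
    [[3,-2,-25],[0,0,0],85],
    [[3,-3,-25],[0,0,0],85],
    [[3,-2,-25],[0,0,0],85],
    [[3,-3,-24],[0,0,0],85],
    [[10,-12,-10],[0,0,0],85],
    [[10,-12,-10],[0,0,0],85],
    [[10,-12,-10],[0,0,0],85],
    [[10,-12,-10],[0,0,0],85],
    [[10,-12,-10],[0,0,0],85],
    [[0,0,0],[0,0,0],85],
  ],
)

```text
clock: 26.75
position: [0.5781, -0.3945, 0.0437]
ee_rot: [0.826, 0.3, 0.161, 0.449]
ft_force: [0.1, 0.4, -0.0]
grip_width: 0.993
```

```bash
python3 log.py
python3 - <<'E'
from plan import *
im=camera("side");crop(im,230,200,140,105,5.5,"s10.png",10)
im=camera("top");crop(im,280,180,120,90,6,"t10.png",10)
E
```

```text
26.75 [ 0.614  0.474 -0.328  2.18   2.215  0.706 -0.968] [ 0.5781 -0.3945  0.0437] [0.826 0.3   0.161 0.449] [ 0.1  0.4 -0. ]
```

Call:
play_rows(
  rows=[
    [[0,0,0],[0,0,0],76],
    [[0,0,0],[0,0,0],70],
    [[0,0,0],[0,0,0],60],
    [[0,0,0],[0,0,0],60],
    [[0,0,0],[0,0,0],60],
    [[0,0,0],[0,0,0],60],
    [[0,0,5],[0,0,0],60],
    [[0,0,10],[0,0,0],60],
    [[-1,1,15],[0,0,0],60],
    [[-2,2,20],[0,0,0],60],
    [[0,0,0],[0,0,0],60],
  ],
  force=30,
)

```text
clock: 28.22
position: [0.5759, -0.3917, 0.0965]
ee_rot: [0.826, 0.299, 0.163, 0.45]
ft_force: [0.3, -0.5, -1.1]
grip_width: 0.805
```

```bash
python3 log.py
python3 - <<'E'
from plan import *
im=camera("side");crop(im,230,200,140,105,5.5,"s11.png",10)
im=camera("top");crop(im,130,130,240,150,3.3,"t11.png",20)
o=readout.get_obs();q=o["joint_pos"]
m=tool(-60,32);q=seg(q,hold2tcp([.50,-.30,.21],m),m,6)
m=tool(-66,30);q=seg(q,hold2tcp([.445,-.17,.21],m),m,5)
m=tool(-60,27);q=seg(q,hold2tcp([.435,.05,.20],m),m,8)
p=tool(-15,10);q=seg(q,hold2tcp([.477,.299,.19],p),p,9)
E
```

```text
28.23 [ 0.603  0.344 -0.32   2.19   2.079  0.627 -0.842] [ 0.5759 -0.3917  0.0965] [0.826 0.299 0.163 0.45 ] [ 0.3 -0.5 -1.1]
N=6 row=[[-11.2, 12.9, 17.6],[-0.13, -0.11, -1.64]] err 0.0mm 0.0deg
  q [ 0.49  0.02 -0.44  2.28  1.45  0.81 -0.51] vmax [0.19 0.46 0.19 0.2  0.88 0.33 0.47] margin [2.   0.52 1.03 0.14 2.33 0.57 1.76]
  elbow [-0.   -0.03  0.71] wrist [ 0.36 -0.06  0.38]
N=5 row=[[-11.3, 25.8, 0.1],[-0.36, -0.18, -1.2]] err 0.0mm 0.0deg
  q [ 0.29 -0.01 -0.66  2.33  1.19  1.19 -0.67] vmax [0.33 0.15 0.37 0.18 0.42 0.64 0.31] margin [2.11 0.48 0.81 0.08 2.46 0.75 1.93]
  elbow [-0.01 -0.03  0.71] wrist [0.33 0.09 0.37]
N=8 row=[[-1.0, 27.5, -1.1],[-0.33, -0.17, 0.75]] err 0.0mm 0.0deg
  q [-0.08  0.29 -0.89  2.17  1.11  1.64 -0.94] vmax [0.43 0.4  0.32 0.27 0.17 0.47 0.29] margin [2.31 0.49 0.58 0.09 2.38 0.42 1.66]
  elbow [ 0.14 -0.02  0.69] wrist [0.29 0.3  0.35]
N=9 row=[[5.7, 28.7, -0.5],[-1.18, -1.54, 4.96]] err 0.0mm 0.0deg
  q [-0.48  0.56 -0.84  2.19  1.75  1.73 -0.98] vmax [0.44 0.27 0.17 0.05 0.69 0.15 0.21] margin [2.12 0.79 0.56 0.23 2.38 0.32 1.58]
  elbow [0.23 0.09 0.63] wrist [0.17 0.38 0.25]
```

Call:
play_rows(
  rows=[
    [[-8,9,24],[0,0,-1.6],60],
    [[-10,12,24],[0,0,-1.6],60],
    [[-12,14,20],[0,0,-1.6],60],
    [[-12,14,15],[-0.3,-0.2,-1.6],60],
    [[-12,14,12],[-0.3,-0.2,-1.6],60],
    [[-13,14,10],[-0.3,-0.2,-1.6],60],
    [[-11,26,0],[-0.36,-0.18,-1.2],60],
    [[-11,26,0],[-0.36,-0.18,-1.2],60],
    [[-11,26,0],[-0.36,-0.18,-1.2],60],
    [[-11,26,0],[-0.36,-0.18,-1.2],60],
    [[-12,26,0],[-0.36,-0.18,-1.2],60],
    [[-1,27,-1],[-0.33,-0.17,0.75],60],
  ],
)

```text
clock: 29.82
position: [0.4508, -0.1567, 0.1978]
ee_rot: [0.843, 0.187, 0.108, 0.492]
ft_force: [0.6, 0.1, -1.9]
grip_width: 0.803
```

Call:
play_rows(
  rows=[
    [[-1,27,-1],[-0.33,-0.17,0.75],60],
    [[-1,27,-1],[-0.33,-0.17,0.75],60],
    [[-1,27,-1],[-0.33,-0.17,0.75],60],
    [[-1,27,-1],[-0.33,-0.17,0.75],60],
    [[-1,28,-1],[-0.33,-0.17,0.75],60],
    [[-1,28,-1],[-0.33,-0.17,0.75],60],
    [[-1,28,-1],[-0.33,-0.17,0.75],60],
    [[6,29,0],[-1.2,-1.5,5],60],
    [[6,29,0],[-1.2,-1.5,5],60],
    [[6,29,0],[-1.2,-1.5,5],60],
    [[6,29,0],[-1.2,-1.5,5],60],
    [[0,0,0],[0,0,0],60],
  ],
)

```text
clock: 31.32
position: [0.4679, 0.1517, 0.19]
ee_rot: [0.741, 0.343, 0.254, 0.518]
ft_force: [0.7, -0.3, -1.0]
grip_width: 0.806
```

```bash
python3 log.py
python3 - <<'E'
from plan import *
im=camera("side");crop(im,160,120,160,120,5,"s12.png",10)
im=camera("top");crop(im,130,140,130,98,6,"t12.png",10)
o=readout.get_obs();q=o["joint_pos"]
p=tool(-15,8);q=seg(q,hold2tcp([.477,.297,.19],p),p,6)
p=tool(-15,8,-100);q=seg(q,hold2tcp([.477,.297,.12],p),p,12)
p=tool(-15,8,-155);q=seg(q,hold2tcp([.477,.297,.118],p),p,16)
g=tool(-50,33)
for roll in (-110,-130,-155):
    p=tool(-15,8,roll);b=(p*g.inv()).apply([0,0,1]);dn=np.array([0,0,-1]);dn=dn-dn@b*b;dn/=np.linalg.norm(dn)
    print(roll,np.degrees(np.arcsin(-b[2])),np.degrees(np.arctan2(b[1],b[0])),b*31+dn*37)
E
```

```text
31.32 [-0.28   0.414 -0.918  2.187  1.361  1.709 -1.002] [0.4679 0.1517 0.19  ] [0.741 0.343 0.254 0.518] [ 0.7 -0.3 -1. ]
N=6 row=[[4.5, 23.7, -0.6],[-1.08, -1.61, 4.09]] err 0.0mm 0.0deg
  q [-0.5   0.58 -0.83  2.2   1.78  1.77 -1.01] vmax [0.35 0.25 0.18 0.03 0.61 0.14 0.09] margin [2.1  0.91 0.55 0.22 2.63 0.29 1.58]
  elbow [0.24 0.1  0.63] wrist [0.17 0.38 0.24]
N=12 row=[[0.0, 0.0, -5.8],[-7.97, 2.14, 1.16]] err 0.0mm 0.0deg
  q [-0.68  0.7  -0.62  2.18  1.78  1.75  0.58] vmax [0.12 0.08 0.14 0.02 0.01 0.02 1.06] margin [1.92 1.08 0.64 0.22 2.63 0.29 1.59]
  elbow [0.25 0.16 0.6 ] wrist [0.17 0.38 0.17]
N=16 row=[[0.0, 0.0, -0.1],[-3.29, 0.88, 0.48]] err 0.0mm 0.0deg
  q [-0.75  0.68 -0.54  2.18  1.75  1.71  1.52] vmax [0.04 0.01 0.04 0.   0.02 0.02 0.47] margin [1.85 1.18 0.85 0.24 2.63 0.31 1.08]
  elbow [0.23 0.17 0.6 ] wrist [0.17 0.38 0.16]
-110 12.01991093083487 111.31642206417756 [ -8.22  21.07 -42.64]
-130 27.260806793680104 118.71947705039331 [ -5.1    9.3  -47.09]
-155 42.601666836016484 136.21514312464942 [  1.61  -1.54 -48.22]
```

Call:
play_rows(
  rows=[
    [[6,22,-1],[-1.08,-1.6,4.1],60],
    [[6,22,-1],[-1.08,-1.6,4.1],60],
    [[6,22,-1],[-1.08,-1.6,4.1],60],
    [[6,22,-1],[-1.08,-1.6,4.1],60],
    [[5,22,0],[-1.08,-1.6,4.1],60],
    [[5,22,0],[-1.08,-1.6,4.1],60],
  ],
)

```text
clock: 32.17
position: [0.503, 0.2821, 0.1874]
ee_rot: [0.598, 0.46, 0.4, 0.52]
ft_force: [-0.1, -0.3, -1.4]
grip_width: 0.804
```

Call:
play_rows(
  rows=[
    [[0,0,-6],[-7.97,2.14,1.16],60],
    [[0,0,-6],[-7.97,2.14,1.16],60],
    [[0,0,-6],[-7.97,2.14,1.16],60],
    [[0,0,-6],[-7.97,2.14,1.16],60],
    [[0,0,-6],[-7.97,2.14,1.16],60],
    [[0,0,-6],[-7.97,2.14,1.16],60],
    [[0,0,-6],[-7.97,2.14,1.16],60],
    [[0,0,-6],[-7.97,2.14,1.16],60],
    [[0,0,-6],[-7.97,2.14,1.16],60],
    [[0,0,-6],[-7.97,2.14,1.16],60],
    [[0,0,-6],[-7.97,2.14,1.16],60],
    [[0,0,-5],[-7.97,2.14,1.16],60],
  ],
)

```text
clock: 33.67
position: [0.503, 0.2813, 0.1163]
ee_rot: [0.033, 0.755, -0.145, 0.639]
ft_force: [-0.0, -0.0, -0.2]
grip_width: 0.804
```

```bash
python3 log.py
python3 - <<'E'
from plan import *
o=readout.get_obs();print("hold",o["position"]-R.from_quat(o["ee_rot"]).apply([0,0,HP]))
im=camera("side");crop(im,160,120,100,75,8,"s13.png",10)
E
```

```text
33.67 [-0.656  0.697 -0.61   2.194  1.798  1.733  0.585] [0.503  0.2813 0.1163] [ 0.033  0.755 -0.145  0.639] [-0.  -0.  -0.2]
hold [0.49 0.29 0.12]
```

Call:
play_rows(
  rows=[
    [[0,0,0],[-3.27,0.88,0.5],60],
    [[0,0,0],[-3.27,0.88,0.5],60],
    [[0,0,0],[-3.27,0.88,0.5],60],
    [[0,0,0],[-3.27,0.88,0.5],60],
    [[0,0,0],[-3.27,0.88,0.5],60],
    [[0,0,0],[-2,0.55,0.3],60],
    [[0,0,0],[-2,0.55,0.3],60],
    [[0,0,0],[-2,0.55,0.3],60],
    [[0,0,0],[-2,0.55,0.3],60],
    [[0,0,0],[-2,0.55,0.3],60],
    [[0,0,0],[-2,0.55,0.3],60],
    [[0,0,0],[-2,0.55,0.3],60],
  ],
)

```text
clock: 35.22
position: [0.5023, 0.2826, 0.1163]
ee_rot: [-0.176, 0.735, -0.312, 0.575]
ft_force: [0.1, -0.2, -0.7]
grip_width: 0.807
```

Call:
play_rows(
  rows=[
    [[0,0,0],[-2,0.55,0.3],60],
    [[0,0,0],[-2,0.55,0.3],60],
    [[0,0,0],[-2,0.55,0.3],60],
    [[0,0,0],[-2,0.55,0.3],60],
    [[0,0,0],[-3.27,0.88,0.5],60],
    [[0,0,0],[-3.27,0.88,0.5],60],
    [[0,0,0],[-3.27,0.88,0.5],60],
    [[0,0,0],[-3.27,0.88,0.5],60],
    [[0,0,0],[0,0,0],60],
    [[0,0,0],[0,0,0],60],
  ],
)

```text
clock: 36.48
position: [0.5023, 0.2826, 0.1164]
ee_rot: [-0.313, 0.689, -0.415, 0.505]
ft_force: [-0.2, -0.7, -0.7]
grip_width: 0.808
```

```bash
python3 log.py
python3 - <<'E'
from plan import *
im=camera("side");crop(im,160,120,100,75,8,"s14.png",10)
im=camera("top");crop(im,130,140,110,82,7,"t14.png",10)
E
```

```text
36.48 [-0.725  0.668 -0.539  2.199  1.767  1.686  1.506] [0.5023 0.2826 0.1164] [-0.313  0.689 -0.415  0.505] [-0.2 -0.7 -0.7]
```

Beaker B looks empty; rolling back and returning it.

Call:
play_rows(
  rows=[
    [[0,0,10],[8.6,-2.3,-1.3],60],
    [[0,0,8],[8.6,-2.3,-1.3],60],
    [[0,0,8],[8.6,-2.3,-1.3],60],
    [[0,0,8],[8.6,-2.3,-1.3],60],
    [[0,0,8],[8.6,-2.3,-1.3],60],
    [[0,0,8],[8.6,-2.3,-1.3],60],
    [[0,0,8],[8.6,-2.3,-1.3],60],
    [[0,0,8],[8.6,-2.3,-1.3],60],
    [[0,0,8],[8.6,-2.3,-1.3],60],
    [[0,0,8],[8.6,-2.3,-1.3],60],
    [[0,0,0],[8.6,-2.3,-1.3],60],
    [[0,0,0],[8.6,-2.3,-1.3],60],
  ],
)

```text
clock: 38.08
position: [0.5023, 0.2824, 0.1985]
ee_rot: [0.375, 0.657, 0.166, 0.632]
ft_force: [-0.1, -0.0, -0.1]
grip_width: 0.804
```

```bash
python3 log.py
cat > back.py <<'E'
from plan import *
q=readout.get_obs()["joint_pos"]
m=tool(-25,15);q=seg(q,hold2tcp([.477,.25,.19],m),m,5,dec=1)
m=tool(-60,27);q=seg(q,hold2tcp([.435,.05,.20],m),m,7)
m=tool(-66,30);q=seg(q,hold2tcp([.445,-.17,.21],m),m,8)
m=tool(-58,32);q=seg(q,hold2tcp([.50,-.30,.21],m),m,5)
g=R.from_quat([.826,.3,.162,.449]);T=np.array([.578,-.3945,.0435])
q=seg(q,T+[0,0,.07],g,5)
q=seg(q,T,g,5)
E
python3 back.py
python3 - <<'E'
from plan import *
im=camera("top");crop(im,130,140,110,82,7,"t15.png",10)
E
```

```text
38.08 [-0.558  0.493 -0.729  2.217  1.734  1.676 -0.203] [0.5023 0.2824 0.1985] [0.375 0.657 0.166 0.632] [-0.1 -0.  -0.1]
N=5 row=[[-1.8, -8.0, -2.7],[8.86, -1.87, -3.75]] err 0.0mm 0.0deg
  q [-0.48  0.48 -0.79  2.17  1.55  1.67 -0.97] vmax [0.19 0.13 0.12 0.12 0.3  0.16 1.28] margin [2.04 0.98 0.68 0.2  2.68 0.36 1.63]
  elbow [0.2  0.07 0.65] wrist [0.19 0.38 0.27]
N=7 row=[[-7.1, -29.5, 0.9],[1.18, 1.28, -4.98]] err 0.0mm 0.0deg
  q [-0.19  0.25 -0.76  2.17  1.08  1.61 -0.93] vmax [0.38 0.27 0.16 0.02 0.63 0.12 0.18] margin [2.12 0.75 0.66 0.25 2.35 0.39 1.62]
  elbow [ 0.12 -0.01  0.69] wrist [0.29 0.3  0.35]
N=8 row=[[1.0, -27.5, 1.1],[0.33, 0.17, -0.75]] err 0.0mm 0.0deg
  q [ 0.13 -0.02 -0.51  2.34  1.19  1.19 -0.67] vmax [0.35 0.38 0.33 0.27 0.19 0.43 0.27] margin [2.41 0.48 0.71 0.08 2.35 0.45 1.67]
  elbow [-0.01 -0.03  0.71] wrist [0.33 0.09 0.37]
N=5 row=[[11.4, -25.7, -0.1],[0.35, 0.19, 1.6]] err 0.0mm 0.0deg
  q [ 0.34 -0.01 -0.28  2.3   1.47  0.76 -0.5 ] vmax [0.34 0.13 0.38 0.16 0.46 0.69 0.33] margin [2.26 0.46 0.96 0.07 2.46 0.7  1.93]
  elbow [-0.01 -0.03  0.71] wrist [ 0.35 -0.07  0.38]
N=5 row=[[13.9, -16.2, -17.3],[0.15, 0.13, 1.57]] err 0.0mm 0.0deg
  q [ 0.48  0.3  -0.18  2.19  2.03  0.57 -0.81] vmax [0.27 0.5  0.22 0.26 0.93 0.41 0.54] margin [2.12 0.49 1.19 0.12 2.38 0.51 1.79]
  elbow [ 0.1  -0.09  0.69] wrist [ 0.39 -0.17  0.3 ]
N=5 row=[[-0.0, -0.0, -14.0],[-0.0, -0.0, 0.0]] err 0.0mm 0.0deg
  q [ 0.5   0.46 -0.21  2.19  2.23  0.67 -1.02] vmax [0.04 0.27 0.05 0.02 0.37 0.18 0.39] margin [2.1  0.8  1.26 0.23 2.18 0.51 1.58]
  elbow [ 0.16 -0.13  0.66] wrist [ 0.39 -0.17  0.23]
```

Call:
play_rows(
  rows=[
    [[-2,-8,-3],[8.9,-1.9,-3.8],60],
    [[-2,-8,-3],[8.9,-1.9,-3.8],60],
    [[-2,-8,-3],[8.9,-1.9,-3.8],60],
    [[-2,-8,-3],[8.9,-1.9,-3.8],60],
    [[-2,-8,-2],[8.9,-1.9,-3.8],60],
    [[-7,-29,1],[1.2,1.3,-5],60],
    [[-7,-30,1],[1.2,1.3,-5],60],
    [[-7,-29,1],[1.2,1.3,-5],60],
    [[-7,-30,1],[1.2,1.3,-5],60],
    [[-7,-29,1],[1.2,1.3,-5],60],
    [[-7,-30,1],[1.2,1.3,-5],60],
    [[-7,-29,1],[1.2,1.3,-5],60],
  ],
)

```text
clock: 39.62
position: [0.4429, 0.0357, 0.1914]
ee_rot: [0.825, 0.219, 0.131, 0.504]
ft_force: [-0.1, -0.7, -1.3]
grip_width: 0.806
```

Call:
play_rows(
  rows=[
    [[1,-27,1],[0.33,0.17,-0.75],60],
    [[1,-28,1],[0.33,0.17,-0.75],60],
    [[1,-27,1],[0.33,0.17,-0.75],60],
    [[1,-28,1],[0.33,0.17,-0.75],60],
    [[1,-27,1],[0.33,0.17,-0.75],60],
    [[1,-28,1],[0.33,0.17,-0.75],60],
    [[1,-27,1],[0.33,0.17,-0.75],60],
    [[1,-28,1],[0.33,0.17,-0.75],60],
    [[11,-26,0],[0.35,0.19,1.6],60],
    [[11,-26,0],[0.35,0.19,1.6],60],
    [[12,-26,0],[0.35,0.19,1.6],60],
    [[12,-26,0],[0.35,0.19,1.6],60],
  ],
)

```text
clock: 41.12
position: [0.4973, -0.2883, 0.1994]
ee_rot: [0.843, 0.229, 0.125, 0.47]
ft_force: [1.0, 0.6, -1.3]
grip_width: 0.807
```

```bash
python3 log.py
python3 - <<'E'
from plan import *
q=readout.get_obs()["joint_pos"]
g=R.from_quat([.826,.3,.162,.449]);T=np.array([.578,-.3945,.0435])
q=seg(q,T+[0,0,.06],g,6)
q=seg(q,T,g,5)
im=camera("top");crop(im,130,140,110,82,7,"t16.png",10)
im=camera("side");crop(im,150,120,240,180,3.3,"s16.png",20)
E
```

```text
41.12 [ 0.342 -0.017 -0.363  2.317  1.408  0.85  -0.518] [ 0.4973 -0.2883  0.1994] [0.843 0.229 0.125 0.47 ] [ 1.   0.6 -1.3]
N=6 row=[[13.4, -17.7, -16.0],[0.18, 0.09, 1.6]] err 0.0mm 0.0deg
  q [ 0.52  0.32 -0.22  2.19  2.06  0.59 -0.84] vmax [0.29 0.47 0.25 0.27 0.91 0.45 0.47] margin [2.08 0.48 1.11 0.1  2.35 0.53 1.76]
  elbow [ 0.11 -0.1   0.68] wrist [ 0.39 -0.17  0.29]
N=5 row=[[-0.0, -0.0, -12.0],[-0.0, -0.0, 0.0]] err 0.0mm 0.0deg
  q [ 0.54  0.46 -0.24  2.19  2.23  0.68 -1.01] vmax [0.03 0.23 0.04 0.01 0.3  0.16 0.31] margin [2.06 0.82 1.23 0.23 2.18 0.53 1.59]
  elbow [ 0.16 -0.13  0.66] wrist [ 0.39 -0.17  0.23]
```

Call:
play_rows(
  rows=[
    [[13,-18,-13],[0.18,0.1,1.6],60],
    [[13,-18,-16],[0.18,0.1,1.6],60],
    [[13,-18,-16],[0.18,0.1,1.6],60],
    [[14,-18,-16],[0.18,0.1,1.6],60],
    [[14,-17,-16],[0.18,0.1,1.6],60],
    [[14,-17,-19],[0.18,0.1,1.6],60],
    [[0,0,-18],[0,0,0],60],
    [[0,0,-17],[0,0,0],60],
    [[0,0,-14],[0,0,0],60],
    [[0,0,-7],[0,0,0],60],
    [[0,0,-2],[0,0,0],60],
    [[0,0,0],[0,0,0],60],
  ],
)

```text
clock: 42.72
position: [0.5786, -0.3935, 0.0458]
ee_rot: [0.826, 0.299, 0.162, 0.449]
ft_force: [0.1, -0.1, -1.0]
grip_width: 0.806
```

```bash
python3 log.py
python3 - <<'E'
from plan import *
im=camera("side");crop(im,230,200,140,105,5.5,"s17.png",10)
E
```

```text
42.73 [ 0.514  0.457 -0.223  2.186  2.216  0.677 -1.009] [ 0.5786 -0.3935  0.0458] [0.826 0.299 0.162 0.449] [ 0.1 -0.1 -1. ]
```

Call:
play_rows(
  rows=[
    [[0,0,-1],[0,0,0],60],
    [[0,0,-1],[0,0,0],60],
    [[0,0,0],[0,0,0],70],
    [[0,0,0],[0,0,0],76],
    [[0,0,0],[0,0,0],85],
    [[0,0,0],[0,0,0],85],
    [[0,0,0],[0,0,0],85],
    [[-4,5,4],[0,0,0],85],
    [[-8,10,8],[0,0,0],85],
    [[-10,12,10],[0,0,0],85],
    [[-12,14,12],[0,0,0],85],
    [[-12,14,12],[0,0,0],85],
  ],
)

```text
clock: 44.28
position: [0.5315, -0.3374, 0.0901]
ee_rot: [0.826, 0.299, 0.162, 0.449]
ft_force: [0.6, 1.1, 0.0]
grip_width: 0.995
```

Call:
play_rows(
  rows=[
    [[-10,12,25],[0,0,0],85],
    [[-5,5,35],[0,0,0],85],
    [[-5,5,35],[0,0,0],85],
    [[-5,20,20],[0,0,-3],85],
    [[-5,25,0],[0,0,-3],85],
    [[-5,25,0],[0,0,-3],85],
  ],
)

```text
clock: 45.02
position: [0.4963, -0.2453, 0.2052]
ee_rot: [0.847, 0.232, 0.126, 0.461]
ft_force: [0.1, 0.4, -0.3]
grip_width: 0.997
```

```bash
python3 log.py
python3 - <<'E'
from plan import *
im=camera("top");crop(im,135,140,100,80,8,"t18.png",10)
cv2.imwrite("pics/top18.png",im)
im=camera("side");crop(im,150,120,240,180,3.3,"s18.png",20);crop(im,160,140,100,75,8,"s18b.png",10)
E
```

```text
45.02 [ 0.311 -0.047 -0.435  2.312  1.298  0.907 -0.485] [ 0.4963 -0.2453  0.2052] [0.847 0.232 0.126 0.461] [ 0.1  0.4 -0.3]
```

Run:
```python
from fitobj import *
tr=[("top",(168.3,203.5),(-.05,.063,.05)),("top",(194.8,197.5),(-.05,-.063,.05)),("top",(169,206.5),(-.05,.063,0)),("top",(196,200),(-.05,-.063,0)),("top",(165.2,183.8),(.046,.063,.03)),("top",(191,177.8),(.046,-.063,.03)),("top",(184.5,209.5),(-.1,0,.052)),
("side",(191.9,174.4),(-.05,.063,.05)),("side",(218.8,183.8),(-.05,-.063,.05)),("side",(218.8,193.1),(-.05,-.063,.0)),("side",(234,176.5),(.05,-.063,.03)),("side",(233.8,183.8),(.05,-.063,.0)),("side",(206.9,169),(.05,.063,.03)),("side",(196.6,182.8),(-.1,0,.052))]
x0=(.47,.34,37)
for s in (tr,tr[:7],tr[7:]): print(fit2d(s,x0))
```

```text
(np.float64(0.47473893122998606), np.float64(0.34852319874751414), np.float64(36.10450474846017), [[-1.0, 0.1], [1.8, -0.7], [0.3, 0.1], [1.9, -0.0], [-1.4, 0.1], [1.5, -0.5], [-0.3, 1.7], [-1.1, -1.2], [-0.1, -1.9], [0.2, 0.8], [0.1, -0.5], [0.3, -0.8], [0.1, -1.1], [-0.5, -0.4]])
(np.float64(0.47463077981050383), np.float64(0.35030598171717636), np.float64(36.12827653333748), [[-1.4, -0.0], [1.4, -0.9], [-0.1, 0.0], [1.5, -0.2], [-1.7, -0.0], [1.1, -0.6], [-0.7, 1.6]])
(np.float64(0.4734299270541116), np.float64(0.3432469519450544), np.float64(36.54488642805002), [[-1.0, -0.5], [0.1, -1.2], [0.4, 1.6], [0.2, 0.1], [0.5, -0.2], [0.0, -0.5], [-0.2, 0.4]])
```

```bash
cat > traym.py <<'E'
from plan import *
U=np.array([.585,.372]);UY=25.0
def trayw(x,y,yaw): # tray pose in unit frame -> world
    c=R.from_euler('z',UY,degrees=True).apply([x,y,0])[:2]+U
    return c,UY+yaw
def gripp(c,yaw,z=.033):
    return np.r_[c-np.array([np.cos(np.radians(yaw)),np.sin(np.radians(yaw))])*.1,z]
E
python3 - <<'E'
from traym import *
q0=readout.get_obs()["joint_pos"]
c,y=np.array([.4745,.348]),36
for e in (70,75):
  print("e",e)
  h=gripp(c,y);r=tool(y,e)
  q=seg(q0,hold2tcp([.40,0,.22],tool(-20,60)),tool(-20,60),9)
  q=seg(q,hold2tcp(h+[-.0,0,.12],r),r,10)
  q=seg(q,hold2tcp(h,r),r,5)
  for (x,yy,a) in [(-.135,.0,0),(-.05,0,0),(0,0,0)]:
    c2,y2=trayw(x,yy,a);r2=tool(y2,e);q=seg(q,hold2tcp(gripp(c2,y2),r2),r2,8)
E
```

```text
e 70
N=9 row=[[-9.9, 26.6, -0.1],[1.95, 2.36, 4.26]] err 0.0mm 0.0deg
  q [-0.17 -0.49 -0.17  2.38  0.32  0.86  0.72] vmax [0.55 0.63 0.34 0.23 1.04 0.49 1.27] margin [2.29 0.01 1.03 0.02 1.59 0.69 1.88]
  elbow [-0.2  -0.07  0.65] wrist [0.25 0.06 0.5 ]
N=10 row=[[-1.0, 29.6, -6.8],[-0.14, 1.03, 5.59]] err 0.0mm 0.0deg
  q [-0.57 -0.1  -0.18  2.2   0.04  0.7   1.43] vmax [0.39 0.46 0.05 0.31 0.3  0.16 0.75] margin [2.03 0.01 1.28 0.04 1.31 0.64 1.17]
  elbow [-0.02 -0.05  0.7 ] wrist [0.3  0.22 0.46]
N=5 row=[[0.0, -0.0, -24.0],[0.0, 0.0, 0.0]] err 0.0mm 0.0deg
  q [-0.59  0.12 -0.17  2.3   0.17  0.39  1.3 ] vmax [0.1  0.41 0.09 0.2  0.32 0.5  0.31] margin [2.01 0.4  1.29 0.12 1.31 0.33 1.17]
  elbow [0.06 0.   0.7 ] wrist [0.3  0.22 0.34]
N=8 row=[[-2.6, -2.2, -0.0],[-0.0, -0.0, -1.38]] err 0.0mm 0.0deg
  q [-0.68  0.07 -0.14  2.35  0.35  0.42  0.89] vmax [0.11 0.06 0.05 0.06 0.19 0.05 0.42] margin [1.92 0.57 1.3  0.07 1.44 0.33 1.3 ]
  elbow [ 0.05 -0.01  0.71] wrist [0.27 0.23 0.34]
N=8 row=[[9.6, 4.5, -0.0],[-0.0, -0.0, -0.0]] err 0.0mm 0.0deg
  q [-0.63  0.23 -0.12  2.16  0.32 
[... 1173 characters left out ...]
 -0.0, -1.38]] err 0.0mm 0.0deg
  q [-0.63  0.1  -0.17  2.29  0.22  0.52  1.03] vmax [0.08 0.05 0.03 0.06 0.1  0.02 0.32] margin [1.97 0.6  1.28 0.13 1.39 0.44 1.25]
  elbow [0.06 0.   0.7 ] wrist [0.3  0.24 0.35]
N=8 row=[[9.6, 4.5, -0.0],[-0.0, -0.0, -0.0]] err 0.0mm 0.0deg
  q [-0.6   0.26 -0.14  2.09  0.22  0.55  1.1 ] vmax [0.03 0.17 0.04 0.2  0.01 0.04 0.08] margin [1.97 0.6  1.3  0.13 1.49 0.46 1.5 ]
  elbow [0.12 0.04 0.69] wrist [0.37 0.27 0.35]
N=8 row=[[5.7, 2.6, 0.0],[-0.0, 0.0, 0.0]] err 0.0mm 0.0deg
  q [-0.58  0.35 -0.13  1.97  0.21  0.58  1.14] vmax [0.02 0.09 0.01 0.12 0.01 0.03 0.04] margin [2.   0.76 1.33 0.33 1.48 0.49 1.46]
  elbow [0.15 0.06 0.68] wrist [0.42 0.29 0.35]
```

Run:
```python
from traym import *
q0=readout.get_obs()["joint_pos"]
c,y=np.array([.4745,.348]),36
e=75
h=gripp(c,y);r=tool(y,e)
q=seg(q0,hold2tcp([.43,0,.20],tool(-20,72)),tool(-20,72),12)
q=seg(q,hold2tcp(h+[-.0,0,.10],r),r,12)
q=seg(q,hold2tcp(h,r),r,5)
```

```text
N=12 row=[[-5.2, 20.1, -1.9],[2.11, 2.55, 3.12]] err 0.0mm 0.0deg
  q [-0.04 -0.26 -0.17  2.21  0.15  0.92  0.94] vmax [0.3  0.41 0.25 0.15 0.93 0.4  1.14] margin [2.29 0.21 1.03 0.1  1.42 0.71 1.66]
  elbow [-0.11 -0.04  0.69] wrist [0.34 0.03 0.51]
N=12 row=[[-3.2, 24.5, -5.6],[-0.04, 0.26, 4.67]] err 0.0mm 0.0deg
  q [-0.37 -0.01 -0.37  2.14  0.04  0.75  1.43] vmax [0.25 0.31 0.14 0.19 0.12 0.13 0.36] margin [2.23 0.24 1.1  0.18 1.31 0.69 1.17]
  elbow [ 0.01 -0.03  0.71] wrist [0.33 0.24 0.45]
N=5 row=[[0.0, -0.0, -20.0],[0.0, 0.0, 0.0]] err 0.0mm 0.0deg
  q [-0.41  0.17 -0.36  2.22  0.18  0.51  1.3 ] vmax [0.11 0.32 0.09 0.16 0.3  0.38 0.27] margin [2.19 0.49 1.09 0.2  1.31 0.45 1.17]
  elbow [0.08 0.   0.7 ] wrist [0.33 0.24 0.35]
```

Call:
play_rows(
  rows=[
    [[-15,6,0],[0,0,3],85],
    [[-15,10,0],[2.3,2.8,3.1],85],
    [[-15,18,-2],[2.3,2.8,3.1],60],
    [[-10,22,-2],[2.3,2.8,3.1],40],
    [[-7,24,-2],[2.3,2.8,3.1],40],
    [[0,24,-2],[2.3,2.8,3.1],40],
    [[0,24,-3],[2.3,2.8,3.1],40],
    [[0,24,-3],[2.3,2.8,3.1],40],
    [[0,24,-3],[2.3,2.8,3.1],40],
    [[0,22,-3],[2.3,2.8,3.1],40],
    [[0,22,-3],[2.3,2.8,3.1],40],
    [[0,21,0],[2.3,2.8,3.1],40],
  ],
)

```text
clock: 46.62
position: [0.4347, -0.0052, 0.1812]
ee_rot: [0.814, 0.56, 0.091, 0.124]
ft_force: [0.0, -0.6, -1.4]
grip_width: 0.468
```

```bash
python3 log.py
python3 - <<'E'
from traym import *
q=readout.get_obs()["joint_pos"]
c,y=np.array([.4745,.348]),36
h=gripp(c,y);r=tool(y,75)
q=seg(q,hold2tcp(h+[-.0,0,.10],r),r,12)
q=seg(q,hold2tcp(h,r),r,5)
E
```

```text
46.62 [-0.015 -0.262 -0.177  2.216  0.135  0.92   0.946] [ 0.4347 -0.0052  0.1812] [0.814 0.56  0.091 0.124] [ 0.  -0.6 -1.4]
N=12 row=[[-3.1, 24.8, -5.5],[-0.08, 0.23, 4.73]] err 0.0mm 0.0deg
  q [-0.35 -0.01 -0.39  2.14  0.04  0.75  1.43] vmax [0.26 0.31 0.15 0.19 0.12 0.13 0.35] margin [2.25 0.24 1.08 0.18 1.31 0.69 1.17]
  elbow [ 0.01 -0.03  0.71] wrist [0.33 0.24 0.45]
N=5 row=[[0.0, -0.0, -20.0],[0.0, 0.0, 0.0]] err 0.0mm 0.0deg
  q [-0.39  0.17 -0.37  2.22  0.19  0.51  1.3 ] vmax [0.12 0.32 0.09 0.16 0.31 0.38 0.28] margin [2.21 0.49 1.08 0.2  1.31 0.45 1.17]
  elbow [ 0.09 -0.    0.7 ] wrist [0.33 0.24 0.35]
```

Call:
play_rows(
  rows=[
    [[-3,25,-6],[0,0.2,4.7],40],
    [[-3,25,-6],[0,0.2,4.7],40],
    [[-3,25,-6],[0,0.2,4.7],40],
    [[-3,25,-6],[0,0.2,4.7],40],
    [[-3,25,-6],[0,0.2,4.7],40],
    [[-3,25,-6],[0,0.2,4.7],40],
    [[-3,25,-6],[0,0.2,4.7],40],
    [[-3,25,-5],[0,0.2,4.7],40],
    [[-3,25,-5],[0,0.2,4.7],40],
    [[-3,25,-5],[0,0.2,4.7],40],
    [[-3,24,-5],[0,0.2,4.7],40],
    [[-3,24,-5],[0,0.2,4.7],40],
  ],
)

```text
clock: 48.12
position: [0.3991, 0.2926, 0.1143]
ee_rot: [0.454, 0.881, 0.123, 0.056]
ft_force: [0.2, -0.5, -0.3]
grip_width: 0.466
```

```bash
python3 log.py
python3 - <<'E'
from traym import *
im=camera("side");crop(im,160,130,100,75,8,"s19.png",10)
im=camera("top");crop(im,135,140,100,80,8,"t19.png",10)
o=readout.get_obs();print("proj tcp",proj("side",o["position"]),proj("top",o["position"]))
q=o["joint_pos"]
c,y=np.array([.4745,.348]),36
h=gripp(c,y);r=tool(y,75)
q=seg(q,hold2tcp(h,r),r,5)
E
```

```text
48.12 [-0.352 -0.013 -0.379  2.147  0.018  0.736  1.447] [0.3991 0.2926 0.1143] [0.454 0.881 0.123 0.056] [ 0.2 -0.5 -0.3]
proj tcp [196.31 166.17] [181.7  206.04]
N=5 row=[[-0.2, -0.3, -19.8],[-0.19, -0.02, 0.07]] err 0.0mm 0.0deg
  q [-0.4   0.17 -0.36  2.22  0.18  0.51  1.3 ] vmax [0.13 0.32 0.09 0.15 0.34 0.36 0.3 ] margin [2.2  0.49 1.09 0.2  1.29 0.45 1.15]
  elbow [0.08 0.   0.7 ] wrist [0.33 0.24 0.35]
```

Run:
```python
from traym import *
print(proj("side",[.3936,.289,.03]),proj("side",[.3936,.289,.052]),proj("side",[.3936,.289,.007]))
```

```text
[196.34 187.88] [196.07 182.49] [196.62 193.45]
```

Call:
play_rows(
  rows=[
    [[0,0,-20],[-0.2,0,0],40],
    [[0,0,-20],[-0.2,0,0],40],
    [[0,0,-15],[-0.2,0,0],40],
    [[0,0,0],[0,0,0],40],
  ],
)

```text
clock: 48.72
position: [0.3988, 0.2916, 0.0585]
ee_rot: [0.455, 0.881, 0.117, 0.058]
ft_force: [0.9, -0.2, 1.4]
grip_width: 0.465
```

```bash
python3 log.py
python3 - <<'E'
from traym import *
im=camera("side");crop(im,160,130,100,75,8,"s20.png",10)
E
```

```text
48.73 [-0.367  0.084 -0.383  2.191  0.102  0.615  1.367] [0.3988 0.2916 0.0585] [0.455 0.881 0.117 0.058] [ 0.9 -0.2  1.4]
```

Call:
play_rows(
  rows=[
    [[-1,-1,-15],[0,0,0],40],
    [[0,0,-15],[0,0,0],40],
    [[0,0,-12],[0,0,0],40],
    [[0,0,0],[0,0,0],40],
  ],
)

```text
clock: 49.28
position: [0.3975, 0.2911, 0.016]
ee_rot: [0.455, 0.881, 0.117, 0.057]
ft_force: [-0.5, 0.4, 0.1]
grip_width: 0.468
```

```bash
python3 log.py
python3 - <<'E'
from traym import *
im=camera("side");crop(im,160,130,100,75,8,"s21.png",10)
E
```

```text
49.27 [-0.387  0.164 -0.37   2.221  0.176  0.513  1.302] [0.3975 0.2911 0.016 ] [0.455 0.881 0.117 0.057] [-0.5  0.4  0.1]
```

Close on the grip.

Call:
play_rows(
  rows=[
    [[0,0,0],[0,0,0],25],
    [[0,0,0],[0,0,0],15],
    [[0,0,0],[0,0,0],5],
    [[0,0,0],[0,0,0],5],
    [[0,0,0],[0,0,0],5],
    [[0,0,0],[0,0,0],5],
  ],
  force=40,
)

```text
clock: 50.08
position: [0.3985, 0.2918, 0.0177]
ee_rot: [0.454, 0.881, 0.119, 0.058]
ft_force: [-2.2, 0.2, 6.1]
grip_width: 0.135
```

```bash
python3 log.py
python3 - <<'E'
from traym import *
im=camera("side");crop(im,160,130,100,75,8,"s22.png",10)
im=camera("top");crop(im,135,140,100,80,8,"t22.png",10)
o=readout.get_obs();g=R.from_quat(o["ee_rot"]);print("hold",(o["position"]-g.apply([0,0,HP])).round(4),g.apply([1,0,0]),o["grip_width"]*85.4)
E
```

```text
50.08 [-0.387  0.161 -0.371  2.22   0.175  0.514  1.302] [0.3985 0.2918 0.0177] [0.454 0.881 0.119 0.058] [-2.2  0.2  6.1]
hold [0.39 0.29 0.04] [-0.58  0.81  0.01] 11.596891553040303
```

Run:
```python
from traym import *
np.set_printoptions(precision=4,suppress=True)
o=readout.get_obs();g=R.from_quat(o["ee_rot"]);h=o["position"]-g.apply([0,0,HP]);x=g.apply([1,0,0]);yaw=np.degrees(np.arctan2(-x[0],x[1]))
print(h,yaw,"tray",h[:2]+.1*np.array([np.cos(np.radians(yaw)),np.sin(np.radians(yaw))]))
q=o["joint_pos"]
for (x,y,a) in [(-.135,0,0),(-.09,0,0),(-.05,0,0)]:
    c2,y2=trayw(x,y,a);r2=R.from_euler('z',y2-yaw,degrees=True)*g;hh=gripp(c2,y2,h[2]+.001);q=seg(q,hold2tcp(hh,r2),r2,8)
```

```text
[0.3946 0.2889 0.0358] 35.469989620170466 tray [0.476 0.347]
N=8 row=[[-2.8, -2.1, 0.1],[-0.0, -0.0, -1.31]] err 0.0mm 0.0deg
  q [-0.4474  0.1035 -0.3523  2.2808  0.2452  0.5257  1.0152] vmax [0.0668 0.0613 0.028  0.0658 0.0708 0.021  0.2879] margin [2.1526 0.6035 1.0993 0.1392 1.4453 0.454  1.298 ]
  elbow [ 0.0596 -0.0078  0.7039] wrist [0.2957 0.2353 0.3498]
N=8 row=[[5.1, 2.4, -0.0],[-0.0, -0.0, -0.0]] err 0.0mm 0.0deg
  q [-0.4419  0.1912 -0.3298  2.1795  0.2719  0.5431  1.0316] vmax [0.007  0.0903 0.0244 0.1029 0.0325 0.0207 0.0188] margin [2.1526 0.6035 1.1177 0.1392 1.5152 0.4657 1.5684]
  elbow [0.0945 0.0083 0.6979] wrist [0.3365 0.2544 0.3498]
N=8 row=[[4.5, 2.1, -0.0],[-0.0, 0.0, 0.0]] err 0.0mm 0.0deg
  q [-0.4387  0.2651 -0.3136  2.0863  0.2868  0.5645  1.0502] vmax [0.0037 0.0753 0.0177 0.0946 0.018  0.0236 0.0197] margin [2.1581 0.6912 1.1402 0.2405 1.5419 0.4831 1.5498]
  elbow [0.1236 0.0216 0.6901] wrist [0.3728 0.2713 0.3498]
```

Call:
play_rows(
  rows=[
    [[-2.8,-2.1,1],[0,0,-1.3],5],
    [[-2.8,-2.1,0],[0,0,-1.3],5],
    [[-2.8,-2.1,0],[0,0,-1.3],5],
    [[-2.8,-2.1,0],[0,0,-1.3],5],
    [[-2.8,-2.1,0],[0,0,-1.3],5],
    [[-2.8,-2.1,0],[0,0,-1.3],5],
    [[-2.8,-2.1,0],[0,0,-1.3],5],
    [[-2.8,-2.1,0],[0,0,-1.3],5],
    [[0,0,0],[0,0,0],5],
  ],
)

```text
clock: 51.3
position: [0.3755, 0.2744, 0.0182]
ee_rot: [0.533, 0.836, 0.112, 0.068]
ft_force: [-0.3, -0.3, -1.6]
grip_width: 0.135
```

```bash
python3 log.py
python3 - <<'E'
from traym import *
im=camera("side");crop(im,180,130,100,75,8,"s23.png",10)
im=camera("top");crop(im,135,140,100,80,8,"t23.png",10)
o=readout.get_obs();g=R.from_quat(o["ee_rot"]);h=o["position"]-g.apply([0,0,HP]);x=g.apply([1,0,0]);print(h,np.degrees(np.arctan2(-x[0],x[1])))
E
```

```text
51.3 [-0.45   0.103 -0.35   2.282  0.244  0.526  1.016] [0.3755 0.2744 0.0182] [0.533 0.836 0.112 0.068] [-0.3 -0.3 -1.6]
[0.37 0.27 0.04] 25.049532924889416
```

Run:
```python
from traym import *
def uw(x,y,z): return np.r_[R.from_euler('z',UY,degrees=True).apply([x,y,0])[:2]+U,z]
for n in("side","top"):
  for l,p in dict(Rbot=(-.05,-.066,0),Rtop=(-.05,-.066,.06),Lbot=(-.05,.066,0),Ltop=(-.05,.066,.06),Cface_top_R=(-.05,-.092,.1),CfaceL=(-.05,.092,.1),faceLbot=(-.05,.092,0),towR=(-.05,-.14,0)).items(): print(n,l,proj(n,uw(*p)).round(1))
c,y=trayw(-.135,0,0)
for n in("side","top"):
  for l,p in dict(BR=(.05,-.063,.03),BR0=(.05,-.063,0),BL=(.05,.063,.03),FR=(-.05,-.063,.05),FR0=(-.05,-.063,0)).items(): print(n,"tray",l,proj(n,np.r_[R.from_euler('z',25,degrees=True).apply([p[0],p[1],0])[:2]+c,p[2]]).round(1))
crop(cv2.imread("pics/top18.png"),150,160,80,30,10,"t24.png",10)
im=camera("side");crop(im,195,140,70,55,11,"s24.png",10)
im=camera("top");crop(im,155,160,70,55,11,"t24.png",10)
```

```text
side Rbot [241.3 186.6]
side Rtop [241.3 172.4]
side Lbot [217.  175.3]
side Ltop [216.6 161.5]
side Cface_top_R [246.5 164.8]
side CfaceL [211.7 150.1]
side faceLbot [212.4 173.2]
side towR [255.8 193.3]
top Rbot [202.1 178.5]
top Rtop [200.6 174.1]
top Lbot [172.  179.8]
top Ltop [169.7 175.5]
top Cface_top_R [205.8 170.7]
top CfaceL [161.8 172.7]
top faceLbot [166.  180.1]
top towR [219.  177.8]
side tray BR [234.1 182.5]
side tray BR0 [234.2 189.6]
side tray BL [210.7 171.7]
side tray FR [214.1 187.1]
side tray FR0 [214.5 199.4]
top tray BR [200.8 184.1]
top tray BR0 [201.5 186.2]
top tray BL [171.5 185.4]
top tray FR [200.7 205.3]
top tray FR0 [201.9 208.3]
```

Call:
play_rows(
  rows=[
    [[4,2,0],[0,0,0],5],
    [[5,2.4,0],[0,0,0],5],
    [[5,2.4,0],[0,0,0],5],
    [[5,2.4,0],[0,0,0],5],
    [[5,2.4,0],[0,0,0],5],
    [[5,2.4,0],[0,0,0],5],
    [[5,2.4,0],[0,0,0],5],
    [[5,2.4,0],[0,0,0],5],
    [[5,2.4,0],[0,0,0],5],
    [[4,2,0],[0,0,0],5],
  ],
)

```text
clock: 52.75
position: [0.4242, 0.2981, 0.0183]
ee_rot: [0.533, 0.836, 0.112, 0.068]
ft_force: [0.2, -0.9, -1.3]
grip_width: 0.133
```

```bash
cat > st.py <<'E'
from traym import *
np.set_printoptions(precision=4,suppress=True)
import sys
k=sys.argv[1]
o=readout.get_obs();g=R.from_quat(o["ee_rot"]);h=o["position"]-g.apply([0,0,HP]);x=g.apply([1,0,0]);yaw=np.degrees(np.arctan2(-x[0],x[1]))
c=h[:2]+.1*np.array([np.cos(np.radians(yaw)),np.sin(np.radians(yaw))])
Ri=R.from_euler('z',-UY,degrees=True)
print("clock",o["clock"],"hold",h,"yaw",yaw,"tray in unit",Ri.apply(np.r_[c-U,0])[:2],"F unit",Ri.apply(o["ft_force"]),"torque",o["torque"])
im=camera("side");crop(im,190,135,80,60,10,f"s{k}.png",10)
im=camera("top");crop(im,155,140,70,70,9,f"t{k}.png",10)
E
python3 st.py 25
```

```text
clock 52.75 hold [0.4199 0.2959 0.0364] yaw 25.053818441293252 tray in unit [-0.0818  0.001 ] F unit [-0.2003 -0.8505 -1.3349] torque [-0.4416  0.5865 -0.0432]
```

Call:
play_rows(
  rows=[
    [[4.5,2.1,0],[0,0,0],5],
    [[4.5,2.1,0],[0,0,0],5],
    [[4.5,2.1,0],[0,0,0],5],
    [[4.5,2.1,0],[0,0,0],5],
    [[4.5,2.1,0],[0,0,0],5],
    [[4.5,2.1,0],[0,0,0],5],
  ],
)

```text
clock: 53.6
position: [0.4512, 0.3107, 0.0183]
ee_rot: [0.533, 0.836, 0.112, 0.068]
ft_force: [-0.9, -0.9, -1.7]
grip_width: 0.134
```

```bash
python3 st.py 26
```

```text
clock 53.6 hold [0.4468 0.3085 0.0364] yaw 25.054112877896454 tray in unit [-0.0521  0.0009] F unit [-1.2274 -0.4563 -1.6999] torque [-0.3949  0.5328 -0.0692]
```

Call:
play_rows(
  rows=[
    [[4.5,2.1,0],[0,0,0],5],
    [[4.5,2.1,0],[0,0,0],5],
    [[4.5,2.1,0],[0,0,0],5],
    [[4.5,2.1,0],[0,0,0],5],
    [[4.5,2.1,0],[0,0,0],5],
    [[4.5,2.1,0],[0,0,0],5],
    [[4.5,2.1,0],[0,0,0],5],
    [[4.5,2.1,0],[0,0,0],5],
  ],
)

```text
clock: 54.7
position: [0.4872, 0.3275, 0.0183]
ee_rot: [0.533, 0.836, 0.112, 0.068]
ft_force: [-1.2, -0.7, -1.1]
grip_width: 0.135
```

```bash
python3 st.py 27
```

```text
clock 54.7 hold [0.4828 0.3253 0.0364] yaw 25.05519845089169 tray in unit [-0.0123  0.001 ] F unit [-1.3716 -0.112  -1.0862] torque [-0.4397  0.5563 -0.056 ]
```

Still free and ~12 mm to go. Slow final push in small steps.

Call:
play_rows(
  rows=[
    [[2.7,1.3,0],[0,0,0],5],
    [[2.7,1.3,0],[0,0,0],5],
    [[1.8,0.85,0],[0,0,0],5],
    [[0.9,0.4,0],[0,0,0],5],
  ],
)

```text
clock: 55.3
position: [0.4951, 0.3313, 0.0183]
ee_rot: [0.533, 0.836, 0.112, 0.068]
ft_force: [-2.1, -0.3, -0.9]
grip_width: 0.135
```

Call:
play_rows(
  rows=[
    [[0.9,0.4,0],[0,0,0],5],
    [[0.9,0.4,0],[0,0,0],5],
    [[0,0,0],[0,0,0],5],
  ],
)

```text
clock: 55.68
position: [0.497, 0.3321, 0.0184]
ee_rot: [0.533, 0.836, 0.113, 0.068]
ft_force: [-0.8, 0.0, -2.3]
grip_width: 0.135
```

```bash
python3 st.py 28
```

```text
clock 55.675 hold [0.4926 0.3299 0.0364] yaw 25.058382294147467 tray in unit [-0.0016  0.001 ] F unit [-0.7245  0.3877 -2.3011] torque [-0.4048  0.4026 -0.0449]
```

Not yet at the stop; continue in 1 mm steps.

Call:
play_rows(
  rows=[
    [[0.9,0.4,0],[0,0,0],5],
    [[0.9,0.4,0],[0,0,0],5],
    [[0,0,0],[0,0,0],5],
  ],
)

```text
clock: 56.15
position: [0.4987, 0.3329, 0.0183]
ee_rot: [0.533, 0.836, 0.113, 0.068]
ft_force: [-0.2, 0.3, -2.6]
grip_width: 0.136
```

Call:
play_rows(
  rows=[
    [[0.9,0.4,0],[0,0,0],5],
    [[0.9,0.4,0],[0,0,0],5],
    [[0,0,0],[0,0,0],5],
  ],
)

```text
clock: 56.52
position: [0.5005, 0.3336, 0.0183]
ee_rot: [0.533, 0.836, 0.113, 0.068]
ft_force: [0.0, -1.5, -2.5]
grip_width: 0.135
```

Call:
play_rows(
  rows=[
    [[0.9,0.4,0],[0,0,0],5],
    [[0.9,0.4,0],[0,0,0],5],
    [[0,0,0],[0,0,0],5],
  ],
)

```text
clock: 56.9
position: [0.5022, 0.3344, 0.0183]
ee_rot: [0.533, 0.836, 0.112, 0.068]
ft_force: [-1.7, -0.7, -1.2]
grip_width: 0.136
```

```bash
python3 st.py 29
```

```text
clock 56.9 hold [0.4978 0.3322 0.0364] yaw 25.060093569533382 tray in unit [0.0042 0.0009] F unit [-1.8685  0.1068 -1.2466] torque [-0.5505  0.5765 -0.0342]
```

Call:
play_rows(
  rows=[
    [[0.9,0.4,0],[0,0,0],5],
    [[0.9,0.4,0],[0,0,0],5],
    [[0,0,0],[0,0,0],5],
  ],
)

```text
clock: 57.38
position: [0.5023, 0.3343, 0.0178]
ee_rot: [0.532, 0.837, 0.111, 0.068]
ft_force: [-13.3, -8.3, 9.8]
grip_width: 0.137
```

Call:
play_rows(
  rows=[
    [[0.9,0.4,0],[0,0,0],5],
    [[0,0,0],[0,0,0],5],
  ],
)

```text
clock: 57.62
position: [0.5023, 0.3343, 0.0177]
ee_rot: [0.532, 0.837, 0.11, 0.068]
ft_force: [-19.9, -10.8, 15.9]
grip_width: 0.139
```

Call:
play_rows(
  rows=[
    [[0.9,0.4,0],[0,0,0],5],
    [[0,0,0],[0,0,0],5],
  ],
)

```text
clock: 57.88
position: [0.5024, 0.3343, 0.0177]
ee_rot: [0.532, 0.837, 0.109, 0.067]
ft_force: [-26.9, -15.3, 23.2]
grip_width: 0.136
```

```bash
python3 st.py 30
```

```text
clock 57.875 hold [0.4981 0.3322 0.0358] yaw 25.097591047403096 tray in unit [0.0044 0.0009] F unit [-30.8256  -2.5188  23.2253] torque [-2.5937  4.0654  0.1639]
```

Call:
play_rows(
  rows=[
    [[-0.9,-0.4,0],[0,0,0],5],
    [[-0.9,-0.4,0],[0,0,0],5],
    [[-0.9,-0.4,0],[0,0,0],5],
    [[0,0,0],[0,0,0],15],
    [[0,0,0],[0,0,0],25],
    [[0,0,0],[0,0,0],35],
    [[0,0,0],[0,0,0],40],
    [[0,0,0],[0,0,0],40],
    [[-2,-1,10],[0,0,0],40],
    [[-4,-2,20],[0,0,0],40],
    [[-5,-2,25],[0,0,0],40],
    [[-5,-2,25],[0,0,0],40],
  ],
)

```text
clock: 59.48
position: [0.4869, 0.3278, 0.0998]
ee_rot: [0.532, 0.836, 0.113, 0.068]
ft_force: [-0.4, 0.8, 0.6]
grip_width: 0.467
```

Call:
play_rows(
  rows=[
    [[-5,-2,25],[0,0,0],40],
    [[-5,-10,25],[0,0,0],40],
    [[-5,-30,15],[0,2,-3],40],
    [[0,-35,0],[0,2,-3],40],
    [[0,-35,0],[0,2,-3],40],
    [[0,-35,0],[0,2,-3],40],
    [[0,-35,0],[0,1,-3],40],
    [[0,-35,0],[0,1,-3],40],
  ],
)

```text
clock: 60.48
position: [0.472, 0.1099, 0.1642]
ee_rot: [0.665, 0.745, 0.056, 0.011]
ft_force: [1.2, -0.1, -1.0]
grip_width: 0.47
```

```bash
python3 st.py 31;python3 log.py
```

```text
clock 60.475 hold [0.4703 0.1086 0.1827] yaw 6.639784034418377 tray in unit [-0.1204 -0.2218] F unit [ 1.0798 -0.5825 -0.9943] torque [-0.1223  0.0657  0.0003]
60.58 [-0.13   0.009 -0.161  1.987 -0.042  1.04   1.408] [0.4724 0.1073 0.164 ] [0.667 0.743 0.055 0.012] [-0.2 -0.5  0.4]
```

```bash
python3 - <<'E'
from traym import *
im=camera("top");crop(im,255,225,30,25,24,"k_t.png",5);crop(im,195,148,26,24,24,"kn_t.png",5)
im=camera("side");crop(im,220,222,40,35,18,"k_s.png",5);crop(im,245,150,28,24,24,"kn_s.png",5)
E
python3 - <<'E'
from traym import *
acc=sum(camera("top").astype(np.float32) for _ in range(4))/4
c=acc[153:170,200:218].mean(2); print(c.round(0).astype(int))
c=cv2.resize(acc[152:170,199:219],None,fx=32,fy=32,interpolation=cv2.INTER_LANCZOS4);c=np.clip((c-20)*1.4,0,255);cv2.imwrite("pics/kn2.png",c.astype(np.uint8))
for z,l in((.066,"head"),):
    a=onz("top",271.5,235.8,z);b=onz("top",267.8,242,z);print(a,b,np.degrees(np.arctan2(*(a-b)[[1,0]])),(a+b)/2,np.linalg.norm(a-b))
# rest edges
a=onz("top",268,233.3,.03);b=onz("top",263.3,242.7,.03);c2=onz("top",275.3,237,.03);d=onz("top",270.3,246,.03)
print("rest",a,b,c2,d,(a+b+c2+d)/4,np.degrees(np.arctan2(*(a-b)[[1,0]])),np.degrees(np.arctan2(*(c2-d)[[1,0]])),np.linalg.norm(a-b),np.linalg.norm(a-c2))
# side key head corners: top face front-left.. 
for p in [(236.3,233.5),(245.5,233.7),(237,243),(244.2,243)]: print("side",onz("side",*p,.06))
E
```

```text
[[200 200 201 199 177 117 110 118 119 119 119 117 117 118 119 127 136 130]
 [200 199 201 199 178 120 113 119 120 122 119 120 119 119 119 130 141 132]
 [200 200 201 200 180 123 112 117 118 122 118 117 119 119 120 133 151 136]
 [201 201 202 201 182 124 107 103  99  99  97 103 114 119 120 134 152 138]
 [201 201 202 201 182 120  95  93  81  75  80  82  96 113 120 131 140 130]
 [201 202 202 200 179 113 101 117  98  87 102  92  79 106 130 137 129 120]
 [202 202 201 197 164 102 115 136 106  96 127 124  82 109 154 152 132 114]
 [202 201 203 194 153  97 121 140 111 105 136 141  85  95 144 147 136 115]
 [202 201 202 194 155  97 119 142 125 130 142 139  81  70 117 134 140 119]
 [201 202 202 198 170 100 104 136 131 139 138 119  67  58 104 130 143 120]
 [202 202 202 202 183 108  74 102 101 109 104  79  43  61 106 130 141 119]
 [202 202 202 204 189 124  59  51  53  58  54  40  43  78 112 126 131 115]
 [203 203 203 204 192 137  69  30  22  24  26  41  72 102 118 123 120 106]
 [203 203 203 203 193 143  86  60  54  53  58  74 101 116 120 122 120 108]
 [204 203 205 205 194 147 108  98  97  96  98 104 116 121 123 125 125 114]
 [203 202 202 202 190 148 124 119 122 122 121 125 135 141 141 140 140 120]
 [185 184 183 180 169 140 141 145 150 150 150 156 172 177 164 152 148 120]]
[ 0.43 -0.09  0.07] [ 0.4  -0.08  0.07] -8.512359821474787 [ 0.42 -0.09  0.07] 0.029941078639433842
rest [ 0.44 -0.07  0.03] [ 0.4  -0.07  0.03] [ 0.44 -0.1   0.03] [ 0.4  -0.1   0.03] [ 0.42 -0.08  0.03] -4.2031454149446175 -6.883869610155512 0.04443923038225252 0.03408869215873073
side [ 0.41 -0.08  0.06]
side [ 0.43 -0.09  0.06]
side [ 0.39 -0.12  0.06]
side [ 0.41 -0.13  0.06]
```

Run:
```python
from traym import *
np.set_printoptions(precision=4,suppress=True)
for a,b in [((209,157),(208.4,161)),((208.9,157.5),(208.5,161)),((209.,157),(209,161))]:
    A=onz("top",*a,.107);B=onz("top",*b,.107);print(np.degrees(np.arctan2(*(A-B)[[1,0]])))
for o in (0,-.5):
  print("knob",onz("top",208.8+o,160.5+o,.107),"key head",onz("top",269.65+o,238.9+o,.066),"rest",onz("top",269.2+o,239.75+o,.03))
  print("knob tri",tri((257.3+o,161.5+o),(208.8+o,160.5+o)))
  # key head top center, side: top face center
  print("key tri",tri((241+o,234+o),(269.65+o,238.9+o)))
```

```text
15.773565712600316
17.67639263441025
23.80843907677096
knob [0.6228 0.2728 0.107 ] key head [ 0.4183 -0.0851  0.066 ] rest [ 0.4212 -0.0833  0.03  ]
knob tri (array([0.624 , 0.2739, 0.1026]), np.float64(0.0003227042447894796))
key tri (array([ 0.4205, -0.0851,  0.0603]), np.float64(0.0021705927416929473))
knob [0.6241 0.2757 0.107 ] key head [ 0.4194 -0.0824  0.066 ] rest [ 0.4223 -0.0806  0.03  ]
knob tri (array([0.6241, 0.2767, 0.1036]), np.float64(0.002047702928088999))
key tri (array([ 0.4208, -0.0823,  0.0604]), np.float64(0.0005728358988935715))
```

Run:
```python
from traym import *
q=readout.get_obs()["joint_pos"]
K=np.array([.4195,-.083]);r=tool(-6.5,90)
q=seg(q,np.r_[K,.12],r,8)
q1=seg(q,np.r_[K,.034],r,5)
q=seg(q1,np.r_[K,.19],r,5)
S=np.array([.622,.274])
r2=tool(-6.5,90);q=seg(q,[.45,.10,.20],tool(5,90),8)
q=seg(q,np.r_[S,.19],tool(20,90),8)
q=seg(q,np.r_[S,.11],tool(20,90),8)
q=seg(q,np.r_[S,.11],tool(-43,90),12)
```

```text
N=8 row=[[-6.6, -24.4, -5.4],[-0.41, 0.7, -1.65]] err 0.0mm 0.0deg
  q [ 0.06 -0.    0.03  2.09  0.    1.05  1.55] vmax [0.21 0.09 0.21 0.18 0.07 0.02 0.15] margin [2.47 0.48 1.3  0.33 1.23 0.98 1.05]
  elbow [-0.   -0.03  0.71] wrist [ 0.42 -0.08  0.46]
N=5 row=[[0.0, -0.0, -17.2],[0.0, -0.0, 0.0]] err 0.0mm 0.0deg
  q [ 0.06  0.13  0.03  2.17 -0.    0.84  1.55] vmax [0.   0.24 0.   0.14 0.01 0.34 0.01] margin [2.54 0.5  1.31 0.25 1.27 0.78 1.05]
  elbow [ 0.06 -0.04  0.7 ] wrist [ 0.42 -0.08  0.38]
N=5 row=[[0.0, -0.0, 31.2],[0.0, -0.0, 0.0]] err 0.0mm 0.0deg
  q [ 0.06 -0.08  0.02  2.01  0.    1.21  1.54] vmax [0.   0.43 0.   0.33 0.02 0.61 0.01] margin [2.54 0.42 1.31 0.25 1.27 0.78 1.05]
  elbow [-0.04 -0.03  0.71] wrist [ 0.42 -0.08  0.53]
N=8 row=[[3.8, 22.9, 1.3],[-0.0, 0.0, 1.44]] err 0.0mm 0.0deg
  q [-0.14  0.   -0.18  1.91  0.    1.23  1.34] vmax [0.2  0.15 0.22 0.17 0.03 0.02 0.22] margin [2.46 0.42 1.29 0.41 1.26 0.83 1.06]
  elbow [ 0.01 -0.03  0.71] wrist [0.45 0.1  0.54]
N=8 row=[[21.5, 21.8, -1.2],[-0.0, 0.0, 1.87]] err 0.0mm 0.0deg
  q [-0.32  0.49 -0.24  1.34  0.11  1.33  1.37] vmax [0.18 0.5  0.11 0.69 0.12 0.19 0.11] margin [2.28 0.5  1.23 0.51 1.27 0.73 1.23]
  elbow [0.21 0.03 0.65] wrist [0.62 0.27 0.53]
N=8 row=[[0.0, 0.0, -10.0],[-0.0, 0.0, 0.0]] err 0.0mm 0.0deg
  q [-0.32  0.54 -0.23  1.43  0.13  1.18  1.35] vmax [0.   0.07 0.01 0.1  0.02 0.15 0.01] margin [2.28 0.99 1.23 0.99 1.38 0.73 1.23]
  elbow [0.23 0.04 0.64] wrist [0.62 0.27 0.45]
N=12 row=[[-0.0, -0.0, -0.0],[-0.0, -0.0, -5.25]] err 0.0mm 0.0deg
  q [-0.46  0.53 -0.03  1.44  0.02  1.17  0.33] vmax [0.1  0.01 0.14 0.01 0.08 0.01 0.68] margin [2.14 1.03 1.24 0.98 1.29 0.88 1.25]
  elbow [0.22 0.07 0.64] wrist [0.62 0.27 0.45]
```

Call:
play_rows(
  rows=[
    [[-7,-24,-5],[-0.4,0.7,-1.65],35],
    [[-7,-24,-5],[-0.4,0.7,-1.65],35],
    [[-7,-24,-5],[-0.4,0.7,-1.65],35],
    [[-7,-24,-5],[-0.4,0.7,-1.65],35],
    [[-7,-24,-5],[-0.4,0.7,-1.65],35],
    [[-6,-24,-6],[-0.4,0.7,-1.65],35],
    [[-6,-23,-6],[-0.4,0.7,-1.65],35],
    [[-6,-23,-6],[-0.4,0.7,-1.65],35],
    [[0,0,0],[0,0,0],35],
  ],
)

```text
clock: 62.0
position: [0.4184, -0.081, 0.1197]
ee_rot: [0.748, 0.664, -0.0, -0.001]
ft_force: [0.2, 0.3, 0.2]
grip_width: 0.413
```

```bash
python3 log.py
python3 - <<'E'
from traym import *
o=readout.get_obs();print("tcp px",proj("side",o["position"]),proj("top",o["position"]),"key px",proj("side",[.4195,-.083,.066]))
r=tool(-6.5,90);print(((r*R.from_quat(o["ee_rot"]).inv()).as_rotvec(degrees=True)),(np.array([.4195,-.083,.12])-o["position"])*1000)
im=camera("side");crop(im,210,190,70,65,10,"s32.png",5)
im=camera("top");crop(im,240,210,60,50,12,"t32.png",5)
E
```

```text
62.0 [ 5.900e-02 -3.000e-03  2.500e-02  2.095e+00 -1.000e-03  1.051e+00
  1.536e+00] [ 0.4184 -0.081   0.1197] [ 0.748  0.664 -0.    -0.001] [0.2 0.3 0.2]
tcp px [239.47 216.59] [269.2  235.92] key px [240.09 232.17]
[-0.05 -0.08  0.35] [ 1.08 -1.99  0.31]
```

Call:
play_rows(
  rows=[
    [[1.5,-2.5,-15],[0,0,0.3],35],
    [[0,0,-20],[0,0,0],35],
    [[0,0,-15],[0,0,0],35],
    [[0,0,0],[0,0,0],35],
  ],
)

```text
clock: 62.6
position: [0.4197, -0.0814, 0.069]
ee_rot: [0.745, 0.667, -0.0, -0.001]
ft_force: [-1.2, -0.2, 0.5]
grip_width: 0.409
```

```bash
python3 log.py
python3 - <<'E'
from traym import *
im=camera("side");crop(im,215,210,55,50,13,"s33.png",5)
im=camera("top");crop(im,240,210,60,50,12,"t33.png",5)
E
```

```text
62.6 [ 0.06   0.074  0.027  2.139 -0.004  0.931  1.549] [ 0.4197 -0.0814  0.069 ] [ 0.745  0.667 -0.    -0.001] [-1.2 -0.2  0.5]
```

Run:
```python
from traym import *
for y in (-.06,-.081,-.102): print(y,proj("side",[.4197,y,.075]),proj("side",[.4197,y,.066]))
print(proj("side",[.4295,-.083,.066]))
```

```text
-0.06 [237.4  225.65] [237.41 228.15]
-0.081 [239.9  229.28] [239.91 231.8 ]
-0.102 [242.47 232.99] [242.46 235.53]
[243.22 231.48]
```

Call:
play_rows(
  rows=[
    [[2,-2.5,-5],[0,0,0],35],
    [[0,0,-10],[0,0,0],35],
    [[0,0,-10],[0,0,0],35],
    [[0,0,-9],[0,0,0],35],
    [[0,0,0],[0,0,0],35],
  ],
)

```text
clock: 63.32
position: [0.4219, -0.0841, 0.0355]
ee_rot: [0.745, 0.667, -0.0, -0.001]
ft_force: [0.4, 0.1, 0.1]
grip_width: 0.409
```

```bash
python3 log.py
python3 - <<'E'
from traym import *
im=camera("side");crop(im,215,210,55,50,13,"s34.png",5)
E
```

```text
63.33 [ 0.063  0.135  0.029  2.159 -0.007  0.85   1.557] [ 0.4219 -0.0841  0.0355] [ 0.745  0.667 -0.    -0.001] [0.4 0.1 0.1]
```

Call:
play_rows(
  rows=[
    [[0,0,0],[0,0,0],25],
    [[0,0,0],[0,0,0],15],
    [[0,0,0],[0,0,0],8],
    [[0,0,0],[0,0,0],3],
    [[0,0,0],[0,0,0],3],
    [[0,0,0],[0,0,0],3],
  ],
  force=30,
)

```text
clock: 64.12
position: [0.4228, -0.0842, 0.0367]
ee_rot: [0.745, 0.667, 0.001, -0.0]
ft_force: [-2.1, 0.2, 5.9]
grip_width: 0.111
```

Call:
play_rows(
  rows=[
    [[0,0,5],[0,0,0],3],
    [[0,0,10],[0,0,0],3],
    [[0,0,15],[0,0,0],3],
    [[0,0,20],[0,0,0],3],
    [[0,0,25],[0,0,0],3],
    [[0,0,0],[0,0,0],3],
  ],
)

```text
clock: 64.88
position: [0.4241, -0.0844, 0.1137]
ee_rot: [0.745, 0.667, 0.002, 0.001]
ft_force: [0.1, -0.0, -0.5]
grip_width: 0.109
```

```bash
python3 log.py
python3 - <<'E'
from traym import *
o=readout.get_obs();print(o["grip_width"]*85.4,proj("side",o["position"]),proj("side",o["position"]+[0,0,-.024]))
im=camera("side");crop(im,215,185,55,50,13,"s35.png",5)
E
```

```text
64.88 [ 6.200e-02  1.400e-02  3.000e-02  2.092e+00 -2.000e-03  1.031e+00
  1.552e+00] [ 0.4241 -0.0844  0.1137] [0.745 0.667 0.002 0.001] [ 0.1 -0.  -0.5]
9.28833279859569 [241.69 218.51] [241.69 225.39]
```

Run:
```python
from traym import *
q=readout.get_obs()["joint_pos"]
q=seg(q,[.44,.08,.19],tool(2,90),7)
S=np.array([.622,.273])
k=-.002*np.array([np.cos(np.radians(19)),np.sin(np.radians(19))])
q=seg(q,np.r_[S-k,.165],tool(19,90),10)
```

```text
N=7 row=[[2.4, 23.5, 11.1],[-0.01, 0.02, 1.19]] err 0.0mm 0.0deg
  q [-0.12 -0.02 -0.16  1.95 -0.    1.21  1.33] vmax [0.22 0.13 0.22 0.24 0.01 0.21 0.28] margin [2.48 0.47 1.31 0.33 1.27 0.85 1.05]
  elbow [-0.   -0.03  0.71] wrist [0.44 0.08 0.53]
N=10 row=[[18.4, 19.4, -2.5],[-0.0, 0.0, 1.7]] err 0.0mm 0.0deg
  q [-0.32  0.5  -0.23  1.37  0.11  1.28  1.35] vmax [0.16 0.44 0.11 0.58 0.1  0.15 0.1 ] margin [2.28 0.48 1.24 0.47 1.27 0.78 1.25]
  elbow [0.22 0.04 0.65] wrist [0.62 0.27 0.51]
```

Call:
play_rows(
  rows=[
    [[0,10,25],[0,0,1.2],3],
    [[2,24,25],[0,0,1.2],3],
    [[3,26,17],[0,0,1.2],3],
    [[3,26,10],[0,0,1.2],3],
    [[3,26,0],[0,0,1.2],3],
    [[3,26,0],[0,0,1.2],3],
    [[3,26,0],[0,0,1.3],3],
  ],
)

```text
clock: 65.8
position: [0.4394, 0.0815, 0.1876]
ee_rot: [0.693, 0.721, -0.0, -0.001]
ft_force: [-0.1, 0.1, -1.2]
grip_width: 0.113
```

Call:
play_rows(
  rows=[
    [[18,19,-2],[0,0,1.7],3],
    [[18,19,-2],[0,0,1.7],3],
    [[18,19,-2],[0,0,1.7],3],
    [[19,20,-3],[0,0,1.7],3],
    [[19,20,-3],[0,0,1.7],3],
    [[19,20,-3],[0,0,1.7],3],
    [[18,19,-3],[0,0,1.7],3],
    [[18,19,-3],[0,0,1.7],3],
    [[18,19,-2],[0,0,1.7],3],
    [[17,19,-2],[0,0,1.7],3],
    [[0,0,0],[0,0,0],3],
  ],
)

```text
clock: 67.18
position: [0.6212, 0.2754, 0.1615]
ee_rot: [0.579, 0.816, -0.0, -0.002]
ft_force: [-1.3, -0.4, -0.7]
grip_width: 0.11
```

```bash
python3 log.py
python3 - <<'E'
from traym import *
np.set_printoptions(precision=4,suppress=True)
o=readout.get_obs();g=R.from_quat(o["ee_rot"]);x=g.apply([1,0,0]);print(o["position"],np.degrees(np.arctan2(-x[0],x[1])),g.apply([0,0,1]))
print(proj("side",o["position"]),proj("side",o["position"]+[0,0,-.0265]),proj("top",o["position"]))
im=camera("side");crop(im,225,125,55,50,13,"s36.png",5)
im=camera("top");crop(im,185,135,55,50,13,"t36.png",5)
E
```

```text
67.17 [-0.313  0.505 -0.242  1.377  0.119  1.275  1.347] [0.6212 0.2754 0.1615] [ 0.579  0.816 -0.    -0.002] [-1.3 -0.4 -0.7]
[0.6212 0.2754 0.1615] 19.280219650237367 [-0.0027  0.0017 -1.    ]
[256.7255 146.7264] [256.6142 153.4054] [206.8832 155.9374]
```

Run:
```python
from traym import *
np.set_printoptions(precision=2,suppress=True)
acc=sum(camera("side").astype(np.float32) for _ in range(3))/3
c=acc[135:170,243:271];c=np.clip(c*1.5,0,255)
c=cv2.resize(c,None,fx=22,fy=17,interpolation=cv2.INTER_CUBIC)
for x in range(243,271,2): cv2.putText(c,str(x),(int((x-243+.5)*22)-10,10),0,.35,(0,0,255),1);cv2.line(c,(int((x-243+.5)*22),12),(int((x-243+.5)*22),18),(0,0,255),1)
for y in range(135,170,5): cv2.putText(c,str(y),(0,int((y-135+.5)*17)),0,.35,(0,0,255),1)
cv2.imwrite("pics/s37.png",c.astype(np.uint8))
for S in ([.6228,.2728,.107],[.6241,.2757,.107],[.620,.273,.107]): print(proj("side",S))
o=readout.get_obs()["position"]
print([proj("side",[o[0]+dx,o[1]+dy,.135])-proj("side",[o[0],o[1],.135]) for dx,dy in((.005,0),(0,.005))])
```

```text
[257.17 160.58]
[257.2  160.21]
[256.45 160.68]
[array([ 1.27, -0.2 ]), array([-0.53, -0.54])]
```

Call:
play_rows(
  rows=[
    [[2,0,-8],[0,0,0],3],
    [[2,1,-8],[0,0,0],3],
    [[0,0,-4],[0,0,0],3],
    [[0,0,0],[0,0,0],3],
  ],
)

```text
clock: 67.92
position: [0.6254, 0.2737, 0.1427]
ee_rot: [0.58, 0.815, -0.0, -0.001]
ft_force: [-0.1, 0.7, -0.5]
grip_width: 0.114
```

```bash
cat st.py log.py
python3 - <<'E'
from h import *
from workcell import camera
im=camera("side")
crop(im,215,130,80,60,10,"k1.png",5)
E
python3 log.py
```

```text
from traym import *
np.set_printoptions(precision=4,suppress=True)
import sys
k=sys.argv[1]
o=readout.get_obs();g=R.from_quat(o["ee_rot"]);h=o["position"]-g.apply([0,0,HP]);x=g.apply([1,0,0]);yaw=np.degrees(np.arctan2(-x[0],x[1]))
c=h[:2]+.1*np.array([np.cos(np.radians(yaw)),np.sin(np.radians(yaw))])
Ri=R.from_euler('z',-UY,degrees=True)
print("clock",o["clock"],"hold",h,"yaw",yaw,"tray in unit",Ri.apply(np.r_[c-U,0])[:2],"F unit",Ri.apply(o["ft_force"]),"torque",o["torque"])
im=camera("side");crop(im,190,135,80,60,10,f"s{k}.png",10)
im=camera("top");crop(im,155,140,70,70,9,f"t{k}.png",10)
from h import *
import json
o=readout.get_obs()
json.dump({k:(v.tolist() if hasattr(v,'tolist') else v) for k,v in o.items()},open("log.jsonl","a"));open("log.jsonl","a").write("\n")
print(round(o["clock"],2),o["joint_pos"].round(3),o["position"].round(4),o["ee_rot"].round(3),o["ft_force"].round(1))
67.97 [-0.311  0.525 -0.238  1.388  0.124  1.244  1.347] [0.6255 0.2738 0.1432] [ 0.58   0.815  0.    -0.001] [-0.  -0.2 -0.2]
```

View pics/k1.png

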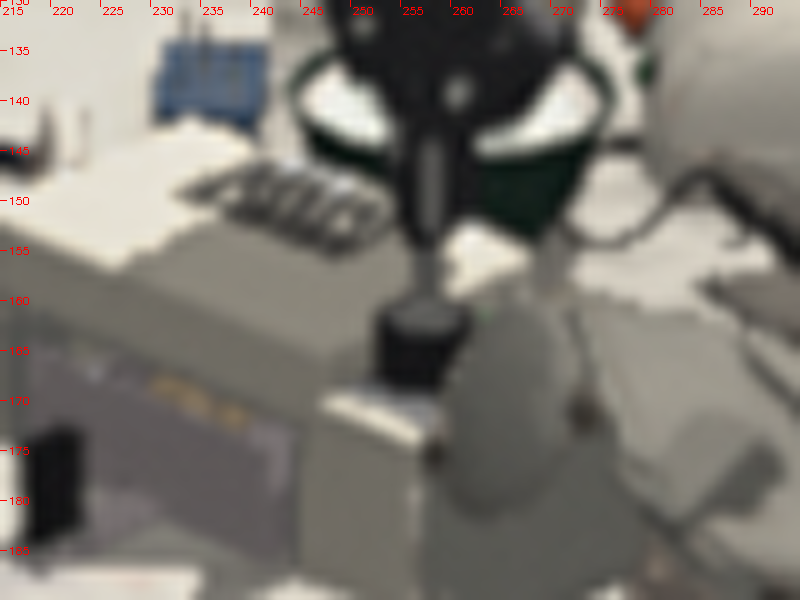

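Call:
play_rows(
  rows=[
    [[0,2,-4],[0,0,0],3],
    [[0,0,-3],[0,0,0],3],
    [[0,0,-1.5],[0,0,0],3],
    [[0,0,-1.5],[0,0,0],3],
    [[0,0,-1.5],[0,0,0],3],
    [[0,0,0],[0,0,0],3],
  ],
)

```text
clock: 68.72
position: [0.6257, 0.2756, 0.1318]
ee_rot: [0.58, 0.815, 0.0, -0.0]
ft_force: [0.6, -0.9, -0.5]
grip_width: 0.114
```

Call:
play_rows(
  rows=[
    [[0,0,-1],[0,0,0],3],
    [[0,0,-1],[0,0,0],3],
    [[0,0,0],[0,0,0],3],
  ],
)

```text
clock: 69.1
position: [0.6257, 0.2757, 0.1298]
ee_rot: [0.58, 0.815, 0.0, -0.0]
ft_force: [1.5, -0.4, -0.4]
grip_width: 0.112
```

Call:
play_rows(
  rows=[
    [[0,0,-1],[0,0,0],3],
    [[0,0,-1],[0,0,0],3],
    [[0,0,-1],[0,0,0],3],
    [[0,0,0],[0,0,0],3],
  ],
)

```text
clock: 69.6
position: [0.6258, 0.2758, 0.1275]
ee_rot: [0.58, 0.815, 0.001, -0.0]
ft_force: [-0.9, -1.9, 4.4]
grip_width: 0.116
```

```bash
python3 - <<'E'
from h import *
from workcell import camera
im=camera("side")
crop(im,235,140,40,30,20,"k2.png",5)
E
python3 log.py
```

```text
69.65 [-0.314  0.538 -0.237  1.402  0.128  1.216  1.341] [0.6258 0.2758 0.1275] [ 0.58   0.815  0.001 -0.   ] [-0.  -1.5  5.3]
```

View pics/k2.png

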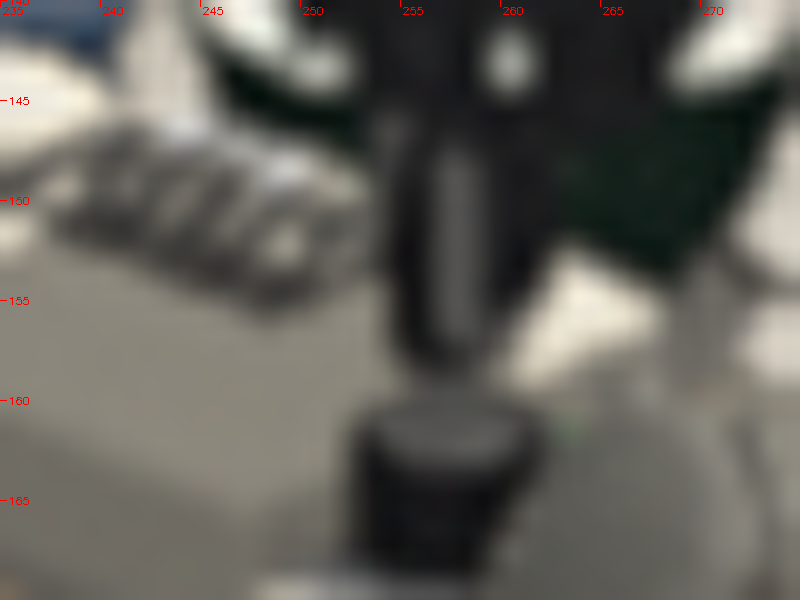

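Call:
play_rows(
  rows=[
    [[0,-1,0],[0,0,0],3],
    [[0,0,0],[0,0,0],3],
  ],
)

```text
clock: 69.9
position: [0.6254, 0.2748, 0.1264]
ee_rot: [0.58, 0.815, 0.0, -0.001]
ft_force: [0.6, -0.6, -0.5]
grip_width: 0.112
```

Call:
play_rows(
  rows=[
    [[0,-1,0],[0,0,0],3],
    [[0,0,0],[0,0,0],3],
  ],
)

```text
clock: 70.15
position: [0.6254, 0.2739, 0.1266]
ee_rot: [0.58, 0.815, 0.0, -0.001]
ft_force: [0.4, 0.1, 0.4]
grip_width: 0.108
```

```bash
python3 log.py
```

```text
70.15 [-0.312  0.537 -0.237  1.405  0.127  1.214  1.344] [0.6254 0.2739 0.1266] [ 0.58   0.815  0.    -0.001] [0.4 0.1 0.4]
```

Call:
play_rows(
  rows=[
    [[0,0.5,-1],[0,0,0],3],
    [[0,0,-1],[0,0,0],3],
    [[0,0,-1],[0,0,0],3],
    [[0,0,0],[0,0,0],3],
  ],
)

```text
clock: 70.65
position: [0.6255, 0.2743, 0.1237]
ee_rot: [0.58, 0.815, 0.0, -0.001]
ft_force: [-0.7, 0.6, -0.3]
grip_width: 0.111
```

Going in freely.

Call:
play_rows(
  rows=[
    [[0,0,-1.5],[0,0,0],3],
    [[0,0,-1.5],[0,0,0],3],
    [[0,0,-1.5],[0,0,0],3],
    [[0,0,0],[0,0,0],3],
  ],
)

```text
clock: 71.15
position: [0.6255, 0.2743, 0.1191]
ee_rot: [0.58, 0.815, 0.0, -0.001]
ft_force: [-0.0, -0.4, 0.0]
grip_width: 0.111
```

Call:
play_rows(
  rows=[
    [[0,0,-1.5],[0,0,0],3],
    [[0,0,-1.5],[0,0,0],3],
    [[0,0,0],[0,0,0],3],
  ],
)

```text
clock: 71.53
position: [0.6255, 0.2742, 0.1161]
ee_rot: [0.58, 0.815, 0.0, -0.001]
ft_force: [-0.6, 0.1, -0.2]
grip_width: 0.111
```

```bash
python3 - <<'E'
from h import *
from workcell import camera
im=camera("side")
crop(im,235,140,40,30,20,"k3.png",5)
E
python3 log.py
```

```text
71.58 [-0.312  0.547 -0.236  1.414  0.13   1.196  1.342] [0.6256 0.2743 0.1162] [ 0.58   0.815  0.    -0.001] [-0.3  0.4 -0.6]
```

View pics/k3.png

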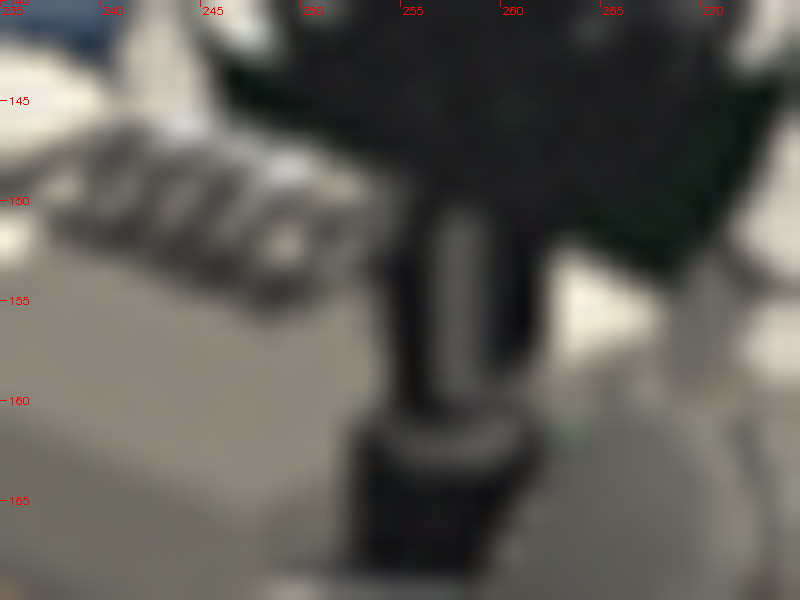

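The key is going in; continuing in small steps to the shoulder stop.

Call:
play_rows(
  rows=[
    [[0,0,-1],[0,0,0],3],
    [[0,0,-1],[0,0,0],3],
    [[0,0,0],[0,0,0],3],
  ],
)

```text
clock: 71.95
position: [0.6256, 0.2743, 0.1142]
ee_rot: [0.58, 0.815, 0.0, -0.001]
ft_force: [0.9, -0.1, -0.2]
grip_width: 0.115
```

Call:
play_rows(
  rows=[
    [[0,0,-1],[0,0,0],3],
    [[0,0,0],[0,0,0],3],
  ],
)

```text
clock: 72.2
position: [0.6257, 0.2744, 0.1138]
ee_rot: [0.58, 0.815, 0.001, -0.0]
ft_force: [-1.5, -1.9, 2.6]
grip_width: 0.114
```

Call:
play_rows(
  rows=[
    [[0,0,-1],[0,0,0],3],
    [[0,0,0],[0,0,0],3],
  ],
)

```text
clock: 72.45
position: [0.6258, 0.2744, 0.1137]
ee_rot: [0.58, 0.815, 0.001, -0.0]
ft_force: [-3.8, -2.0, 10.0]
grip_width: 0.113
```

Call:
play_rows(
  rows=[
    [[0,-0.2,0.7],[0,0,-5],3],
    [[0,-0.2,0],[0,0,-5],3],
    [[0,-0.2,0],[0,0,-5],3],
    [[0,-0.2,0],[0,0,-5],3],
    [[0,0,0],[0,0,0],3],
  ],
)

```text
clock: 73.08
position: [0.6262, 0.273, 0.1137]
ee_rot: [0.713, 0.701, 0.001, 0.0]
ft_force: [-1.0, -1.0, 5.7]
grip_width: 0.113
```

```bash
python3 log.py; python3 -c "
from workcell import readout;o=readout.get_obs();print(o['torque'])"
```

```text
73.08 [-0.356  0.542 -0.171  1.421  0.095  1.185  1.015] [0.6262 0.273  0.1137] [0.713 0.701 0.001 0.   ] [-1.  -1.   5.7]
[-0.55461827  0.21091324 -0.03177055]
```

Call:
play_rows(
  rows=[
    [[-0.1,-0.2,0],[0,0,-5],3],
    [[-0.1,-0.2,0],[0,0,-5],3],
    [[-0.1,-0.2,0],[0,0,-5],3],
    [[-0.1,-0.2,0],[0,0,-5],3],
    [[0,0,0],[0,0,0],3],
  ],
)

```text
clock: 73.7
position: [0.626, 0.272, 0.1138]
ee_rot: [0.824, 0.567, 0.001, 0.0]
ft_force: [-0.1, -2.9, 5.8]
grip_width: 0.113
```

```bash
python3 log.py; python3 -c "
from workcell import readout;o=readout.get_obs();print(o['torque'])"
```

```text
73.7 [-0.401  0.536 -0.107  1.427  0.06   1.18   0.691] [0.626  0.272  0.1138] [0.824 0.567 0.001 0.   ] [-0.1 -2.9  5.8]
[-0.7103266  -0.03992075 -0.00304087]
```

Call:
play_rows(
  rows=[
    [[-0.1,-0.2,0],[0,0,-5],3],
    [[-0.1,-0.2,0],[0,0,-5],3],
    [[-0.1,-0.2,0],[0,0,-4],3],
    [[0,0,0],[0,0,0],3],
  ],
)

```text
clock: 74.2
position: [0.6257, 0.2713, 0.1137]
ee_rot: [0.886, 0.463, 0.001, 0.0]
ft_force: [0.1, -3.2, 5.8]
grip_width: 0.112
```

```bash
python3 log.py; python3 -c "
from workcell import readout;o=readout.get_obs();print(o['torque'])"
```

```text
74.2 [-0.432  0.533 -0.062  1.431  0.035  1.177  0.463] [0.6257 0.2713 0.1137] [0.886 0.463 0.001 0.   ] [ 0.1 -3.2  5.8]
[-0.83663523 -0.0662822  -0.04763983]
```

Call:
play_rows(
  rows=[
    [[-0.1,-0.1,0],[0,0,-4],3],
    [[-0.1,-0.1,0],[0,0,-4],3],
    [[0,0,0],[0,0,0],3],
  ],
)

```text
clock: 74.58
position: [0.6255, 0.2709, 0.1138]
ee_rot: [0.917, 0.4, 0.001, 0.0]
ft_force: [-1.5, -2.8, 6.1]
grip_width: 0.112
```

```bash
python3 log.py; python3 -c "
from workcell import readout;o=readout.get_obs();print(o['torque'])"
```

```text
74.58 [-0.45   0.531 -0.037  1.433  0.021  1.176  0.333] [0.6255 0.2709 0.1138] [0.917 0.4   0.001 0.   ] [-1.5 -2.8  6.1]
[-0.90563463  0.03181457 -0.00656628]
```

Call:
play_rows(
  rows=[
    [[-0.1,0,0],[0,0,-3],3],
    [[0,0,0],[0,0,-3],3],
    [[0,0,0],[0,0,0],3],
  ],
)

```text
clock: 74.95
position: [0.6253, 0.2707, 0.1138]
ee_rot: [0.936, 0.351, 0.001, 0.001]
ft_force: [-1.6, -3.7, 6.8]
grip_width: 0.108
```

```bash
python3 log.py; python3 -c "
from workcell import readout;o=readout.get_obs();print(o['torque'])"
```

```text
74.95 [-0.464  0.531 -0.017  1.434  0.011  1.175  0.235] [0.6253 0.2707 0.1138] [0.936 0.351 0.001 0.001] [-1.6 -3.7  6.8]
[-1.03360199  0.22495251  0.05537503]
```

Call:
play_rows(
  rows=[
    [[0,0,0],[0,0,-3],3],
    [[0,0,0],[0,0,0],3],
  ],
)

```text
clock: 75.2
position: [0.6251, 0.2706, 0.1138]
ee_rot: [0.945, 0.327, 0.001, 0.001]
ft_force: [-2.0, -4.6, 7.3]
grip_width: 0.109
```

```bash
python3 log.py; python3 -c "
from workcell import readout;o=readout.get_obs();print(o['torque'])"
```

```text
75.2 [-0.471  0.53  -0.008  1.435  0.006  1.175  0.186] [0.6251 0.2706 0.1138] [0.945 0.327 0.001 0.001] [-2.  -4.6  7.3]
[-1.14031703  0.42249558  0.09493816]
```

Call:
play_rows(
  rows=[
    [[0,0,0],[0,0,-3],3],
    [[0,0,0],[0,0,0],3],
  ],
)

```text
clock: 75.45
position: [0.625, 0.2706, 0.1137]
ee_rot: [0.953, 0.302, 0.001, 0.001]
ft_force: [-1.8, -5.0, 8.0]
grip_width: 0.115
```

```bash
python3 log.py; python3 -c "
from h import *
from workcell import readout,camera;o=readout.get_obs();print(o['torque'])
crop(camera('side'),235,140,40,30,20,'k4.png',5)"
```

```text
75.45 [-0.478  0.53   0.002  1.435  0.     1.175  0.137] [0.625  0.2706 0.1137] [0.953 0.302 0.001 0.001] [-1.8 -5.   8. ]
[-1.21738893  0.57777782  0.25577755]
```

View pics/k4.png

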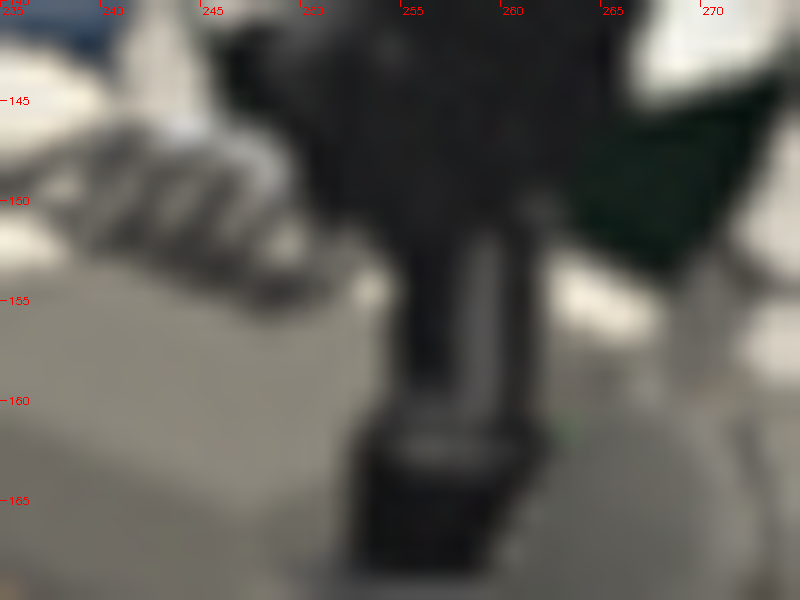

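Call:
play_rows(
  rows=[
    [[0,0,0],[0,0,-3],3],
    [[0,0,0],[0,0,0],3],
  ],
)

```text
clock: 75.75
position: [0.6249, 0.2706, 0.1137]
ee_rot: [0.961, 0.277, 0.0, 0.001]
ft_force: [-2.9, -6.1, 8.6]
grip_width: 0.113
```

```bash
python3 log.py; python3 -c "
from workcell import readout;o=readout.get_obs();print(o['torque'])"
```

```text
75.75 [-0.485  0.53   0.012  1.436 -0.005  1.175  0.089] [0.6249 0.2706 0.1137] [0.961 0.277 0.    0.001] [-2.9 -6.1  8.6]
[-1.26938674  0.69259802  0.36893163]
```

Call:
play_rows(
  rows=[
    [[-0.2,-0.6,0.6],[0,0,3],3],
    [[0,0,0],[0,0,0],3],
  ],
)

```text
clock: 76.0
position: [0.6248, 0.2706, 0.1138]
ee_rot: [0.953, 0.302, 0.001, 0.0]
ft_force: [1.4, -3.5, 3.4]
grip_width: 0.11
```

Call:
play_rows(
  rows=[
    [[0,0,0],[0,0,0],14],
    [[0,0,0],[0,0,0],20],
    [[0,0,0],[0,0,0],28],
    [[0,0,0],[0,0,0],28],
    [[0,0,5],[0,0,0],28],
    [[0,0,10],[0,0,0],28],
    [[0,0,20],[0,0,0],28],
    [[0,0,30],[0,0,0],28],
    [[0,0,40],[0,0,0],28],
    [[0,0,40],[0,0,0],28],
    [[-40,0,0],[0,0,0],28],
    [[-40,0,0],[0,0,0],28],
  ],
)

```text
clock: 77.5
position: [0.5439, 0.2714, 0.2607]
ee_rot: [0.953, 0.302, 0.002, -0.0]
ft_force: [0.1, -0.0, 0.3]
grip_width: 0.326
```

Call:
play_rows(
  rows=[
    [[-40,-30,10],[0,0,0],28],
    [[-40,-40,10],[0,0,0],28],
    [[-40,-40,0],[0,0,0],28],
    [[0,0,0],[0,0,0],28],
  ],
)

```text
clock: 78.0
position: [0.423, 0.1588, 0.2808]
ee_rot: [0.954, 0.301, 0.002, -0.0]
ft_force: [-0.6, 0.9, 0.2]
grip_width: 0.328
```

```bash
python3 log.py; python3 -c "
from h import *
from workcell import readout,camera
import cv2
s=camera('side');t=camera('top');cv2.imwrite('pics/fs.png',s);cv2.imwrite('pics/ft.png',t)
crop(s,190,130,80,60,10,'k5s.png',5)
crop(t,165,130,70,55,11,'k5t.png',5)"
```

```text
78.0 [-0.464 -0.079  0.003  1.816  0.     1.4    0.15 ] [0.423  0.1588 0.2808] [ 0.954  0.301  0.002 -0.   ] [-0.6  0.9  0.2]
```

View pics/k5s.png

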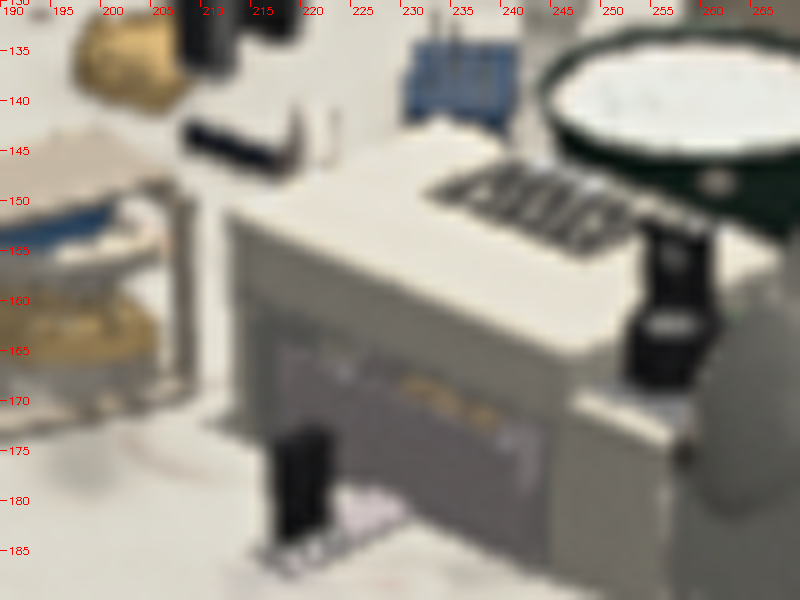

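View pics/k5t.png

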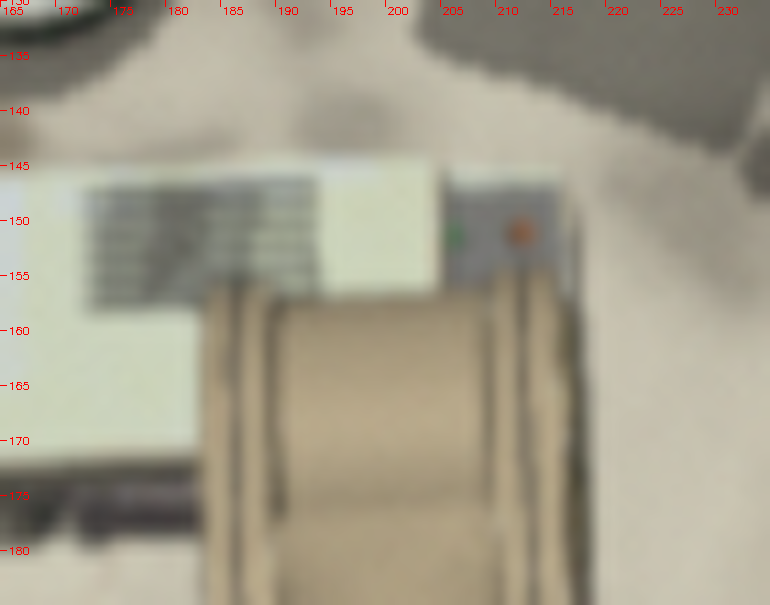

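View pics/fs.png

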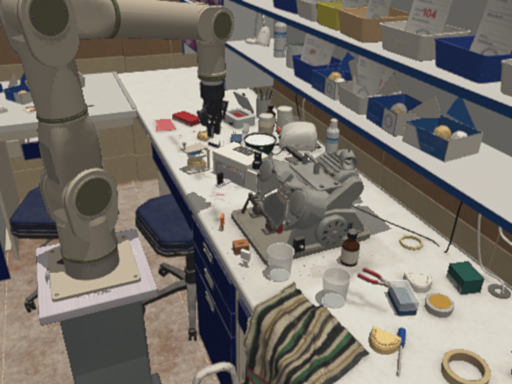

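View pics/ft.png

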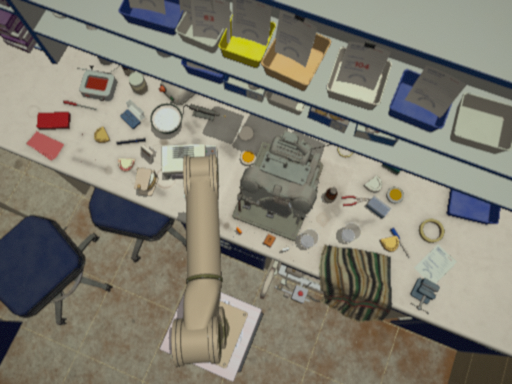

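Call:
play_rows(
  rows=[
    [[-10,45,0],[0,0,0],28],
    [[-10,50,0],[0,0,0],28],
    [[-10,50,0],[0,0,0],28],
    [[-10,50,0],[0,0,0],28],
    [[-10,50,0],[0,0,0],28],
    [[0,0,0],[0,0,0],28],
  ],
)

```text
clock: 78.85
position: [0.372, 0.4113, 0.278]
ee_rot: [0.952, 0.305, -0.0, -0.001]
ft_force: [0.6, 0.3, -1.1]
grip_width: 0.33
```

```bash
python3 log.py; python3 -c "
from h import *
from workcell import readout,camera
t=camera('top')
crop(t,140,130,100,75,8,'k6t.png',5)
crop(t,190,143,32,24,25,'k6u.png',5)"
```

```text
78.85 [-0.718  0.166 -0.225  1.57   0.035  1.409 -0.325] [0.372  0.4113 0.278 ] [ 0.952  0.305 -0.    -0.001] [ 0.6  0.3 -1.1]
```

View pics/k6t.png

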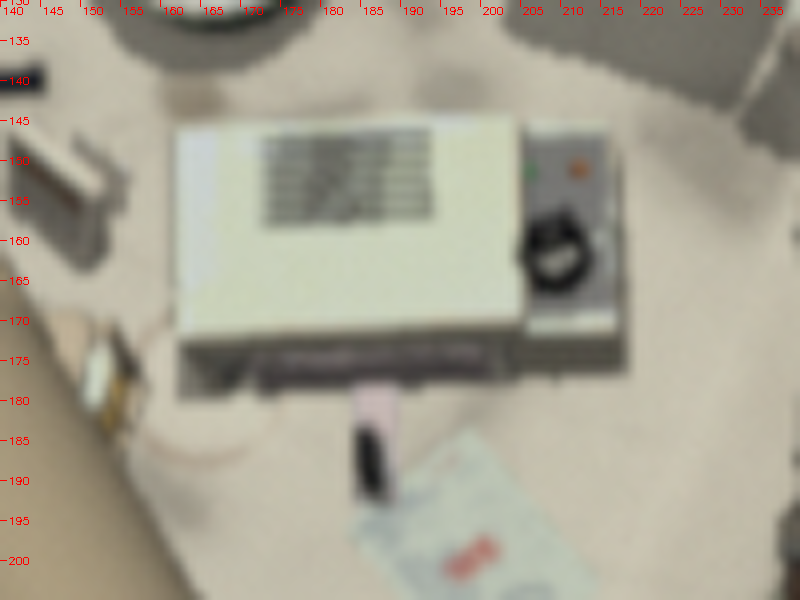

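View pics/k6u.png

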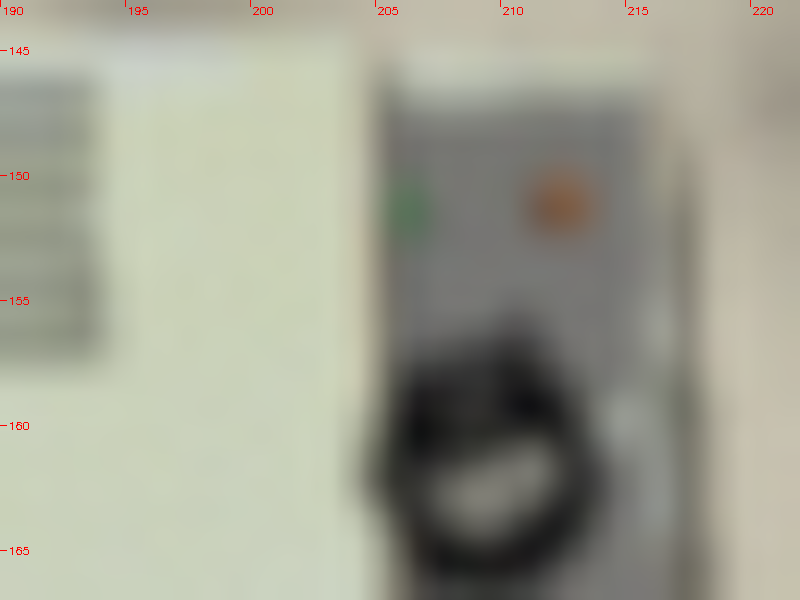

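```bash
ls -t pics | head -30
python3 - <<'E'
from h import *
import cv2
im=cv2.imread('pics/ft.png')
from workcell import camera
im=camera('top')
S=24;x0,y0=196,148
outs=[]
for cx,cy in [(.6235,.2745)]:
  for yaw in (-20,-35,-50):
    c=cv2.resize(im[y0:y0+20,x0:x0+24],None,fx=S//2*1,fy=S//2,interpolation=cv2.INTER_CUBIC)
    def d(p,col):
        u=proj('top',p);return (int((u[0]-x0+.5)*S/2),int((u[1]-y0+.5)*S/2))
    a=np.radians(yaw);ex=np.array([np.cos(a),np.sin(a)]);ey=np.array([-ex[1],ex[0]])
    for z,col in((.143,(0,0,255)),(.113+.02,(0,255,255))):
        P=[d(np.r_[np.array([cx,cy])+sx*.015*ex+sy*.005*ey,z],0) for sx,sy in((1,1),(1,-1),(-1,-1),(-1,1))]
        cv2.polylines(c,[np.array(P)],True,col,1)
    P=[d(np.array([cx+.0195*np.cos(t),cy+.0195*np.sin(t),.107]),0) for t in np.linspace(0,6.28,40)]
    cv2.polylines(c,[np.array(P)],True,(255,0,0),1)
    outs.append(c)
cv2.imwrite('pics/ov.png',np.hstack(outs)[:,:800])
print(np.hstack(outs).shape)
E
```

```text
k6u.png
k6t.png
k5t.png
k5s.png
ft.png
fs.png
k4.png
k3.png
k2.png
k1.png
s37.png
t36.png
s36.png
s35.png
s34.png
t33.png
s33.png
t32.png
s32.png
kn2.png
kn_s.png
k_s.png
kn_t.png
k_t.png
t31.png
s31.png
t30.png
s30.png
t29.png
s29.png
(240, 864, 3)
```

View pics/ov.png

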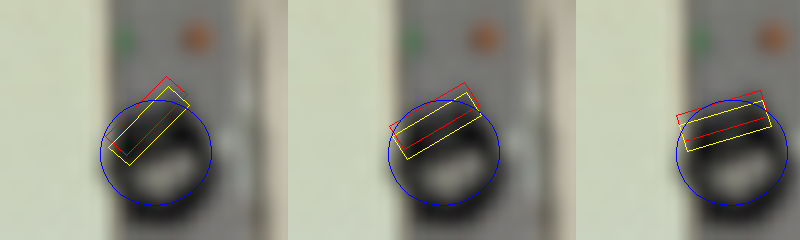

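```bash
ls -tr pics | head -8; python3 -c "
from h import *
from workcell import camera
import glob,os,cv2
t=camera('top');s=camera('side')
crop(t,70,120,110,80,7,'e_t.png',10)
crop(s,150,100,100,75,8,'e_s.png',10)
f=sorted(glob.glob('pics/*.png'),key=os.path.getmtime)
for q in f[:6]: print(q,cv2.imread(q).shape)
"
```

```text
side0.png
top0.png
side0b.png
top0b.png
c1.png
c2.png
c3.png
c4.png
pics/side0.png (384, 512, 3)
pics/top0.png (384, 512, 3)
pics/side0b.png (600, 800, 3)
pics/top0b.png (600, 800, 3)
pics/c1.png (588, 780, 3)
pics/c2.png (600, 800, 3)
```

View pics/e_s.png

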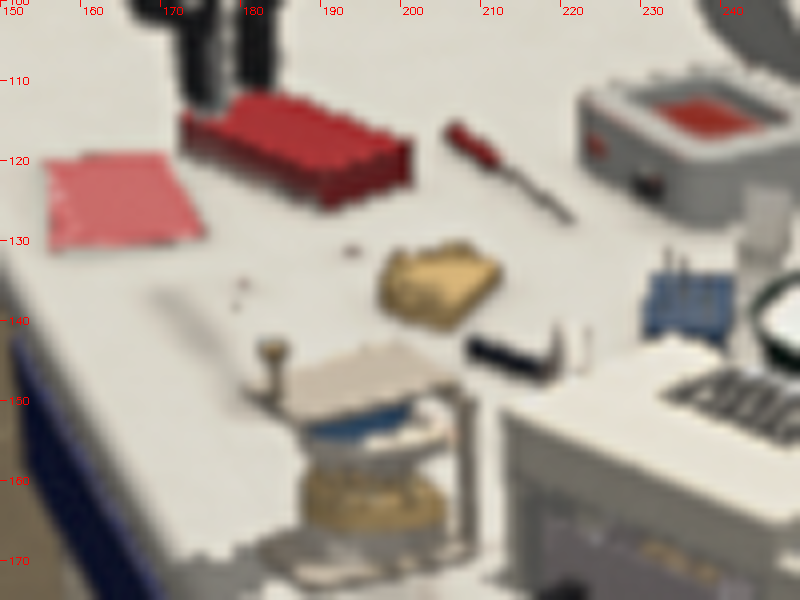

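View pics/e_t.png

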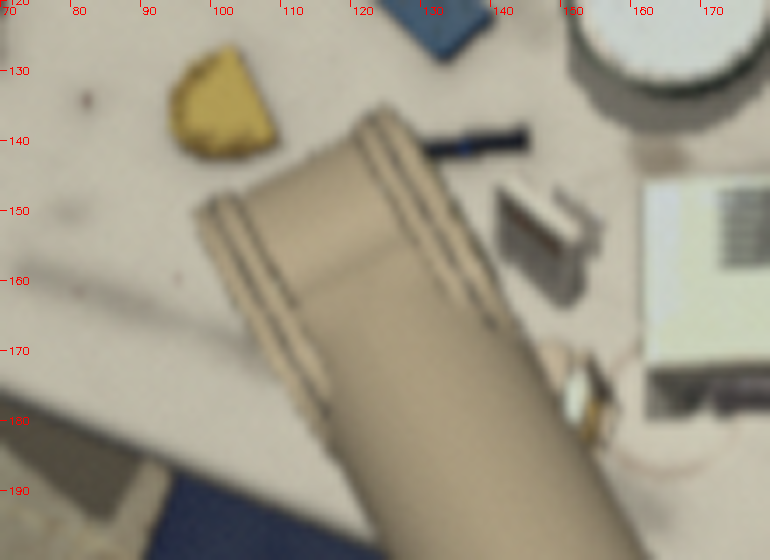

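Run:
```python
import cv2,numpy as np
a=cv2.imread('pics/top0.png');b=cv2.imread('pics/ft.png')
def c(i,x,y,w,h):return cv2.resize(i[y:y+h,x:x+w],None,fx=6,fy=6,interpolation=cv2.INTER_CUBIC)
l=np.hstack([c(a,125,135,50,60),c(b,125,135,50,60)])
cv2.imwrite('pics/cmp.png',l)
```

```text
(no output)
```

View pics/cmp.png

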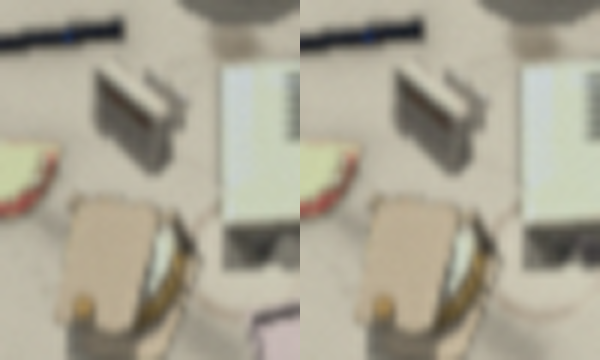

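Run:
```python
from h import *
a=np.radians(25)
for U in((.587,.374),(.585,.372)):
  g=np.array(U)-.1*np.array([np.cos(a),np.sin(a)])
  print(proj('top',np.r_[g,.052]),proj('top',np.r_[g,.007]),proj('side',np.r_[g,.052]),proj('side',np.r_[g,.007]))
```

```text
[185.25863658 185.95576844] [186.68365332 189.04907071] [219.47931824 172.73093342] [219.73697538 183.37712043]
[185.4908067  186.54256629] [186.91137595 189.62444921] [219.14276163 173.04766024] [219.40472605 183.70347385]
```

```bash
python3 -c "
from workcell import manip
print(manip.hand_in())"
```

```text
the job is handed in; nothing more can be done
None
```

The job is done and handed in at about 79 s of the 210 s allowed; the hand-in reported no verdict.

- **Beakers and dies:** I emptied both beakers into the tray. Beaker A held two dies and beaker B held three. Both stand upright and empty at their original spots. The dies were last seen inside the tray before it went into the bay, and the closed unit hides them now.
- **Tray:** It is fully home. I felt a firm stop at about 31 N. In the last pictures the front plate is flush with the unit's face and the grip is where the home position predicts.
- **Key:** It first caught on the chamfer. After a 1–2 mm shift it slid in freely, and the shoulder stopped at the predicted height.
- **Lamp:** I turned the key clockwise until the torque rose clearly, to about 0.37 N m. The rise began about where the end stop should be, allowing for the blade's play in the slot. I then let go and backed the arm away. The last pictures show the key standing in the cylinder at about the on angle; they are too coarse to give that angle better than about 10°.
- **Bystanders:** The timer and articulator look unchanged from the first picture, and the bottle still stands. The orange and white look-alikes of the key were left alone.

No check failed. My measurements of the slot's position disagreed by 2–3 mm, which is why the first insertion caught.

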